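# Dry the guitar hardware: tray, tip, aim the air, start the timer

### The arm

A 6-joint arm with a two-finger parallel gripper is mounted at the origin on the work surface. World frame = base frame: x ahead of the robot, y to its left, z up, the work surface at z = 0. Lengths are in m, angles in rad, forces in N, time in s.
With the tool pointing down it reaches from about 0.3 to 0.95 m from the base axis. Payload 3.1 kg.
Tool frame: the origin (TCP) lies at the very end of the fingers, on their centre line; the grasp point (between the pads) lies 19 mm behind it; x points along the fingers, z is the direction in which the jaws open and shut, and the axes are right-handed (so a half turn about x gives the same grasp; the last joint's range is limited). The gripper opens to 85 mm and grips with 20 to 120 N. Pads are 22 mm wide; open, the fingers measure 114 mm over their backs; the gripper's body (76 mm by 85 mm) begins 54 mm behind the grasp point. The pads swing forward as they close: fully open they stand 13 mm farther back than shut.
Start: joints at [-1.302, 0.308, 1.634, -0, 1.2, -0.07], TCP at [0.208, -0.589, 0.204] pointing down, gripper open.
Joint ranges: [-3.06, 3.06], [-0.79, 1.96], [0.05, 2.63], [-1.19, 4.34], [0.05, 2.64], [-2.94, 2.94]. Speed limits (rad/s): [2.79, 2.79, 3.14, 3.14, 3.14, 3.14].

### API

Orientations are given as a rotation vector (axis times angle).
In Python, from cell import get_obs, cams, workorder gives the robot as it stands.
- The arm moves only by the tool play_rows, never from a script. Its argument "series" is a list that holds one entry, the list of rows, each a list of 5 numbers: the closure in counts, from 0 (fully open) to 255 (shut), then the shift along the tool's x, y, z in cm, then the turn about the tool's x in rad. In form: [[[hand, dx, dy, dz, yaw], ...]]. A call has 1 to 20 rows; each row shifts and turns the pose as measured when the row begins, along the tool's axes as they then stand; what a row does not reach is not made up. A row lasts 1/8 s, in which the tool goes at most 62.5 mm and 10.7 degrees, less where a joint would pass 70% of its speed; a pose out of reach is approached as far as the arm can. A call with a gripper value outside its range is refused whole. The fingers move at their own pace and stop on an object; the grip force is fixed at half the most. Time passes only in rows, so rows that do not move let the fingers close. It gives the time, the measured TCP pose, the force and the opening at its end, in the units of the state.
- get_obs(): the state, without advancing time (a new reading comes with each control period).
- cams.read_camera(name): name is "scene" or "top" or "wrist"; returns the picture (400x640x3 uint8, red, green, blue); there is no depth.
- cams.get_calibration(name): a dict with "mtx" (3x3 intrinsics, pixels), "R" (3x3) and "t" (3): a world point X has camera coordinates R X + t; the wrist camera has in their place "T_tool_cam" (4x4, takes a point from camera to tool coordinates, whose origin is the TCP and whose axes are the tool frame's). Camera axes: x right, y down, z forward; pixel columns grow to the right and rows downward; lengths in m; the calibration is good to about 2 mm. A picture is of the moment at which its call begins: read the wrist's pose just before it. get_calibration takes no time and is no camera call.
- workorder.close_job(): hands the job in, once; it reports no verdict.
The state is a dict: "clock": time; "joint_pos": joint angles; "joint_vel": joint speeds; "tau": joint torques, N m; "tcp_pos": TCP position; "tool_rot": TCP orientation; "contact_force": force on the tool from outside, world axes, zero at the start; "wrist_torque": the same for the moment, N m; "grip_width": opening from 0.0 (shut) to 1.0 (fully open).
Only numpy, scipy, OpenCV 4.12 (cv2) and the standard library are available. Lean on these libraries where they do the work, as an engineer would, in place of code of your own. Each camera call takes 0.05 s, during which the arm holds its last target.

### The job

Gather every piece of guitar hardware lying on the bench onto the steel scoop tray, then lift the tray with all of them on it, carry it to the parts dryer and, with its lip low over the bin, tip it so that they all slide into the bin; a piece that goes astray must end up in the bin too. Set the empty tray back level in the middle of its rubber mat and let go of it, turn the dryer's air nozzle so that its mouth points straight at the bin, along the white mark, and only when all that is done turn the dryer's timer knob clockwise until it clicks over and stays on. Leave the tape, the screwdriver and the small dish where they are.

Things in the scene. Friction and masses are not known exactly. Their poses are not given: they have to be found in the camera images.
- tray: loose scoop tray of thin smooth steel, 0.22 kg, level on its mat. Origin: centre of the pan's underside, z up. Pan 144 (x) x 180 (y) mm, floor 3 mm thick, 3 mm walls to height 27 mm at the back (+x) and both sides; the -x edge is an open lip (inside x -72..69, y -87..87 mm). Pieces slide on the slick steel when it is tipped by about 20 to 25 deg; 40 deg empties it surely
- tray_lip (a point): middle of the tray's open lip, at the underside (tray frame -72, 0, 0 mm); axes as the tray's
- tray_handle (a point): point to grip the tray's handle, tray frame (97, 0, 55) mm, axes as the tray's. The handle is a dark upright wooden plate behind the back wall: x 72..122 mm, 12 mm thick along y, z 5..80 mm. Pinch it along y from above, firmly (about 100 N), since the load hangs out in front of it
- mat: black rubber mat 250 (x) x 200 (y) x 4 mm, fixed to the bench, the tray's place; origin: centre of its underside. The tray fits on it handle to +x, like the mat's own x axis
- dryer: parts dryer, fixed, grey metal: an open-topped bin, outside 210 (x) x 245 (y) x 100 mm high, walls 6 mm, inner floor (fan slots) at height 30 mm. On its +y side a control box, 210 (x) x 90 (y) mm, top at 55 mm, carries the timer knob (towards +x) and, 95 mm from it, the air nozzle (towards -x). Origin: centre of the bin's underside, z up
- bin_mouth (a point): centre of the bin's open mouth, at rim height (100 mm above the bench); axes as the dryer's
- timer (a joint): angle of the dryer's timer knob (rad): 0 off, 1.4 full on (end stop); grows clockwise seen from above. A spring detent resists with up to about 0.2 N m until its crest at 0.7 rad and lets the knob fall back if released before; past the crest it clicks over by itself to about 1.3 to 1.4 rad and stays
- timer_grip (a point): on the knob's upright axis at the height to grip. Knob: black bar 57 mm long, 14 mm thick, its top 7 mm above this point, the round foot's top 23 mm below. The bar lies along this point's x axis, which turns with the knob (at 0 rad parallel to the dryer's x). Pinch the bar across its thickness (this point's y)
- nozzle (a joint): swivel angle of the air nozzle on its post (rad), clockwise seen from above, stiff enough to stay where it is left (0.06 N m). At 1.5 its mouth points straight at the bin (the dryer's -y), along the white mark on the control box; smaller: turned away towards +x
- nozzle_grip (a point): on the nozzle's upright axis at the height to grip, about 116 mm above the bench. Nozzle: aluminium bar 16 mm thick, 28 mm high (top 12 mm above this point), lying along this point's x axis: dark open mouth, 26 mm wide, at +x (28 to 38 mm out), plain tail 28 mm out at -x. Turns with the nozzle. Pinch it at the axis, along this point's y
- bridge: tune-o-matic style bridge: plain steel bar 76 x 22 x 18 mm with six small dark saddles across its top, about 70 g; in some runs absent. Origin: centre of its underside; long side along x, second size along y, height along z. Lies flat on the bench at the start
- tailpiece: stop tailpiece: well rounded aluminium bar 76 x 24 x 16 mm with a dark round spot at each end, about 70 g; in some runs absent. Origin: centre of its underside; long side along x, second size along y, height along z. Lies flat on the bench at the start
- block: tremolo block: square-edged steel bar 70 x 22 x 24 mm with a row of six dark holes in its top, about 90 g; in some runs absent. Origin: centre of its underside; long side along x, second size along y, height along z. Lies flat on the bench at the start
- cover: pickup cover: aluminium box 72 x 26 x 20 mm with a row of six small pole dots on its top, about 60 g; in some runs absent. Origin: centre of its underside; long side along x, second size along y, height along z. Lies flat on the bench at the start
- tape: bystander: roll of green masking tape 100 mm across, 24 mm high, origin under its centre
- driver: bystander: screwdriver 200 mm long, lying on the bench
- dish: bystander: small round steel dish 100 mm across, 30 mm high

How it is judged:
By the outcome, as a careful person would: the job done as asked, in the order asked, and still so for the second after the job is handed in, with the robot touching nothing.
Of bridge, tailpiece, block, cover only 3 to 4 are there at a start; the rules pass over those that are not, and their reading is None.
At some moment in a run one of bridge, tailpiece, block, cover may be knocked a few centimetres aside while the robot is not near it.
It also fails if it takes over 208 s, if anything falls off the work surface, if the arm or the gripper's body presses on something with over 40 N, if the wrist force passes 120 N, or if a joint passes its speed limit or range.

## Working session

There is one attempt and no reset: what is moved stays moved. The work goes in short steps, Python scripts to look and compute and a tool call to move; the robot and the scene stay as the last step left them, time stands still between calls to the robot, and variables do not carry over. Pictures are saved under pics/ and viewed, and the job is handed in when it is done.

Besides the shell and the picture viewer there is one more tool, called after ">>>" by a JSON object that holds its "fn" and its "kwargs". play_rows: Moves the arm, as the interface text tells. Its arguments: {"type":"object","properties":{"series":{"type":"array","items":{"type":"array","items":{"type":"array","items":{"type":"number"}}}}},"required":["series"]}

```bash
ls; mkdir -p pics
python3 - <<'E'
from cell import get_obs, cams, workorder
import cv2,numpy as np
o=get_obs()
for k,v in o.items(): print(k,np.round(v,4))
for n in ["scene","top","wrist"]:
    c=cams.get_calibration(n); print(n,{k:np.round(v,4).tolist() for k,v in c.items()})
    im=cams.read_camera(n); cv2.imwrite(f"pics/a_{n}.png",im[:,:,::-1])
E
```

```text
pics
clock 0.0
joint_pos [-1.3017  0.309   1.6352  0.      1.1997 -0.0697]
joint_vel [-0.0019  0.001   0.0005  0.0002 -0.0013 -0.0003]
tau [-1.30000e-03 -4.15256e+01 -2.76668e+01 -5.00000e-04  1.01000e-02
 -0.00000e+00]
tcp_pos [ 0.2075 -0.5886  0.2025]
tool_rot [ 0.9576  1.3524 -0.9552]
contact_force [-1.1496 -0.2224  0.3086]
wrist_torque [-0.0155  0.0353 -0.0195]
grip_width 1.0034
scene {'mtx': [[455.0117, 0.0, 315.9997], [0.0, 455.0117, 203.3364], [0.0, 0.0, 1.0]], 'R': [[0.1236, 0.9923, 0.009], [0.8023, -0.0946, -0.5894], [-0.584, 0.0801, -0.8078]], 't': [-0.086, -0.4098, 1.4926]}
top {'mtx': [[434.6212, 0.0, 318.435], [0.0, 434.6212, 192.2053], [0.0, 0.0, 1.0]], 'R': [[0.0088, -0.9999, 0.0071], [-0.9817, -0.01, -0.19], [0.1901, -0.0053, -0.9818]], 't': [0.0118, 0.5866, 1.2648]}
wrist {'mtx': [[305.1285, 0.0, 319.6253], [0.0, 305.1285, 196.6302], [0.0, 0.0, 1.0]], 'T_tool_cam': [[0.0021, -0.2599, 0.9656, -0.1704], [-0.002, -0.9656, -0.2599, 0.0651], [1.0, -0.0014, -0.0025, 0.0001], [0.0, 0.0, 0.0, 1.0]]}
```

View pics/a_scene.png

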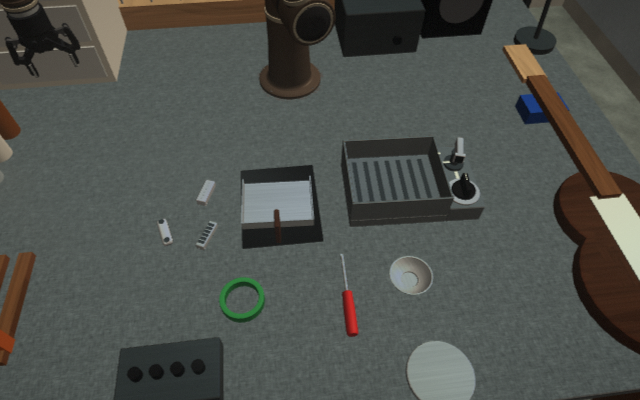

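View pics/a_top.png

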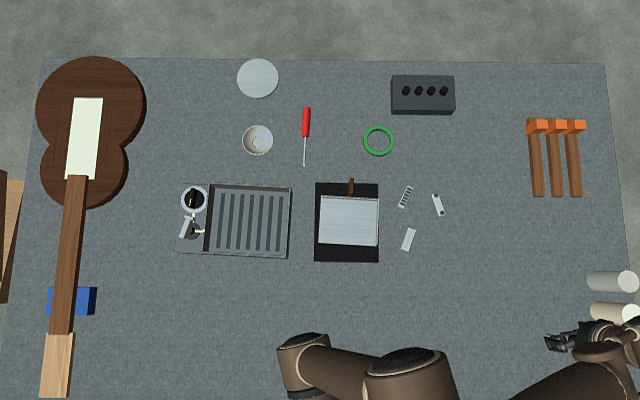

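View pics/a_wrist.png

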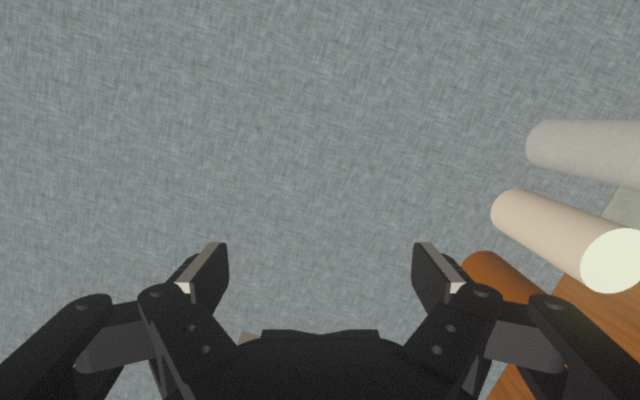

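The scene shows three hardware pieces right of the tray (top view about (405,196), (438,204), (408,240)). The mat and tray are at (347,222) with the handle to +x, and the dryer is at (248,220) with its controls at (190,215). The tape, screwdriver and dish lie at +x.

```bash
cat > h.py <<'E'
from cell import get_obs, cams, workorder
import cv2,numpy as np
from scipy.spatial.transform import Rotation as Ro
def calib(n,o=None):
    c=cams.get_calibration(n); K=np.array(c['mtx'])
    if n=='wrist':
        T=np.array(c['T_tool_cam']); Rt=Ro.from_rotvec(o['tool_rot']).as_matrix()
        Rwc=Rt@T[:3,:3]; C=Rt@T[:3,3]+np.array(o['tcp_pos'])
        return K,Rwc,C
    R=np.array(c['R']);t=np.array(c['t']); return K,R.T,-R.T@t
def cast(cal,uv,z):
    K,R,C=cal; uv=np.atleast_2d(np.asarray(uv,float))
    d=(np.linalg.inv(K)@np.c_[uv,np.ones(len(uv))].T).T@R.T
    s=(z-C[2])/d[:,2]; return (C+d*s[:,None])[:,:2]
def proj(cal,X):
    K,R,C=cal; X=np.atleast_2d(np.asarray(X,float)); p=((X-C)@R)@K.T; return p[:,:2]/p[:,2:]
def look(n,name,crop=None,s=1):
    o=get_obs(); im=cams.read_camera(n)[:,:,::-1].copy()
    v=im
    if crop: x0,y0,x1,y1=crop; v=im[y0:y1,x0:x1]
    if s!=1: v=cv2.resize(v,None,fx=s,fy=s,interpolation=cv2.INTER_CUBIC)
    cv2.imwrite('pics/'+name,v); return im,calib(n,o),o
E
python3 - <<'E'
from h import *
im,cal,o=look('top','b_top.png',(160,170,460,270),2.6)
print(Ro.from_rotvec(o['tool_rot']).as_matrix().round(3))
for n,uv,z in [('p1',(405,196),.015),('p2',(438,204),.015),('p3',(408,240),.015),('tray pan',(349,221),.02),('handletop',(351,186),.08),('bin',(248,220),.1),('knob',(194,197),.07),('noz',(188,228),.12)]:
    print(n,cast(cal,uv,z).round(3))
im,cal,o=look('scene','b_scene.png',(140,120,500,260),2.2)
E
```

```text
[[-0.     0.943  0.332]
 [ 0.002  0.332 -0.943]
 [-1.     0.    -0.002]]
p1 [[ 0.585 -0.254]]
p2 [[ 0.561 -0.357]]
p3 [[ 0.448 -0.26 ]]
tray pan [[ 0.504 -0.078]]
handletop [[ 0.602 -0.08 ]]
bin [[0.494 0.221]]
knob [[0.565 0.39 ]]
noz [[0.467 0.387]]
```

View pics/b_top.png

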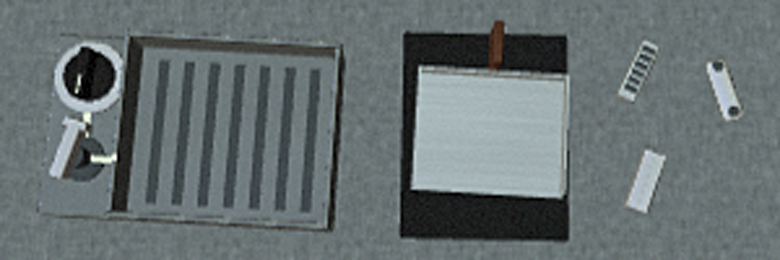

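View pics/b_scene.png

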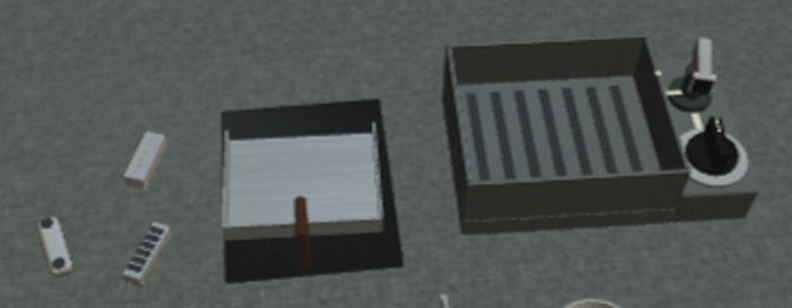

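The tray's pan lies straight along world x with its lip towards the robot. The pieces are the bridge (dark saddles), the tailpiece (end spots) and the cover (pole dots). The nozzle's mouth points roughly towards +x.

```bash
cat >> h.py <<'E'
def pieces(n='top',roi=(385,180,460,260),thr=140,show=None,minA=30,z=.015):
    o=get_obs(); im=cams.read_camera(n)[:,:,::-1].copy(); cal=calib(n,o)
    x0,y0,x1,y1=roi; g=cv2.cvtColor(im,cv2.COLOR_BGR2GRAY)
    m=np.zeros_like(g); m[y0:y1,x0:x1]=(g[y0:y1,x0:x1]>thr)*255
    m=cv2.morphologyEx(m,cv2.MORPH_CLOSE,np.ones((5,5),np.uint8))
    cs,_=cv2.findContours(m,cv2.RETR_EXTERNAL,cv2.CHAIN_APPROX_NONE); out=[]
    for c in cs:
        if cv2.contourArea(c)<minA: continue
        w=cast(cal,c[:,0,:],z).astype(np.float32)
        (cx,cy),(a,b),_=cv2.minAreaRect(w)
        bx=cv2.boxPoints(((cx,cy),(a,b),_)); e=[bx[1]-bx[0],bx[2]-bx[1]]; e=max(e,key=np.linalg.norm)
        yaw=np.arctan2(e[1],e[0])%np.pi
        print(np.round([cx,cy],3),'size',round(max(a,b)*1e3),round(min(a,b)*1e3),'yaw deg',round(np.degrees(yaw),1),'px',c[:,0].mean(0).round(0)); out.append((cx,cy,yaw))
    return out,im,cal,o
E
python3 - <<'E'
from h import *
im=cams.read_camera('top'); print(im[185:250:5,400:445:5].max(-1))
pieces(thr=135,z=.017)
pieces('scene',(150,170,225,255),thr=130,z=.017)
E
```

```text
[[117 120 110 118 110 117 118 121 110]
 [114 184 105 109 120 117 118 117 127]
 [123 102  93 112 116 122 108  60 122]
 [175 154 123 114 116 121 120 211 170]
 [198 124 116 119 126 124 111 201 193]
 [121 129 110 118 111 117 109 113 203]
 [124 117 121 119 118 113 116 119 201]
 [121 115 122 109 121 115 121 124 120]
 [129 112 114 111 121 123 118 119 109]
 [123 105 190 199 121 120 119 117 112]
 [114 141 188 113 111 118 115 115 113]
 [118 197 200 114 126 121 126 110 123]
 [115 196 171 116 121 130 127 118 109]]
[ 0.45  -0.259] size 71 25 yaw deg 159.9 px [408. 239.]
[ 0.56  -0.357] size 72 23 yaw deg 17.1 px [438. 204.]
[ 0.583 -0.254] size 74 21 yaw deg 153.3 px [405. 197.]
[ 0.584 -0.256] size 71 19 yaw deg 153.5 px [208. 234.]
[ 0.565 -0.359] size 71 21 yaw deg 17.1 px [165. 231.]
[ 0.449 -0.262] size 69 24 yaw deg 159.1 px [205. 190.]
```

```bash
cat >> h.py <<'E'
def plan(x,y,z,phi_deg=None,exact=False):
    """phi: world angle of tool z (jaw dir). prints yaw turn, then shift in tool frame AFTER the turn, cm"""
    o=get_obs(); R=Ro.from_rotvec(o['tool_rot']).as_matrix(); p=np.array(o['tcp_pos'])
    cur=np.degrees(np.arctan2(R[1,2],R[0,2])); turn=0
    if phi_deg is not None:
        d=phi_deg-cur
        d=(d+180)%360-180 if exact else (d+90)%180-90
        turn=-np.radians(d)
    R2=R@Ro.from_rotvec([turn,0,0]).as_matrix()
    s=R2.T@(np.array([x,y,z])-p)*100
    print('t',round(o['clock'],2),'tcp',p.round(4),'phi',round(cur,1),'tilt',round(np.degrees(np.arccos(min(1,-R[2,0]))),2),'gw',round(o['grip_width'],3),'F',np.round(o['contact_force'],1),'q',np.round(o['joint_pos'],2))
    print(' turn',round(turn,3),' shift cm',s.round(2),'dist',np.linalg.norm(s).round(2))
    return turn,s
E
python3 -c "
from h import *
plan(.5625,-.358,.10,107.1)"
```

```text
t 0.4 tcp [ 0.2077 -0.5893  0.2035] phi -70.6 tilt 0.02 gw 0.997 F [-0.6 -0.6 -0.8] q [-1.3   0.31  1.63  0.    1.2  -0.07]
 turn 0.04  shift cm [ 10.35  40.72 -11.67] dist 43.6
```

>>> {"fn": "play_rows", "kwargs": {"series": [[[0,1.2,5,-1.45,0.02],[0,1.2,5,-1.45,0.02],[0,1.2,5,-1.45,0],[0,1.2,5,-1.45,0],[0,1.2,5,-1.45,0],[0,1.2,5,-1.45,0],[0,1.2,5,-1.45,0],[0,1.2,5,-1.45,0]]]}}

```text
clock: 1.4
tcp_pos: [0.5633, -0.3594, 0.1073]
tool_rot: [0.989, 1.324, -0.997]
contact_force: [-0.4, -0.7, 0.4]
grip_width: 0.999
```

```bash
python3 -c "
from h import *
plan(.5625,-.358,.10,107.1)
look('wrist','c1.png')"
```

```text
t 1.4 tcp [ 0.5633 -0.3594  0.1073] phi -73.5 tilt 0.54 gw 0.999 F [-0.4 -0.7  0.4] q [-0.63  0.48  1.6  -0.01  1.05  0.65]
 turn -0.01  shift cm [ 0.73 -0.04 -0.16] dist 0.75
```

View pics/c1.png

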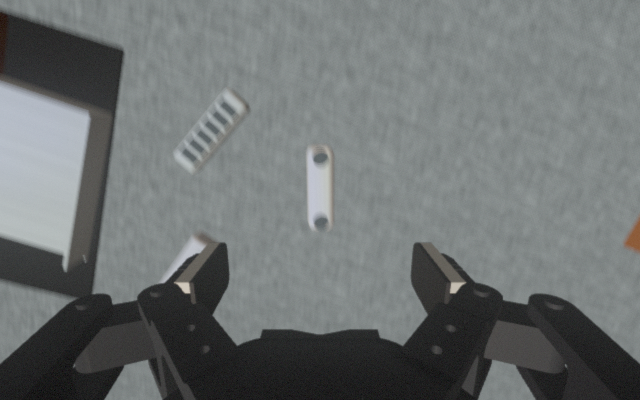

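The tailpiece is centred at (320,188), upright between the fingers. The bridge is at (212,130) and the mat and tray are at the left. I'll measure it from here.

Run:
```python
from h import *
out,im,cal,o=pieces('wrist',(130,70,400,240),thr=165,minA=200,z=.010)
r=pieces('wrist',(290,120,350,250),thr=165,minA=200,z=.016)
x,y,a=r[0][0]
plan(x,y,.012,np.degrees(a)+90)
```

```text
[ 0.56 -0.36] size 74 21 yaw deg 17.3 px [324. 202.]
[ 0.582 -0.255] size 75 20 yaw deg 153.5 px [212. 143.]
[ 0.561 -0.36 ] size 72 20 yaw deg 17.2 px [323. 198.]
t 1.55 tcp [ 0.5634 -0.3578  0.1064] phi -73.2 tilt 0.42 gw 0.998 F [-1.1 -0.4 -0. ] q [-0.63  0.48  1.6  -0.01  1.05  0.65]
 turn -0.008  shift cm [ 9.44 -0.26  0.09] dist 9.44
```

>>> {"fn": "play_rows", "kwargs": {"series": [[[0,4,-0.1,0,0],[0,4,-0.1,0.1,0],[0,1.5,0,0,0],[0,0.4,0,0,0],[0,0,0,0,0]]]}}

```text
clock: 2.17
tcp_pos: [0.562, -0.3656, 0.0097]
tool_rot: [0.985, 1.32, -0.996]
contact_force: [0.8, -0.6, 0.1]
grip_width: 1.0
```

```bash
python3 -c "
from h import *
plan(.561,-.360,.003,107.2)"
```

```text
t 2.17 tcp [ 0.562  -0.3656  0.0097] phi -73.4 tilt 0.82 gw 1.0 F [ 0.8 -0.6  0.1] q [-0.64  0.61  1.63 -0.01  0.89  0.65]
 turn -0.01  shift cm [ 0.66  0.07 -0.58] dist 0.88
```

>>> {"fn": "play_rows", "kwargs": {"series": [[[0,0.35,0,-0.55,0],[0,0.35,0,0,0],[200,0,0,0,0],[255,0,0,0,0],[255,0,0,0,0],[255,0,0,0,0]]]}}

```text
clock: 2.92
tcp_pos: [0.5631, -0.362, 0.0066]
tool_rot: [0.984, 1.312, -0.995]
contact_force: [-0.2, -0.5, -0.1]
grip_width: 0.144
```

```bash
sed -i "s/print(' turn'/print(' xaxis',R[:,0].round(4));print(' turn'/" h.py; python3 -c "
from h import *
plan(.561,-.360,.10,107.2)
look('wrist','c2.png')"
```

```text
t 2.92 tcp [ 0.5631 -0.362   0.0066] phi -73.3 tilt 1.2 gw 0.144 F [-0.2 -0.5 -0.1] q [-0.63  0.61  1.64 -0.01  0.87  0.65]
 xaxis [ 0.0123 -0.017  -0.9998]
 turn -0.009  shift cm [-9.35 -0.08 -0.07] dist 9.35
```

View pics/c2.png

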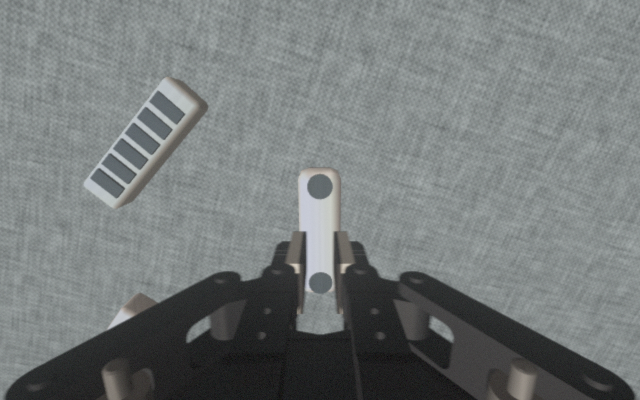

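The tailpiece is between the pads, but the opening (about 12 mm) says I'm only on its rounded top. I'll go lower before gripping, and check the reading noise first.

```bash
python3 -c "
from h import *
for i in range(4):
    o=get_obs(); R=Ro.from_rotvec(o['tool_rot']).as_matrix(); print(np.array(o['tcp_pos']).round(5),R[:,0].round(4),round(o['grip_width'],4)); cams.read_camera('top')
"
```

```text
[ 0.56314 -0.36202  0.00658] [ 0.0123 -0.017  -0.9998] 0.053
[ 0.56306 -0.36196  0.0065 ] [ 0.0122 -0.0169 -0.9998] 0.0023
[ 0.56305 -0.36194  0.00647] [ 0.0122 -0.0169 -0.9998] -0.0005
[ 0.56303 -0.36194  0.00648] [ 0.0121 -0.0169 -0.9998] 0.0014
```

>>> {"fn": "play_rows", "kwargs": {"series": [[[120,0,0,0,0],[110,0,0,0,0],[110,0.7,0.2,0,0],[110,0,0,0,0]]]}}

```text
clock: 3.68
tcp_pos: [0.5649, -0.3613, -0.0012]
tool_rot: [0.984, 1.313, -0.995]
contact_force: [0.0, -1.4, 0.2]
grip_width: 0.563
```

```bash
python3 -c "
from h import *
for i in range(3):
    o=get_obs(); R=Ro.from_rotvec(o['tool_rot']).as_matrix(); print(np.array(o['tcp_pos']).round(5),R[:,0].round(4),round(o['grip_width'],4)); cams.read_camera('top')
plan(.561,-.360,.002,107.2)
"
```

```text
[ 0.56493 -0.36132 -0.00124] [ 0.0118 -0.0166 -0.9998] 0.5632
[ 0.56522 -0.36158 -0.00084] [ 0.0124 -0.017  -0.9998] 0.5695
[ 5.6541e-01 -3.6176e-01 -5.3000e-04] [ 0.0128 -0.0174 -0.9998] 0.5684
t 3.83 tcp [ 5.655e-01 -3.619e-01 -3.000e-04] phi -73.4 tilt 1.26 gw 0.573 F [-0.3  0.8  0.8] q [-0.63  0.62  1.64 -0.01  0.86  0.65]
 xaxis [ 0.0131 -0.0176 -0.9998]
 turn -0.01  shift cm [-0.24 -0.37 -0.31] dist 0.54
```

```bash
python3 -c "
from h import *
look('wrist','c3.png')"
```

```text
(no output)
```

View pics/c3.png

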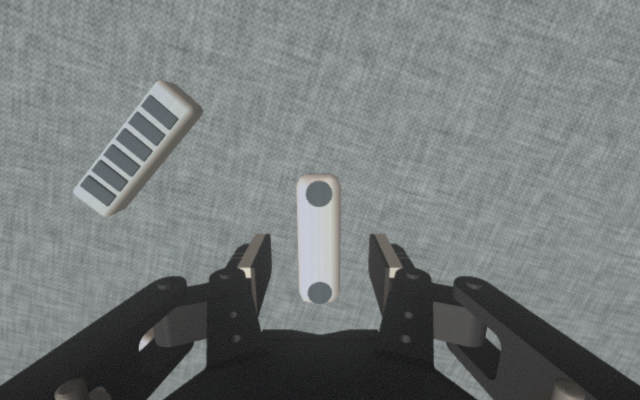

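>>> {"fn": "play_rows", "kwargs": {"series": [[[110,0.3,-0.3,-0.3,0],[255,0,0,0,0],[255,0,0,0,0],[255,0,0,0,0]]]}}

```text
clock: 4.38
tcp_pos: [0.5616, -0.3599, -0.0032]
tool_rot: [0.984, 1.311, -0.995]
contact_force: [-0.0, 0.0, -0.6]
grip_width: 0.0
```

```bash
python3 -c "
from h import *
look('wrist','c4.png')
plan(.561,-.360,.002,107.2)"
```

```text
t 4.42 tcp [ 0.5616 -0.36   -0.0032] phi -73.4 tilt 1.29 gw 0.0 F [-0.6  0.3  0.6] q [-0.63  0.62  1.65 -0.01  0.85  0.65]
 xaxis [ 0.0135 -0.0179 -0.9997]
 turn -0.01  shift cm [-0.52 -0.06 -0.  ] dist 0.52
```

View pics/c4.png

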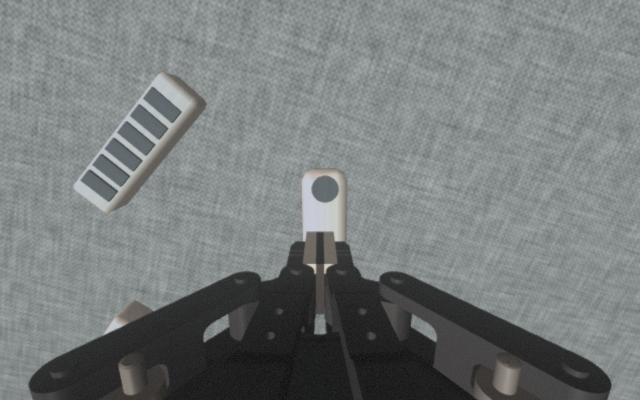

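```bash
python3 -c "
from h import *
im,cal,o=look('scene','c5.png',(100,150,240,270),5)
p=np.array(o['tcp_pos']);R=Ro.from_rotvec(o['tool_rot']).as_matrix()
print(proj(cal,[p,p-R[:,0]*.019,p-R[:,0]*.03,p-R[:,0]*.05]))
"
```

```text
[[166.59042706 234.04041776]
 [164.76603022 229.82344703]
 [163.68710221 227.32957741]
 [161.6812201  222.69311565]]
```

View pics/c5.png

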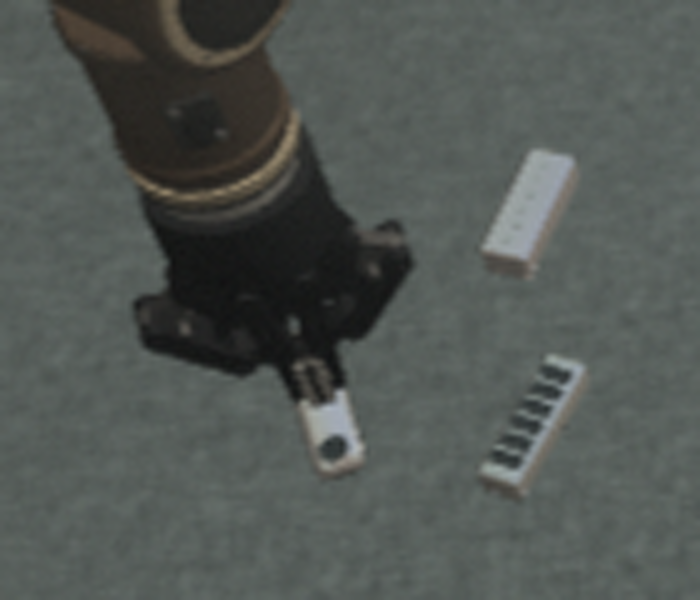

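The fingers closed in the air above the piece although the TCP reads z = -3 mm. In the scene view the finger ends sit about 20 mm behind the reported TCP. I'll reopen, go lower while watching the force, and close again.

>>> {"fn": "play_rows", "kwargs": {"series": [[[90,0,0,0,0],[90,0,0,0,0],[90,0.6,0,0,0],[90,0.6,0,0,0],[90,0,0,0,0]]]}}

```text
clock: 5.1
tcp_pos: [0.5618, -0.3601, -0.0162]
tool_rot: [0.984, 1.311, -0.995]
contact_force: [-0.1, 0.4, -0.1]
grip_width: 0.649
```

```bash
python3 -c "
from h import *
plan(.561,-.360,.002,107.2)
look('scene','c6.png',(100,150,240,270),5)"
```

```text
t 5.1 tcp [ 0.5618 -0.3601 -0.0162] phi -73.4 tilt 1.27 gw 0.649 F [-0.1  0.4 -0.1] q [-0.63  0.64  1.65 -0.01  0.83  0.65]
 xaxis [ 0.0133 -0.0178 -0.9998]
 turn -0.01  shift cm [-1.82 -0.06  0.01] dist 1.82
```

View pics/c6.png

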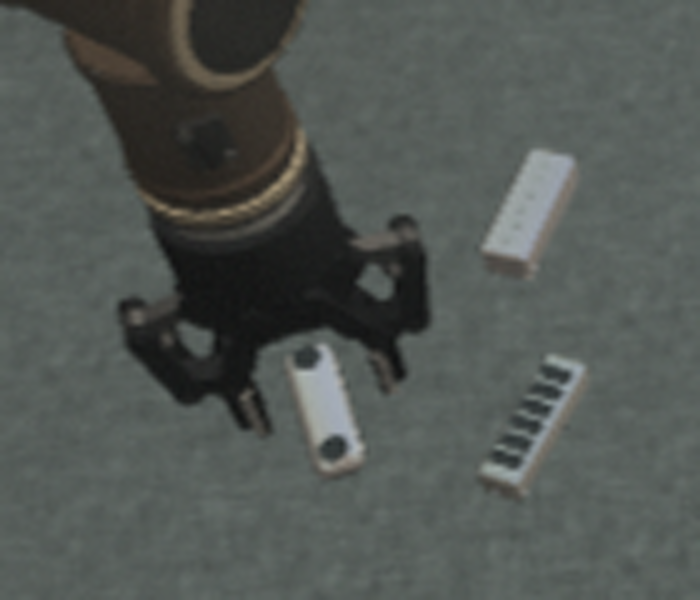

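>>> {"fn": "play_rows", "kwargs": {"series": [[[90,0.6,0,0,0],[255,0,0,0,0],[255,0,0,0,0],[255,0,0,0,0],[255,0,0,0,0]]]}}

```text
clock: 5.78
tcp_pos: [0.5625, -0.3608, -0.0216]
tool_rot: [0.984, 1.309, -0.994]
contact_force: [0.1, 0.5, -0.3]
grip_width: 0.258
```

```bash
python3 -c "
from h import *
plan(.561,-.360,.002,107.2)
look('wrist','c7.png')"
```

```text
t 5.78 tcp [ 0.5625 -0.3608 -0.0216] phi -73.4 tilt 1.35 gw 0.258 F [ 0.1  0.5 -0.3] q [-0.63  0.64  1.65 -0.01  0.82  0.65]
 xaxis [ 0.0145 -0.0187 -0.9997]
 turn -0.01  shift cm [-2.37 -0.11 -0.07] dist 2.37
```

View pics/c7.png

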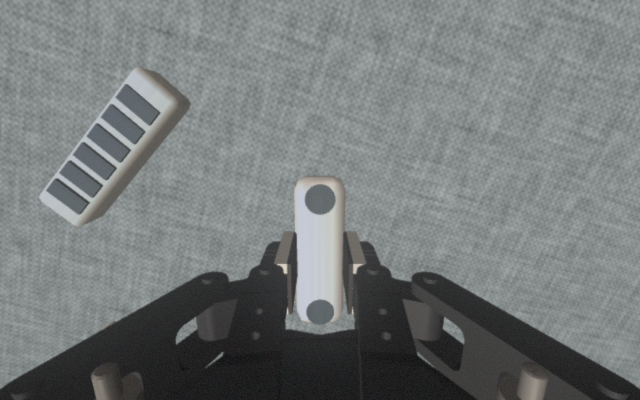

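It's gripped at about 22 mm opening, with the piece between the pads at (320,255). Lifting now, then I'll measure the tray.

>>> {"fn": "play_rows", "kwargs": {"series": [[[255,-4,0,0,0.1],[255,-4,0,0,0.1],[255,-2,0,0,0.09]]]}}

```text
clock: 6.2
tcp_pos: [0.5583, -0.3568, 0.0767]
tool_rot: [1.209, 1.189, -1.216]
contact_force: [-0.7, -0.2, -1.0]
grip_width: 0.26
```

Run:
```python
from h import *
im,cal,o=look('top','d1.png',(300,170,400,270),6)
plan(.525,-.13,.08,90)
g=cv2.cvtColor(im,cv2.COLOR_BGR2GRAY)
# mat: dark region
m=np.zeros_like(g); m[170:270,305:390]=(g[170:270,305:390]<50)*255
ys,xs=np.nonzero(m); print('mat px',xs.min(),xs.max(),ys.min(),ys.max())
pts=np.c_[xs,ys].astype(np.float32); w=cast(cal,pts,.004).astype(np.float32)
print('mat rect',cv2.minAreaRect(w))
m2=np.zeros_like(g); m2[185:250,312:385]=(g[185:250,312:385]>140)*255
m2=cv2.morphologyEx(m2,cv2.MORPH_OPEN,np.ones((3,3),np.uint8))
ys,xs=np.nonzero(m2); w=cast(cal,np.c_[xs,ys],.007).astype(np.float32); print('floor',cv2.minAreaRect(w))
look('wrist','d2.png')
```

```text
t 6.25 tcp [ 0.5596 -0.3578  0.0792] phi -90.6 tilt 1.09 gw 0.261 F [ 0.3 -0.5  1.9] q [-0.63  0.5   1.63 -0.01  0.99  0.95]
 xaxis [ 0.0106 -0.0158 -0.9998]
 turn -0.011  shift cm [ -0.47  -3.46 -22.77] dist 23.04
mat px 314 378 182 269
mat rect ((0.49435436725616455, -0.06973976641893387), (0.2724156975746155, 0.1993173211812973), 0.31294751167297363)
floor ((0.5047893524169922, -0.07740256935358047), (0.18288554251194, 0.14120079576969147), 86.97439575195312)
```

View pics/d1.png

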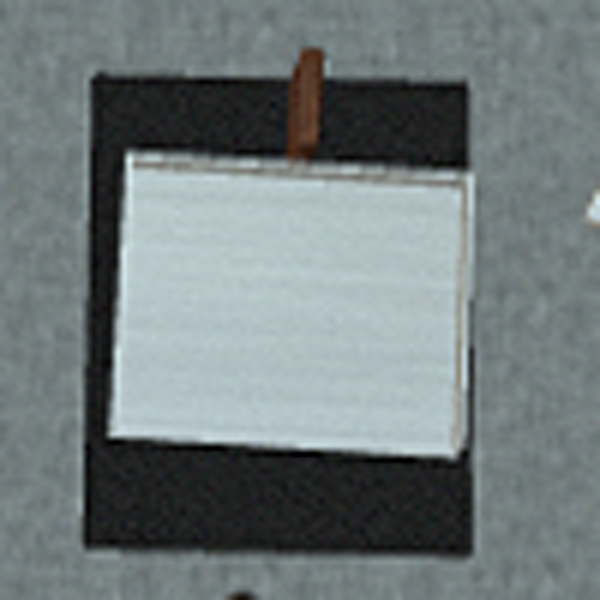

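View pics/d2.png

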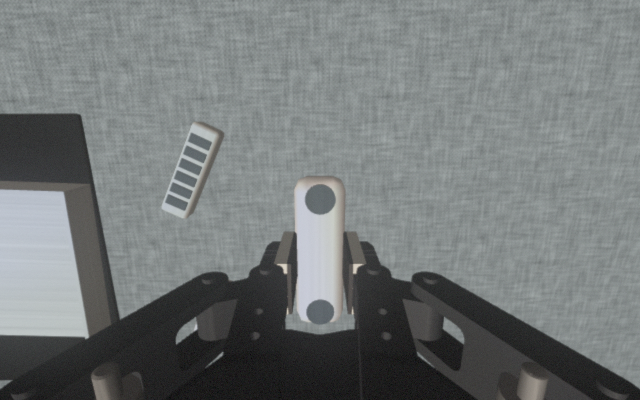

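Run:
```python
from h import *
cal=calib('top')
M=cast(cal,[(315.8,182.8),(377.8,183.3),(378.7,262.2),(314.5,261.3)],.004); print(M.round(4),M.mean(0).round(4))
for a,b in [(0,1),(1,2),(2,3),(3,0)]: print(np.linalg.norm(M[a]-M[b]).round(4),np.degrees(np.arctan2(*(M[b]-M[a])[::-1])).round(1))
L=cast(cal,[(318,242.8),(376.3,246.5)],.006); B=cast(cal,[(321.3,195.3),(378.5,199.2)],.031)
print(L.round(4),B.round(4)); 
for A in (L,B): print(np.linalg.norm(A[0]-A[1]).round(4),np.degrees(np.arctan2(*(A[1]-A[0])[::-1])).round(1),A.mean(0).round(4))
u=(B.mean(0)-L.mean(0)); print(u,np.linalg.norm(u),np.degrees(np.arctan2(u[1],u[0])),(L.mean(0)+B.mean(0))/2)
```

```text
[[ 0.6269  0.0257]
 [ 0.6273 -0.1713]
 [ 0.3797 -0.1698]
 [ 0.3806  0.0273]] [ 0.5036 -0.072 ]
0.197 -89.9
0.2477 179.7
0.1971 89.7
0.2463 -0.4
[[ 0.4371  0.0171]
 [ 0.4274 -0.1629]] [[ 0.5817  0.0083]
 [ 0.5712 -0.1687]]
0.1802 -93.1 [ 0.4322 -0.0729]
0.1773 -93.4 [ 0.5765 -0.0802]
[ 0.1442266  -0.00724153] 0.14440828389268934 -2.8743716115701465 [ 0.50435591 -0.07655616]
```

```bash
python3 -c "
from h import *
plan(.5264,-.126,.05,-93.1)"
```

```text
t 6.3 tcp [ 0.5595 -0.3577  0.0777] phi -90.3 tilt 1.08 gw 0.261 F [-0.5 -1.  -0.7] q [-0.63  0.5   1.63 -0.01  0.99  0.95]
 xaxis [ 0.0105 -0.0157 -0.9998]
 turn 0.049  shift cm [  2.38  -4.59 -23.  ] dist 23.57
```

>>> {"fn": "play_rows", "kwargs": {"series": [[[255,0,-1,-5,0.05],[255,0,-1,-5,0],[255,0.5,-1,-5,0],[255,0.5,-1,-5,0],[255,1,-0.5,-3,0],[255,0,0,0,0]]]}}

```text
clock: 7.05
tcp_pos: [0.5189, -0.1195, 0.0461]
tool_rot: [1.237, 1.173, -1.249]
contact_force: [-1.4, 0.0, -0.5]
grip_width: 0.261
```

```bash
python3 -c "
from h import *
plan(.5264,-.126,-.012,-93.1)"
```

```text
t 7.05 tcp [ 0.5189 -0.1195  0.0461] phi -92.8 tilt 0.79 gw 0.261 F [-1.4  0.  -0.5] q [-0.3   0.34  1.96 -0.02  0.84  1.33]
 xaxis [ 0.0031 -0.0134 -0.9999]
 turn 0.005  shift cm [5.83 0.77 0.53] dist 5.9
```

>>> {"fn": "play_rows", "kwargs": {"series": [[[255,2.5,0.7,0.5,0],[255,2,0.1,0,0],[255,1,0,0,0],[255,0,0,0,0]]]}}

```text
clock: 7.55
tcp_pos: [0.528, -0.1288, -0.011]
tool_rot: [1.233, 1.173, -1.246]
contact_force: [-1.2, -0.3, 0.2]
grip_width: 0.259
```

```bash
python3 -c "
from h import *
plan(.5264,-.126,-.013,-93.1);look('wrist','d3.png')"
```

```text
t 7.55 tcp [ 0.528  -0.1288 -0.011 ] phi -92.6 tilt 0.91 gw 0.259 F [-1.2 -0.3  0.2] q [-0.31  0.45  1.95 -0.02  0.73  1.32]
 xaxis [ 0.0043 -0.0153 -0.9999]
 turn 0.009  shift cm [ 0.19 -0.18 -0.27] dist 0.38
```

View pics/d3.png

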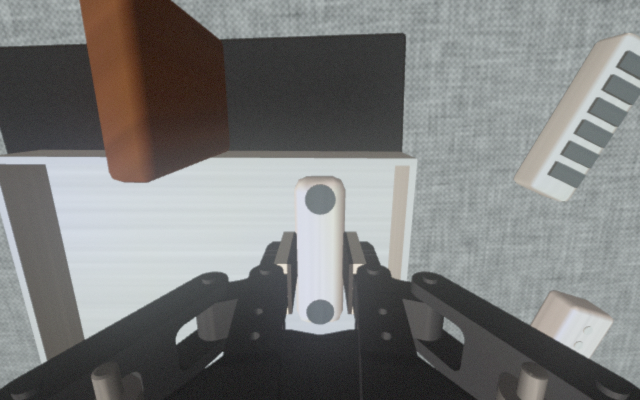

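The tailpiece hangs inside the pan on its right side, beside the right wall (column ~405). Releasing it and going to the bridge.

>>> {"fn": "play_rows", "kwargs": {"series": [[[255,0.15,0,-0.15,0],[130,0,0,0,0],[130,0,0,0,0],[130,-4,0,0,0],[100,-5,0,0,0],[0,-1.5,0,0,0.14]]]}}

```text
clock: 8.35
tcp_pos: [0.5287, -0.126, 0.0971]
tool_rot: [1.339, 1.096, -1.347]
contact_force: [0.1, 0.6, -0.5]
grip_width: 0.802
```

```bash
python3 -c "
from h import *
pieces(thr=135,z=.017,roi=(380,180,460,260))
look('top','d4.png',(300,170,460,270),5)
plan(.583,-.255,.08,63.5)"
```

```text
[ 0.45 -0.26] size 73 26 yaw deg 161.9 px [409. 239.]
[ 0.553 -0.245] size 33 29 yaw deg 84.8 px [403. 206.]
t 8.45 tcp [ 0.5285 -0.126   0.0963] phi -100.6 tilt 1.0 gw 0.957 F [0.3 0.5 0.1] q [-0.31  0.28  1.92 -0.02  0.94  1.46]
 xaxis [ 0.0066 -0.0161 -0.9998]
 turn 0.278  shift cm [ 1.87 10.62  9.09] dist 14.1
```

View pics/d4.png

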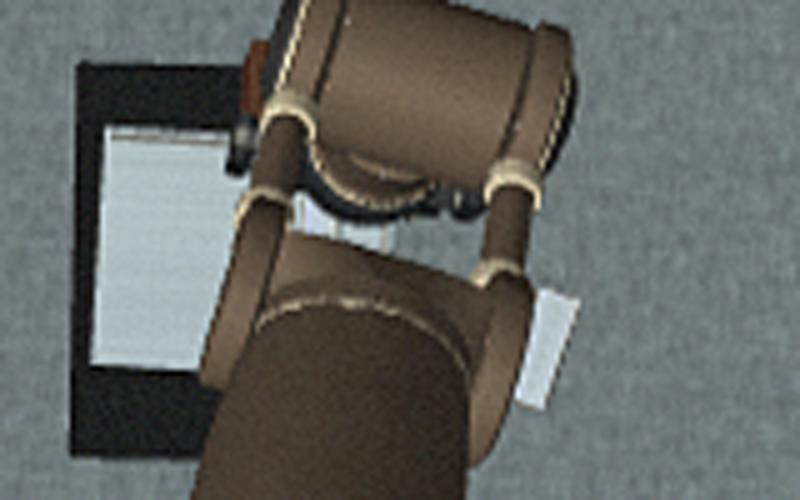

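The arm hides the bridge in the top view, so I'll move over it and use the wrist camera.

>>> {"fn": "play_rows", "kwargs": {"series": [[[0,0,0,0,0.14],[0,0,0,0,0.14],[0,0,5.2,4.5,0],[0,0,5.2,4.5,0]]]}}

```text
clock: 8.95
tcp_pos: [0.5745, -0.2418, 0.0938]
tool_rot: [1.528, 0.948, -1.54]
contact_force: [0.3, -0.9, -0.3]
grip_width: 1.001
```

```bash
python3 -c "
from h import *
look('wrist','e1.png')
r,im,cal,o=pieces('wrist',(230,60,420,230),thr=160,minA=200,z=.018)
x,y,a=r[0]
plan(x,y,-.022,np.degrees(a)+90)"
```

```text
[ 0.585 -0.255] size 73 25 yaw deg 154.2 px [321. 184.]
t 9.05 tcp [ 0.5766 -0.2475  0.0942] phi -116.5 tilt 0.91 gw 0.997 F [-0.4  0.8  0.7] q [-0.47  0.43  1.71 -0.02  0.99  1.57]
 xaxis [ 0.0028 -0.0157 -0.9999]
 turn -0.013  shift cm [11.63  0.93  0.16] dist 11.67
```

View pics/e1.png

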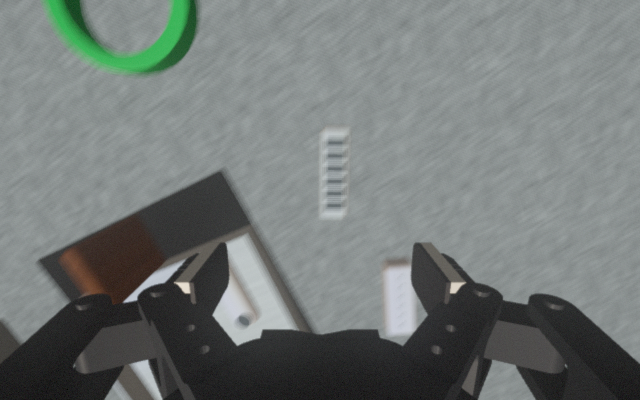

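The bridge is upright at (335,173), between the fingers. Descending onto it.

>>> {"fn": "play_rows", "kwargs": {"series": [[[0,3,0.8,0.1,0],[0,4,0,0,0],[0,2.5,0,0,0],[0,0,0,0,0]]]}}

```text
clock: 9.55
tcp_pos: [0.5805, -0.2524, -0.0077]
tool_rot: [1.526, 0.949, -1.542]
contact_force: [-0.4, -0.5, 0.3]
grip_width: 0.998
```

```bash
python3 -c "
from h import *
plan(.5845,-.255,-.022,64)
look('wrist','e2.png')
r,im,cal,o=pieces('wrist',(260,100,390,330),thr=160,minA=200,z=.018)
"
```

```text
t 9.55 tcp [ 0.5805 -0.2524 -0.0077] phi -116.1 tilt 0.71 gw 0.998 F [-0.4 -0.5  0.3] q [-0.47  0.58  1.72 -0.02  0.83  1.57]
 xaxis [-0.0029 -0.0121 -0.9999]
 turn -0.002  shift cm [1.44 0.47 0.05] dist 1.51
[ 0.585 -0.257] size 73 22 yaw deg 153.4 px [326. 232.]
```

View pics/e2.png

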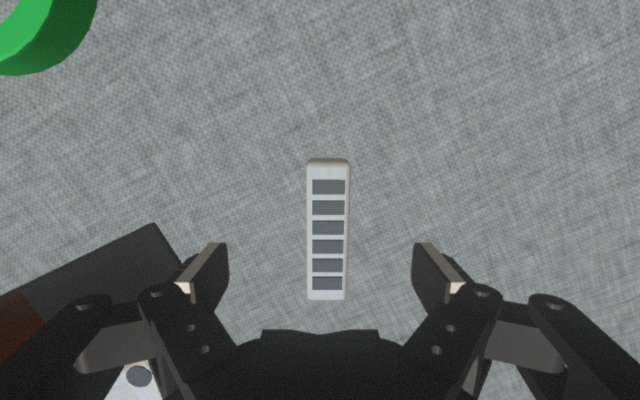

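>>> {"fn": "play_rows", "kwargs": {"series": [[[0,1.4,0.5,0.25,0],[180,0.1,0,0,0],[255,0,0,0,0],[255,0,0,0,0],[255,0,0,0,0]]]}}

```text
clock: 10.28
tcp_pos: [0.5902, -0.26, -0.0159]
tool_rot: [1.529, 0.937, -1.532]
contact_force: [0.5, -0.0, -0.4]
grip_width: 0.233
```

```bash
python3 -c "
from h import *
plan(.5845,-.255,-.022,64)
look('wrist','e3.png')
"
```

```text
t 10.28 tcp [ 0.5902 -0.26   -0.0159] phi -116.1 tilt 1.17 gw 0.233 F [ 0.5 -0.  -0.4] q [-0.48  0.6   1.71 -0.02  0.81  1.56]
 xaxis [ 0.009  -0.0182 -0.9998]
 turn -0.001  shift cm [ 0.59 -0.74 -0.2 ] dist 0.97
```

View pics/e3.png

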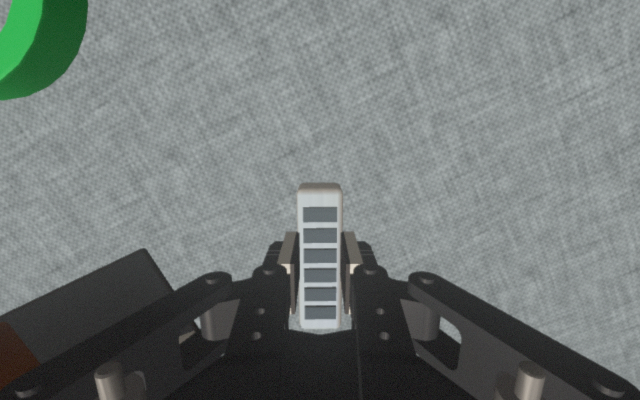

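The bridge is gripped slightly off its centre (sound hold). Lifting and carrying it to the tray's left side.

>>> {"fn": "play_rows", "kwargs": {"series": [[[255,-4,0,0,-0.1],[255,-3,0,0,-0.15],[255,-1,0,0,-0.15]]]}}

```text
clock: 10.7
tcp_pos: [0.5874, -0.2574, 0.0636]
tool_rot: [1.231, 1.174, -1.244]
contact_force: [0.3, 0.3, -0.9]
grip_width: 0.23
```

```bash
python3 -c "
from h import *
plan(.533,-.026,.06,-93.1)
"
```

```text
t 10.7 tcp [ 0.5874 -0.2574  0.0636] phi -92.4 tilt 0.95 gw 0.23 F [ 0.3  0.3 -0.9] q [-0.47  0.49  1.69 -0.01  0.95  1.15]
 xaxis [ 0.0046 -0.0159 -0.9999]
 turn 0.012  shift cm [ -0.03  -6.68 -22.81] dist 23.77
```

>>> {"fn": "play_rows", "kwargs": {"series": [[[255,-1.5,-3,-3,0],[255,-1,-3.2,-4,0],[255,0,-0.6,-5,0],[255,0,0,-5,0],[255,0,0,-4,0],[255,0,0,-1,0]]]}}

```text
clock: 11.45
tcp_pos: [0.5278, -0.0306, 0.0871]
tool_rot: [1.234, 1.166, -1.242]
contact_force: [-0.3, -1.0, -0.9]
grip_width: 0.231
```

```bash
python3 -c "
from h import *
plan(.533,-.026,-.008,-93.1)
look('wrist','e4.png')
"
```

```text
t 11.45 tcp [ 0.5278 -0.0306  0.0871] phi -92.6 tilt 1.21 gw 0.231 F [-0.3 -1.  -0.9] q [-0.13  0.26  1.96 -0.02  0.91  1.5 ]
 xaxis [ 0.0106 -0.0183 -0.9998]
 turn 0.009  shift cm [ 9.5   0.38 -0.65] dist 9.53
```

View pics/e4.png

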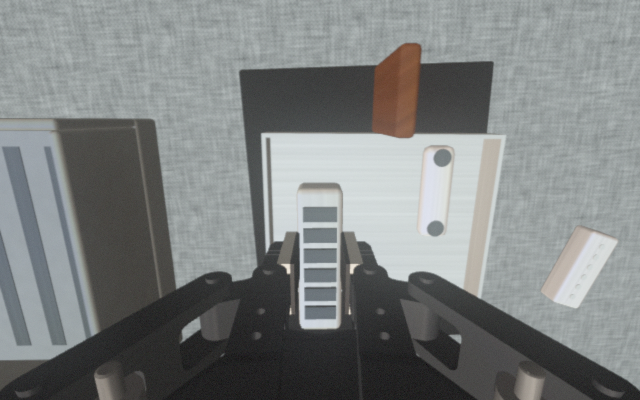

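The tailpiece lies in the pan at (436,190), the bridge is in hand, and the cover is on the bench at (578,265). Lowering the bridge.

>>> {"fn": "play_rows", "kwargs": {"series": [[[255,4,0.2,-0.3,0],[255,3.5,0,-0.1,0],[255,1.5,0,0,0],[255,0.2,0,0,0]]]}}

```text
clock: 12.0
tcp_pos: [0.5346, -0.032, -0.0053]
tool_rot: [1.236, 1.16, -1.24]
contact_force: [-0.3, -0.5, -1.2]
grip_width: 0.231
```

```bash
python3 -c "
from h import *
plan(.533,-.026,-.0085,-93.1)
"
```

```text
t 12.0 tcp [ 0.5346 -0.032  -0.0053] phi -92.7 tilt 1.5 gw 0.231 F [-0.3 -0.5 -1.2] q [-0.13  0.43  1.97 -0.03  0.72  1.51]
 xaxis [ 0.0163 -0.0205 -0.9997]
 turn 0.007  shift cm [ 0.3 -0.2 -0.6] dist 0.7
```

>>> {"fn": "play_rows", "kwargs": {"series": [[[255,0.25,-0.2,-0.5,0],[130,0,0,0,0],[130,0,0,0,0],[130,-4,0,0,0],[100,-5,0,0,0],[0,-1,0,0,0]]]}}

```text
clock: 12.75
tcp_pos: [0.5337, -0.0255, 0.098]
tool_rot: [1.239, 1.155, -1.237]
contact_force: [0.0, -0.8, -0.2]
grip_width: 0.801
```

```bash
python3 -c "
from h import *
look('wrist','f1.png')
pieces(thr=135,z=.017,roi=(380,180,460,260))
plan(.45,-.26,.07,70.5)
"
```

```text
[ 0.451 -0.259] size 74 26 yaw deg 158.7 px [408. 239.]
t 12.85 tcp [ 0.5318 -0.0253  0.0956] phi -92.7 tilt 1.58 gw 0.959 F [ 0.2  0.1 -0.7] q [-0.12  0.25  1.95 -0.02  0.92  1.51]
 xaxis [ 0.0179 -0.021  -0.9996]
 turn 0.293  shift cm [ 2.91  0.05 24.82] dist 24.99
```

View pics/f1.png

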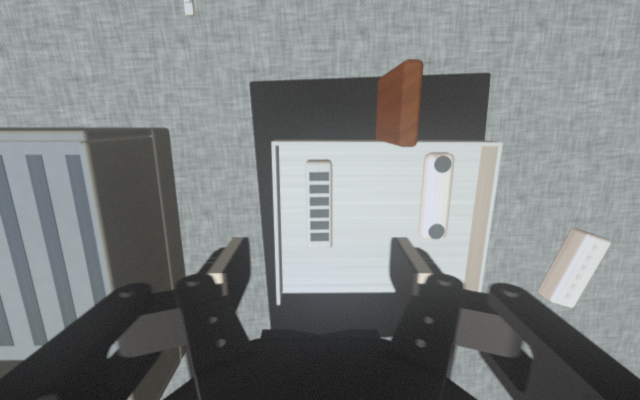

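Bridge and tailpiece are both in the pan, at (319,203) and (436,195). Next is the cover.

>>> {"fn": "play_rows", "kwargs": {"series": [[[0,0,0,0,0.15],[0,0,0,0,0.15],[0,0,0,5.5,0],[0,0,0,5.5,0],[0,0.5,0,5.5,0],[0,1,0,5,0],[0,1,0,2,0]]]}}

```text
clock: 13.72
tcp_pos: [0.4412, -0.2477, 0.0628]
tool_rot: [1.453, 1.007, -1.465]
contact_force: [0.1, 0.6, -0.6]
grip_width: 0.997
```

```bash
python3 -c "
from h import *
look('wrist','f2.png')
r,im,cal,o=pieces('wrist',(240,80,420,280),thr=160,minA=200,z=.018)
x,y,a=r[0]
plan(x,y,-.022,np.degrees(a)+90)"
```

```text
[ 0.45  -0.261] size 70 25 yaw deg 158.9 px [331. 186.]
t 13.82 tcp [ 0.4402 -0.2466  0.0618] phi -110.1 tilt 0.8 gw 1.001 F [-0.   0.6 -0.9] q [-0.59  0.27  2.02 -0.02  0.85  1.34]
 xaxis [ 4.000e-04 -1.390e-02 -9.999e-01]
 turn 0.018  shift cm [8.4  1.37 0.9 ] dist 8.56
```

View pics/f2.png

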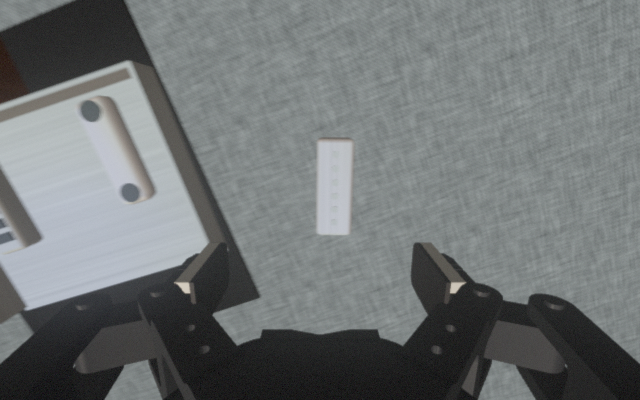

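The cover is at (335,187), aligned with the jaws. Going down with a small offset.

>>> {"fn": "play_rows", "kwargs": {"series": [[[0,3,1.2,0.8,0.01],[0,3,0.1,0,0],[0,1.8,0,0,0],[0,0,0,0,0]]]}}

```text
clock: 14.32
tcp_pos: [0.4482, -0.2557, -0.0214]
tool_rot: [1.461, 1.011, -1.477]
contact_force: [0.4, 0.3, -0.0]
grip_width: 1.001
```

```bash
python3 -c "
from h import *
look('wrist','f3.png')
r,im,cal,o=pieces('wrist',(240,100,420,330),thr=160,minA=200,z=.018)
x,y,a=r[0]
plan(x,y,-.020,np.degrees(a)+90)"
```

```text
[ 0.45  -0.261] size 70 25 yaw deg 159.1 px [330. 246.]
t 14.43 tcp [ 0.4497 -0.2568 -0.0197] phi -110.7 tilt 0.65 gw 0.998 F [0.3 0.  1. ] q [-0.6   0.44  2.01 -0.02  0.7   1.35]
 xaxis [-0.0014 -0.0112 -0.9999]
 turn 0.002  shift cm [0.04 0.18 0.43] dist 0.47
```

>>> {"fn": "play_rows", "kwargs": {"series": [[[100,0,0.1,0.4,0],[255,0,0,0,0],[255,0,0,0,0],[255,0,0,0,0],[255,0,0,0,0]]]}}

```text
clock: 15.05
tcp_pos: [0.4518, -0.2624, -0.0163]
tool_rot: [1.462, 1.001, -1.471]
contact_force: [0.4, -0.6, -0.9]
grip_width: 0.284
```

```bash
python3 -c "
from h import *
look('wrist','f4.png')
plan(.528,-.078,.1,-93.1)"
```

```text
t 15.1 tcp [ 0.4518 -0.2625 -0.0163] phi -110.7 tilt 0.87 gw 0.283 F [ 0.6  0.4 -0.9] q [-0.6   0.43  2.   -0.02  0.7   1.34]
 xaxis [ 0.004  -0.0147 -0.9999]
 turn -0.307  shift cm [-11.87   6.66 -18.66] dist 23.1
```

View pics/f4.png

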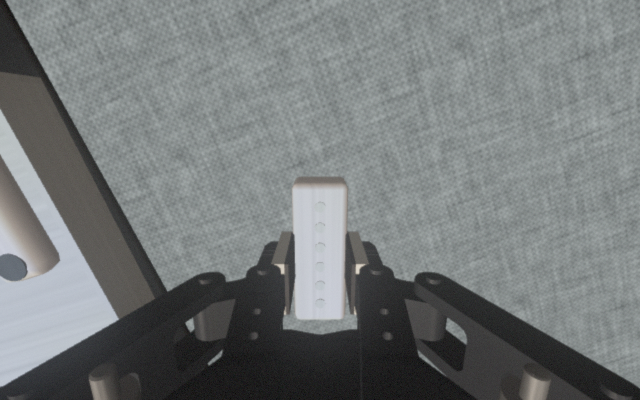

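>>> {"fn": "play_rows", "kwargs": {"series": [[[255,-5,0,0,-0.1],[255,-5,0,0,-0.1],[255,-0.5,0,0,-0.1],[255,0,2,-4.5,0],[255,0,2,-4.5,0],[255,0,1,-4.5,0],[255,0,0.5,-4,0],[255,0,0,0,0]]]}}

```text
clock: 16.1
tcp_pos: [0.5162, -0.0847, 0.0877]
tool_rot: [1.241, 1.171, -1.254]
contact_force: [-0.1, -0.1, -0.8]
grip_width: 0.288
```

```bash
python3 -c "
from h import *
look('wrist','f5.png')
plan(.519,-.0775,-.009,-93.1)"
```

```text
t 16.15 tcp [ 0.516  -0.0859  0.0878] phi -93.2 tilt 0.8 gw 0.284 F [ 0.  -0.7 -1.4] q [-0.24  0.26  1.96 -0.02  0.92  1.4 ]
 xaxis [ 0.0022 -0.0138 -0.9999]
 turn -0.002  shift cm [ 9.66  0.22 -0.99] dist 9.72
```

View pics/f5.png

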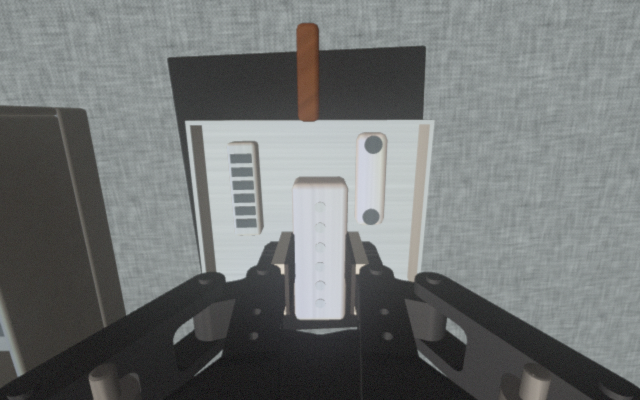

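>>> {"fn": "play_rows", "kwargs": {"series": [[[255,3,0.2,-0.9,0],[255,4,0,0,0],[255,2,0,0,0],[255,0.3,0,0,0],[255,0,0,0,0]]]}}

```text
clock: 16.77
tcp_pos: [0.5199, -0.084, -0.0066]
tool_rot: [1.244, 1.164, -1.257]
contact_force: [0.3, -0.3, -0.4]
grip_width: 0.278
```

```bash
python3 -c "
from h import *
look('wrist','f6.png')
plan(.519,-.0775,-.009,-93.1)"
```

```text
t 16.82 tcp [ 0.5201 -0.084  -0.0063] phi -93.4 tilt 1.02 gw 0.278 F [ 0.3  0.1 -0.8] q [-0.23  0.42  1.99 -0.02  0.72  1.41]
 xaxis [ 0.0056 -0.0169 -0.9998]
 turn -0.006  shift cm [ 0.26 -0.14 -0.65] dist 0.71
```

View pics/f6.png

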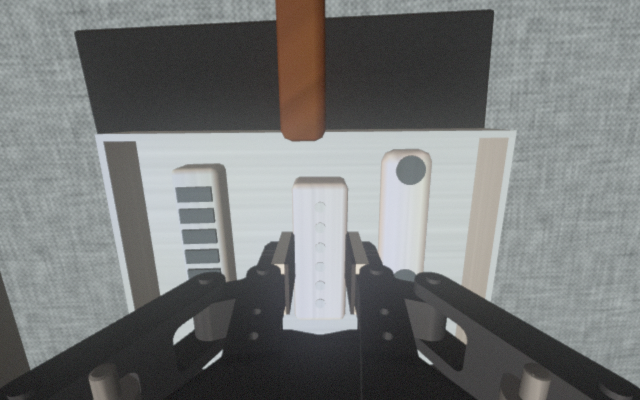

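Between the two pieces but nearer the tailpiece, so I'll nudge left, lower and release with a small opening.

>>> {"fn": "play_rows", "kwargs": {"series": [[[255,0.15,0,-0.8,0],[255,0.1,0,0,0],[150,0,0,0,0],[150,0,0,0,0],[150,-4,0,0,0],[100,-5,0,0,0],[0,-2,0,0,0],[0,-1,0,0,0]]]}}

```text
clock: 17.82
tcp_pos: [0.5211, -0.0737, 0.1164]
tool_rot: [1.244, 1.161, -1.254]
contact_force: [-0.7, 0.3, -0.1]
grip_width: 0.991
```

```bash
python3 -c "
from h import *
look('wrist','g1.png')
plan(.519,-.0775,.1,-93.1)"
```

```text
t 17.88 tcp [ 0.5221 -0.0739  0.1176] phi -93.4 tilt 1.22 gw 1.001 F [ 0.2 -0.2  0.7] q [-0.21  0.22  1.94 -0.02  0.97  1.43]
 xaxis [ 0.011  -0.0182 -0.9998]
 turn -0.005  shift cm [ 1.76 -0.32  0.35] dist 1.82
```

View pics/g1.png

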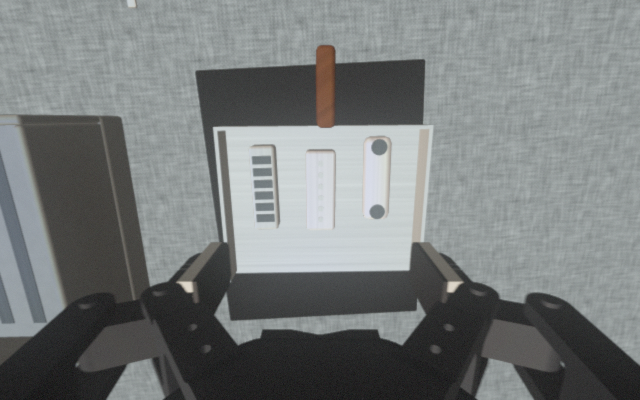

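All three pieces lie in the pan (bridge (264,187), cover (320,190), tailpiece (376,178)). The handle is at (326,85). Next I'll go over the handle with the jaws open.

```bash
python3 -c "
from h import *
plan(.5925,-.0812,.1,-93.1)
o=get_obs();im=cams.read_camera('wrist')[:,:,::-1];cal=calib('wrist',o)
hsv=cv2.cvtColor(im,cv2.COLOR_BGR2HSV)
m=((hsv[...,0]<15)&(hsv[...,1]>110)).astype(np.uint8)*255
m[:, :250]=0;m[:,400:]=0;m[150:]=0
ys,xs=np.nonzero(m);print(xs.min(),xs.max(),ys.min(),ys.max())
for v in (50,60,80,100,120):
    r=np.nonzero(m[v])[0]; 
    if len(r): print(v,r.min(),r.max(),cast(cal,[((r.min()+r.max())/2,v)],.084),cast(cal,[((r.min()+r.max())/2,v)],.06))
"
```

```text
t 17.88 tcp [ 0.5221 -0.0739  0.1176] phi -93.4 tilt 1.22 gw 1.001 F [ 0.2 -0.2  0.7] q [-0.21  0.22  1.94 -0.02  0.97  1.43]
 xaxis [ 0.011  -0.0182 -0.9998]
 turn -0.005  shift cm [1.85 7.04 0.32] dist 7.29
316 333 48 126
50 318 332 [[ 0.62555797 -0.0839522 ]] [[ 0.63027623 -0.08500589]]
60 317 333 [[ 0.61985654 -0.08362619]] [[ 0.62390637 -0.08464166]]
80 316 333 [[ 0.60820996 -0.08264415]] [[ 0.61089435 -0.08354448]]
100 316 332 [[ 0.59620086 -0.08163153]] [[ 0.5974773  -0.08241315]]
120 326 329 [[ 0.58365167 -0.0831869 ]] [[ 0.58345686 -0.08415086]]
```

>>> {"fn": "play_rows", "kwargs": {"series": [[[0,0,3.5,0.2,0],[0,0,3.3,0.1,0],[0,0,0,0,0],[0,3,0,0,0],[0,3,0,0,0]]]}}

```text
clock: 18.55
tcp_pos: [0.5866, -0.0814, 0.0512]
tool_rot: [1.242, 1.167, -1.259]
contact_force: [-0.2, -0.1, 0.8]
grip_width: 1.002
```

```bash
python3 -c "
from h import *
look('wrist','g2.png');look('scene','g2s.png',(200,100,380,260),4)
plan(.591,-.0812,.02,-93.1)"
```

```text
t 18.65 tcp [ 0.5826 -0.0806  0.0481] phi -93.4 tilt 0.93 gw 1.005 F [-0.7  0.4 -1. ] q [-0.2   0.43  1.82 -0.02  0.9   1.44]
 xaxis [-0.0067 -0.0148 -0.9999]
 turn -0.005  shift cm [ 2.8   0.86 -0.03] dist 2.93
```

View pics/g2.png

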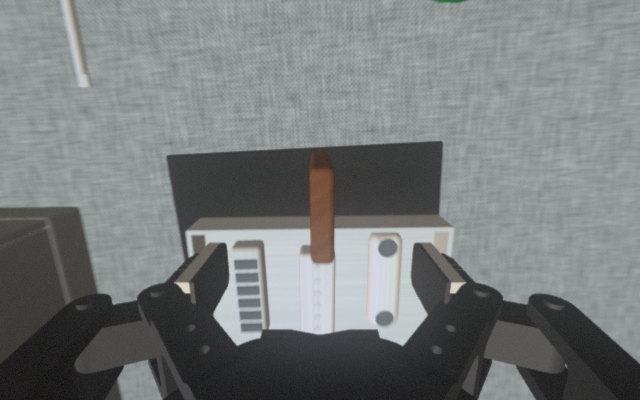

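View pics/g2s.png

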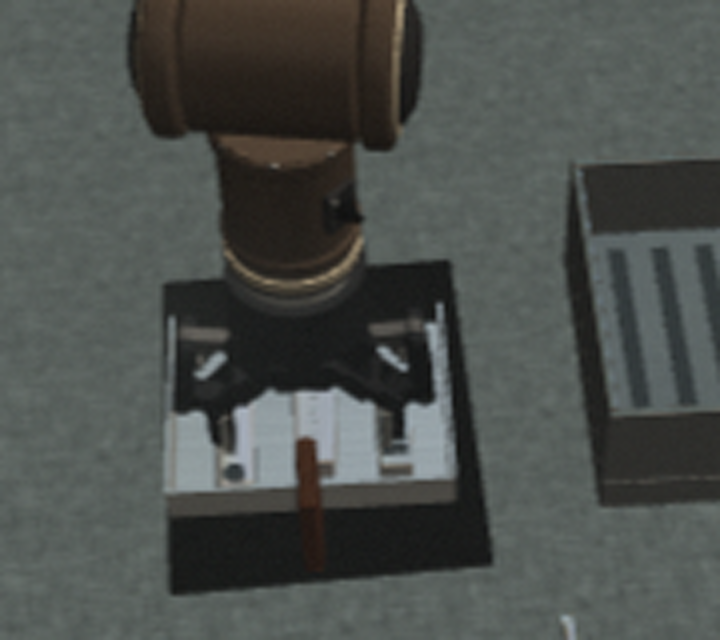

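The handle stands between the open fingers at (321,205), a bit ahead of their centre line. Going forward and down, then closing.

>>> {"fn": "play_rows", "kwargs": {"series": [[[0,1,1,0,0],[0,1.5,0.2,0,0],[0,0,0,0,0]]]}}

```text
clock: 19.02
tcp_pos: [0.595, -0.0818, 0.0225]
tool_rot: [1.239, 1.174, -1.264]
contact_force: [0.0, -0.7, 0.2]
grip_width: 0.998
```

```bash
python3 -c "
from h import *
plan(.594,-.0814,.02,-93.1)
look('wrist','g3.png')"
```

```text
t 19.02 tcp [ 0.595  -0.0818  0.0225] phi -93.4 tilt 0.93 gw 0.998 F [ 0.  -0.7  0.2] q [-0.2   0.49  1.8  -0.02  0.86  1.44]
 xaxis [-0.0063 -0.0149 -0.9999]
 turn -0.005  shift cm [ 0.25 -0.11 -0.04] dist 0.27
```

View pics/g3.png

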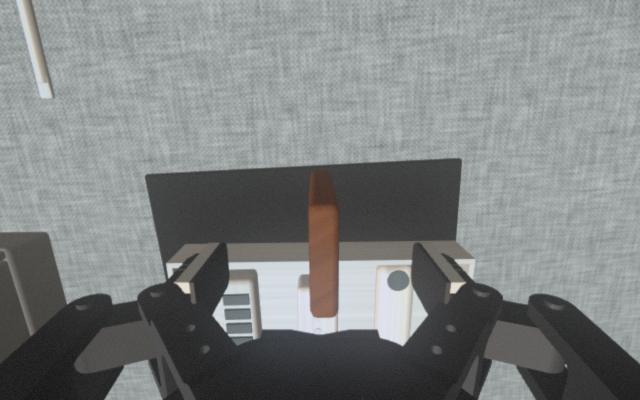

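>>> {"fn": "play_rows", "kwargs": {"series": [[[150,0,0,0,0],[255,0,0,0,0],[255,0,0,0,0],[255,0,0,0,0],[255,0,0,0,0],[255,0,0,0,0]]]}}

```text
clock: 19.82
tcp_pos: [0.5972, -0.0821, 0.0262]
tool_rot: [1.241, 1.17, -1.261]
contact_force: [-0.4, -0.6, 1.1]
grip_width: 0.134
```

```bash
python3 -c "
from h import *
plan(.594,-.0814,.02,-93.1)
look('wrist','g4.png')"
```

```text
t 19.82 tcp [ 0.5972 -0.0821  0.0262] phi -93.4 tilt 0.89 gw 0.134 F [-0.4 -0.6  1.1] q [-0.2   0.48  1.79 -0.02  0.86  1.44]
 xaxis [-0.0016 -0.0155 -0.9999]
 turn -0.005  shift cm [ 0.61 -0.32 -0.07] dist 0.7
```

View pics/g4.png

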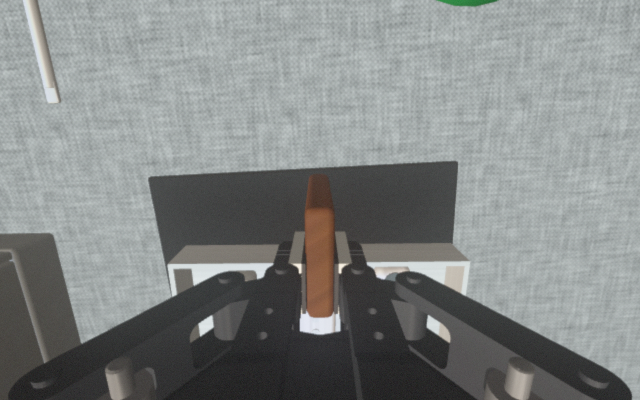

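Handle pinched. A small test lift to see whether the tray sags in the grip.

>>> {"fn": "play_rows", "kwargs": {"series": [[[255,-0.5,0,0,0],[255,-0.8,0,0,0],[255,-0.8,0,0,0],[255,0,0,0,0]]]}}

```text
clock: 20.38
tcp_pos: [0.5963, -0.0816, 0.0461]
tool_rot: [1.24, 1.17, -1.262]
contact_force: [0.3, -0.1, -3.0]
grip_width: 0.126
```

```bash
python3 -c "
from h import *
plan(.594,-.0814,.02,-93.1)
look('wrist','g5.png');look('scene','g5s.png',(200,100,380,260),4)"
```

```text
t 20.38 tcp [ 0.5963 -0.0816  0.0461] phi -93.4 tilt 0.91 gw 0.126 F [ 0.3 -0.1 -3. ] q [-0.2   0.45  1.79 -0.02  0.9   1.44]
 xaxis [-0.0026 -0.0156 -0.9999]
 turn -0.006  shift cm [ 2.61 -0.22 -0.05] dist 2.62
```

View pics/g5.png

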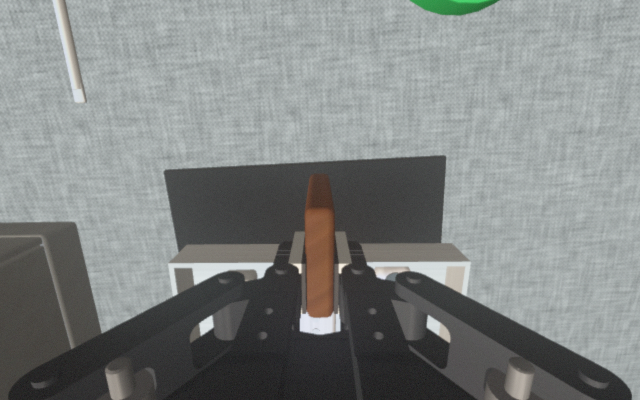

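View pics/g5s.png

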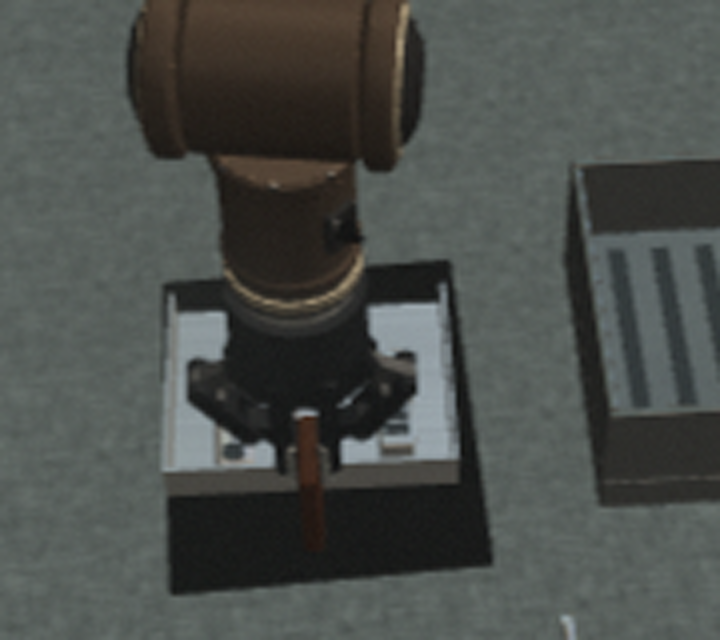

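No sag: the tray walls are at the same place in the wrist view as before the lift, and the bench side shows it level. Next, the bin's exact pose from the first top picture.

```bash
python3 -c "
import cv2
im=cv2.imread('pics/a_top.png')[172:267,170:300]
cv2.imwrite('pics/h1.png',cv2.resize(im,None,fx=6,fy=6,interpolation=cv2.INTER_CUBIC))"
```

```text
(no output)
```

View pics/h1.png

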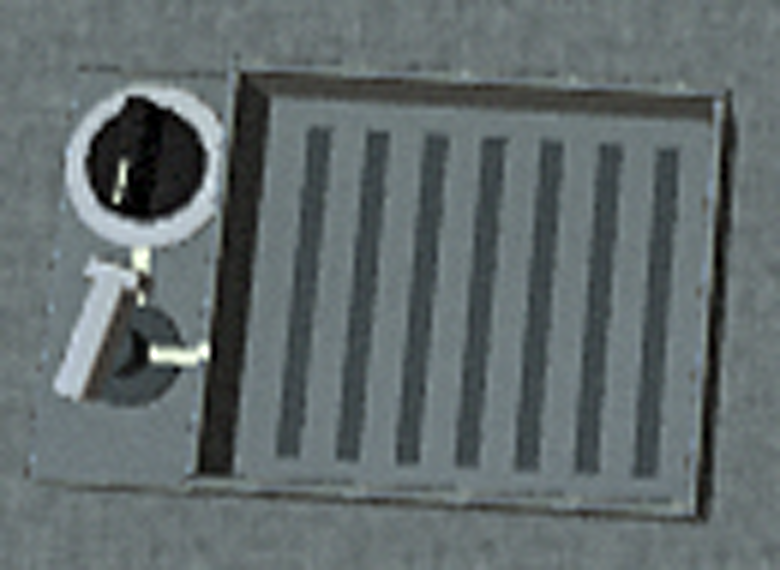

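The control box is at left, with the knob at (145,155) and the nozzle bar from (75,385) to (115,270), its mouth roughly at (125,270). The white mark runs from its post towards the bin at (180,352). The bin rim corners are at (237,68), (725,93), (705,518) and (195,482).

Run:
```python
from h import *
cal=calib('top')
f=lambda P,z: cast(cal,np.array(P)/6.+[170,172],z)
R=f([(237,68),(725,93),(705,518),(195,482)],.1)
print(R.round(4),R.mean(0).round(4))
for a,b in [(0,1),(1,2),(2,3),(3,0)]: print(np.linalg.norm(R[a]-R[b]).round(4),np.degrees(np.arctan2(*(R[b]-R[a])[::-1])).round(1))
F=f([(270,95),(712,120),(695,498),(235,470)],.03); print(F.round(4),F.mean(0).round(4))
for a,b in [(0,1),(1,2),(2,3),(3,0)]: print(np.linalg.norm(F[a]-F[b]).round(4),np.degrees(np.arctan2(*(F[b]-F[a])[::-1])).round(1))
print('mark',f([(150,354),(205,352),(140,250),(140,300)],.055).round(4))
print('knob ring',f([(147,165)],.06).round(4),'noz post',f([(130,350)],.06))
```

```text
[[0.6013 0.3385]
 [0.5913 0.0989]
 [0.3851 0.1041]
 [0.3998 0.3471]] [0.4944 0.2222]
0.2397 -92.4
0.2063 178.6
0.2434 86.5
0.2017 -2.4
[[0.6021 0.3382]
 [0.5913 0.1095]
 [0.3977 0.1138]
 [0.4096 0.3454]] [0.5002 0.2267]
0.2289 -92.7
0.1936 178.7
0.2318 87.1
0.1927 -2.1
mark [[0.465  0.3847]
 [0.4663 0.3575]
 [0.5171 0.393 ]
 [0.492  0.3914]]
knob ring [[0.5595 0.3908]] noz post [[0.4664127  0.39336901]]
```

```bash
python3 -c "
from h import *
cal=calib('top'); print('dish',cast(cal,[(257,140)],.015),'driver',cast(cal,[(306,110),(304,165)],.015),'tape',cast(cal,[(378,141)],.012))
plan(.792,.210,.108,-93.1)"
```

```text
dish [[0.7629937  0.21571637]] driver [[0.86654776 0.06004779]
 [0.68193865 0.06375884]] tape [[ 0.76492545 -0.17314047]]
t 20.48 tcp [ 0.5954 -0.0815  0.0453] phi -93.4 tilt 0.91 gw 0.131 F [ 0.4 -0.1 -3.5] q [-0.2   0.45  1.79 -0.02  0.9   1.44]
 xaxis [-0.0044 -0.0152 -0.9999]
 turn -0.006  shift cm [ -6.8   18.03 -30.07] dist 35.71
```

>>> {"fn": "play_rows", "kwargs": {"series": [[[255,-1,0.5,-0.5,0],[255,-2,1,-1,0],[255,-2,1.5,-1.5,0],[255,-1.5,2,-1.5,0],[255,-0.5,2,-1,0],[255,0,2,-0.5,0],[255,0,2,0,0],[255,0,2,0,0],[255,0,2,0,0],[255,0,1.5,0,0],[255,0,1,0,0],[255,0,0.5,0,0]]]}}

```text
clock: 21.98
tcp_pos: [0.7867, -0.0242, 0.1184]
tool_rot: [1.24, 1.174, -1.26]
contact_force: [0.4, 0.1, -4.2]
grip_width: 0.132
```

```bash
python3 -c "
from h import *
plan(.792,.210,.108,-93.1)
look('scene','i1.png',(200,80,480,290),2.8)"
```

```text
t 21.98 tcp [ 0.7867 -0.0242  0.1184] phi -93.3 tilt 0.78 gw 0.132 F [ 0.4  0.1 -4.2] q [-0.08  0.69  1.24 -0.01  1.21  1.55]
 xaxis [-0.0036 -0.0131 -0.9999]
 turn -0.004  shift cm [  0.74  -0.73 -23.42] dist 23.45
```

View pics/i1.png

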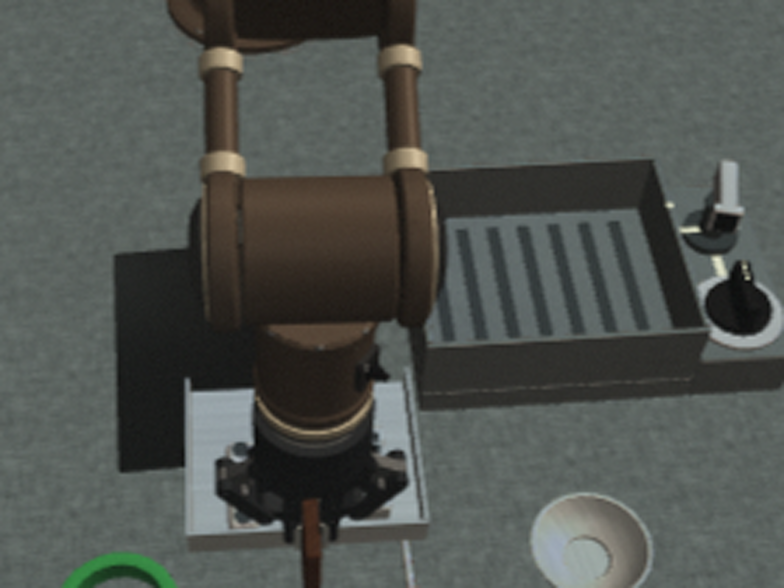

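The tray is held level with the pieces in it, past the screwdriver and beside the bin (weight reading 4.2 N). Moving across behind the bin's +x wall.

>>> {"fn": "play_rows", "kwargs": {"series": [[[255,0,0,-0.5,0],[255,0,0,-1,0],[255,0,0,-2,0],[255,0,0,-3,0],[255,0,0,-3,0],[255,0,0,-3,0],[255,0,0,-3,0],[255,0,0,-3,0],[255,0,0,-2,0],[255,0,0,-1.5,0],[255,0.3,0,-1,0],[255,0.3,0,-0.4,0],[255,0,0,0,0]]]}}

```text
clock: 23.65
tcp_pos: [0.7963, 0.2282, 0.1089]
tool_rot: [1.238, 1.179, -1.259]
contact_force: [-0.9, 0.3, -4.0]
grip_width: 0.136
```

```bash
python3 -c "
from h import *
plan(.792,.210,.108,-93.1)
look('scene','i2.png',(280,80,520,290),3);look('wrist','i2w.png')"
```

```text
t 23.65 tcp [0.7963 0.2282 0.1089] phi -93.1 tilt 0.74 gw 0.136 F [-0.9  0.3 -4. ] q [ 0.23  0.79  1.1  -0.01  1.26  1.86]
 xaxis [-0.0067 -0.0111 -0.9999]
 turn -0.0  shift cm [ 0.12 -0.33  1.84] dist 1.87
```

View pics/i2.png

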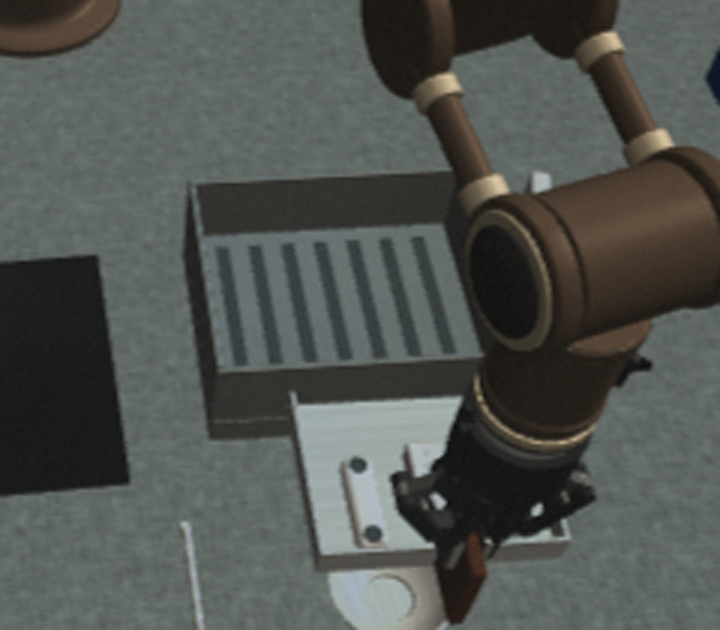

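View pics/i2w.png

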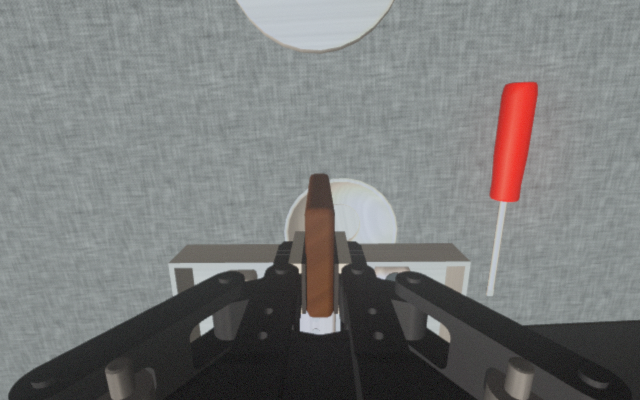

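Tray level and clear of the dish, lip about 25 mm from the bin's outer +x wall. Approaching the wall so that a light push on the lip turns the tray in the pinch.

>>> {"fn": "play_rows", "kwargs": {"series": [[[255,0.2,-0.5,0.5,0],[255,0.2,-0.8,0.5,0],[255,0.1,-0.8,0.2,0],[255,0,-0.3,0,0],[255,0,0,0,0]]]}}

```text
clock: 24.38
tcp_pos: [0.7701, 0.2134, 0.1049]
tool_rot: [1.24, 1.177, -1.262]
contact_force: [0.9, 0.6, -4.3]
grip_width: 0.132
```

```bash
python3 -c "
from h import *
plan(.770,.215,.103,-93.1)
"
```

```text
t 24.38 tcp [0.7701 0.2134 0.1049] phi -93.3 tilt 0.76 gw 0.132 F [ 0.9  0.6 -4.3] q [ 0.22  0.73  1.2  -0.01  1.21  1.85]
 xaxis [-0.0065 -0.0116 -0.9999]
 turn -0.004  shift cm [ 0.19 -0.02 -0.16] dist 0.25
```

>>> {"fn": "play_rows", "kwargs": {"series": [[[255,0,-0.3,0,0],[255,-0.1,-0.2,0,0],[255,0,0,0,0]]]}}

```text
clock: 24.75
tcp_pos: [0.7665, 0.2143, 0.107]
tool_rot: [1.242, 1.175, -1.258]
contact_force: [0.4, -0.2, -4.2]
grip_width: 0.13
```

```bash
python3 -c "
from h import *
plan(.770,.215,.103,-93.1)
"
```

```text
t 24.75 tcp [0.7665 0.2143 0.107 ] phi -93.3 tilt 0.65 gw 0.13 F [ 0.4 -0.2 -4.2] q [ 0.22  0.72  1.22 -0.01  1.21  1.85]
 xaxis [-0.0024 -0.0111 -0.9999]
 turn -0.003  shift cm [ 0.39  0.35 -0.09] dist 0.54
```

>>> {"fn": "play_rows", "kwargs": {"series": [[[255,0.1,-0.3,0,0],[255,0,-0.2,0,0],[255,0,0,0,0]]]}}

```text
clock: 25.12
tcp_pos: [0.7657, 0.2146, 0.1085]
tool_rot: [1.246, 1.168, -1.248]
contact_force: [1.5, 0.4, -4.4]
grip_width: 0.131
```

```bash
python3 -c "
from h import *
plan(.770,.215,.103,-93.1)
look('scene','i3.png',(280,80,520,290),3)"
```

```text
t 25.12 tcp [0.7657 0.2146 0.1085] phi -93.2 tilt 0.78 gw 0.131 F [ 1.5  0.4 -4.4] q [ 0.22  0.71  1.23 -0.01  1.19  1.86]
 xaxis [ 0.0083 -0.0107 -0.9999]
 turn -0.001  shift cm [ 0.55  0.42 -0.06] dist 0.7
```

View pics/i3.png

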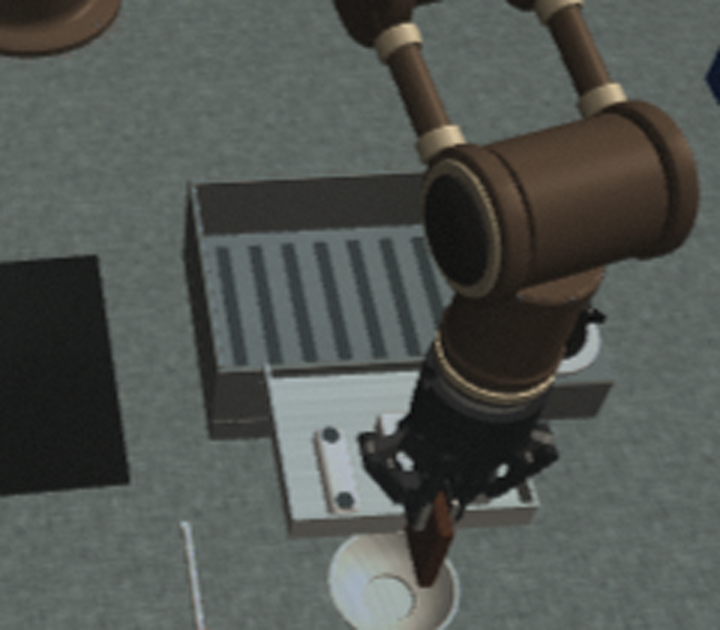

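Contact: Fx is rising and the tool itself begins to tip by compliance. I'll keep pushing and rising in small steps.

>>> {"fn": "play_rows", "kwargs": {"series": [[[255,-0.3,-0.5,0,0],[255,-0.3,-0.5,0,0],[255,-0.3,-0.5,0,0],[255,0,0,0,0]]]}}

```text
clock: 25.68
tcp_pos: [0.7596, 0.2154, 0.1223]
tool_rot: [1.257, 1.154, -1.23]
contact_force: [1.5, -0.9, -3.6]
grip_width: 0.132
```

```bash
python3 -c "
from h import *
plan(.770,.215,.103,-93.1)
look('wrist','i4.png')"
```

```text
t 25.68 tcp [0.7596 0.2154 0.1223] phi -93.1 tilt 1.83 gw 0.132 F [ 1.5 -0.9 -3.6] q [ 0.23  0.67  1.26 -0.02  1.17  1.86]
 xaxis [ 0.0306 -0.009  -0.9995]
 turn -0.0  shift cm [ 1.96  0.98 -0.03] dist 2.2
```

View pics/i4.png

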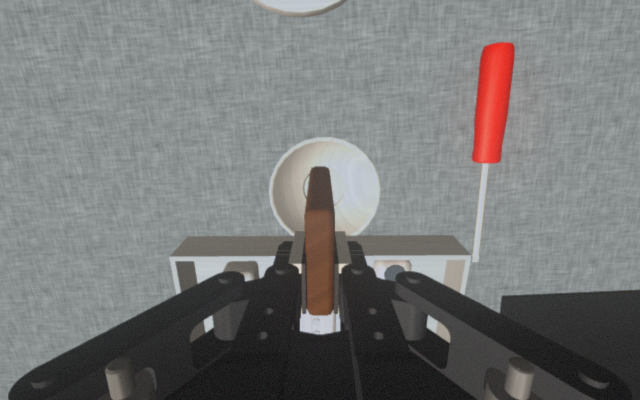

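```bash
cat >> h.py <<'E'
def tool_T(o):
    T=np.eye(4);T[:3,:3]=Ro.from_rotvec(o['tool_rot']).as_matrix();T[:3,3]=o['tcp_pos'];return T
def T0():
    # tray in tool at the grip moment (t=19.82)
    Tt=np.eye(4); Tt[:3,:3]=Ro.from_euler('z',-3.1,degrees=True).as_matrix(); Tt[:3,3]=[.504,-.0765,.004]
    W=np.eye(4); xa=np.array([-.0016,-.0155,-.9999]); zb=np.array([np.cos(np.radians(-93.4)),np.sin(np.radians(-93.4)),0]); zb-=xa*(zb@xa); zb/=np.linalg.norm(zb)
    W[:3,0]=xa;W[:3,2]=zb;W[:3,1]=np.cross(zb,xa);W[:3,3]=[.5972,-.0821,.0262]
    return np.linalg.inv(W)@Tt
def tray_in_tool(a_deg,back=.033):
    P=np.eye(4);P[0,3]=-back; Q=np.eye(4);Q[:3,:3]=Ro.from_euler('z',a_deg,degrees=True).as_matrix()
    return P@Q@np.linalg.inv(P)@T0()
def predict_v(a,pt=(.072,.06,.027),back=.033):
    c=cams.get_calibration('wrist');T=np.array(c['T_tool_cam']);K=np.array(c['mtx'])
    p=np.linalg.inv(T)@tray_in_tool(a,back)@np.r_[pt,1]; q=K@p[:3]; return q[:2]/q[2]
def tray_world(a,o=None):
    o=o or get_obs(); T=tool_T(o)@tray_in_tool(a)
    lip=(T@[-.072,0,0,1])[:3]; hb=(T@[.122,0,.005,1])[:3]; pitch=np.degrees(np.arcsin(T[2,0]))
    print('a',a,'tray centre',T[:3,3].round(4),'lip',lip.round(4),'handle rear bottom',hb.round(4),'pitch(lip down +)',pitch.round(1)); return T
E
python3 -c "
from h import *
for a in (-10,-5,0,5,10,20,30,40): print(a,predict_v(a).round(1),predict_v(a,(.122,0,.08)).round(1))
for a in (-3,3): tray_world(a)
"
```

```text
-10 [217.  275.7] [320.1 198.7]
-5 [217.9 270.6] [320.1 205.1]
0 [218.6 265.5] [320.1 212.1]
5 [219.2 260.3] [320.1 219.7]
10 [219.7 255.2] [320.1 227.8]
20 [220.2 245. ] [320.2 245.3]
30 [220. 235.] [320.2 263.5]
40 [219.4 225.3] [320.2 281.4]
a -3 tray centre [0.6643 0.2209 0.1018] lip [0.5924 0.2244 0.1033] handle rear bottom [0.7862 0.2148 0.1043] pitch(lip down +) -1.2
a 3 tray centre [0.6703 0.2205 0.0922] lip [0.5987 0.224  0.0862] handle rear bottom [0.7913 0.2145 0.1074] pitch(lip down +) 4.8
```

>>> {"fn": "play_rows", "kwargs": {"series": [[[255,-0.2,-0.4,0,0],[255,-0.2,-0.4,0,0],[255,0,0,0,0]]]}}

```text
clock: 26.1
tcp_pos: [0.7567, 0.2157, 0.1279]
tool_rot: [1.264, 1.146, -1.22]
contact_force: [2.0, -0.7, -3.3]
grip_width: 0.133
```

```bash
cat >> h.py <<'E'
def alpha(name=None):
    o=get_obs(); im=cams.read_camera('wrist')[:,:,::-1]
    if name: cv2.imwrite('pics/'+name,im)
    g=cv2.GaussianBlur(cv2.cvtColor(im,cv2.COLOR_BGR2GRAY),(3,3),0).astype(float)
    print('profile', g[180:280:4,210].round(0).astype(int).tolist())
    return im,o
E
python3 -c "
from h import *
plan(.770,.215,.103,-93.1)
alpha('i5.png')
for f in ('g5.png','i4.png'):
    g=cv2.GaussianBlur(cv2.imread('pics/'+f,0),(3,3),0); print(g[180:280:4,210].tolist())
"
```

```text
t 26.1 tcp [0.7567 0.2157 0.1279] phi -93.1 tilt 2.51 gw 0.133 F [ 2.  -0.7 -3.3] q [ 0.23  0.66  1.28 -0.02  1.16  1.86]
 xaxis [ 0.043  -0.0083 -0.999 ]
 turn 0.0  shift cm [ 2.54  1.22 -0.02] dist 2.82
profile [146, 145, 152, 155, 152, 146, 140, 152, 145, 140, 134, 137, 144, 136, 110, 110, 110, 110, 111, 194, 197, 199, 199, 197, 172]
[70, 70, 69, 68, 68, 69, 67, 67, 67, 66, 67, 67, 69, 69, 69, 70, 101, 124, 123, 123, 123, 217, 220, 224, 198]
[138, 137, 133, 143, 152, 141, 146, 146, 150, 139, 137, 137, 140, 143, 122, 107, 108, 106, 106, 150, 193, 197, 200, 197, 169]
```

View pics/i5.png

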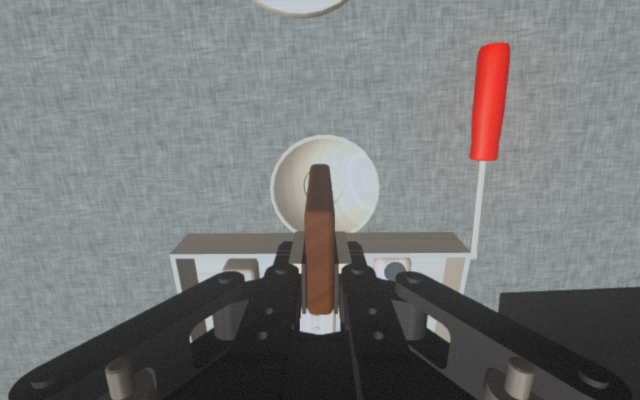

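Tray pitch is about 9-10° lip-down, with the pieces still in place (bridge (240,268), tailpiece (393,270)). Raising and carrying it over the bin, decelerating gently.

>>> {"fn": "play_rows", "kwargs": {"series": [[[255,-0.7,0.2,0,0],[255,-1.3,0,0,0],[255,-1.7,0,0,0],[255,-1.5,-0.5,0,0],[255,-0.7,-1,0,0],[255,-0.2,-1.5,0,0],[255,0,-2,0,0],[255,0,-2,0,0],[255,0,-2,0,0],[255,0,-2,0,0],[255,0,-1.6,0,0],[255,0,-1.2,0,0],[255,0,-0.8,0,0],[255,0,-0.4,0,0]]]}}

```text
clock: 27.9
tcp_pos: [0.5873, 0.2256, 0.1897]
tool_rot: [1.256, 1.16, -1.236]
contact_force: [0.4, 0.3, -4.0]
grip_width: 0.131
```

```bash
python3 -c "
from h import *
plan(.570,.215,.103,-93.1)
alpha('i6.png')
tray_world(7)
look('scene','i6s.png',(280,60,520,270),3)
"
```

```text
t 27.9 tcp [0.5873 0.2256 0.1897] phi -93.2 tilt 1.41 gw 0.131 F [ 0.4  0.3 -4. ] q [ 0.31  0.32  1.65 -0.02  1.15  1.94]
 xaxis [ 0.0234 -0.0077 -0.9997]
 turn -0.001  shift cm [ 8.64 -1.87  1.1 ] dist 8.91
profile [166, 116, 87, 87, 86, 85, 85, 84, 86, 85, 87, 85, 87, 121, 130, 129, 128, 128, 165, 218, 221, 224, 223, 219, 197]
a 7 tray centre [0.5019 0.2305 0.1545] lip [0.4307 0.234  0.144 ] handle rear bottom [0.6217 0.2246 0.1772] pitch(lip down +) 8.4
```

View pics/i6.png

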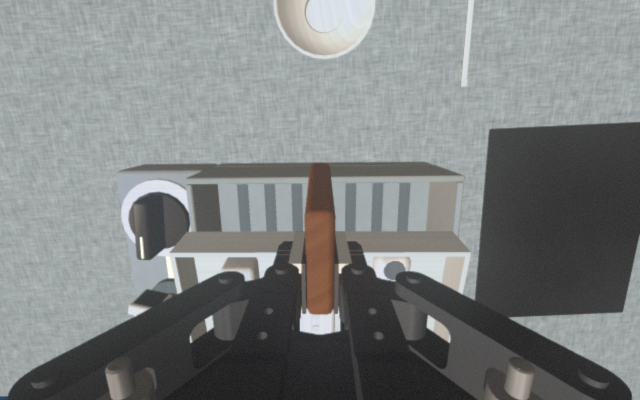

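View pics/i6s.png

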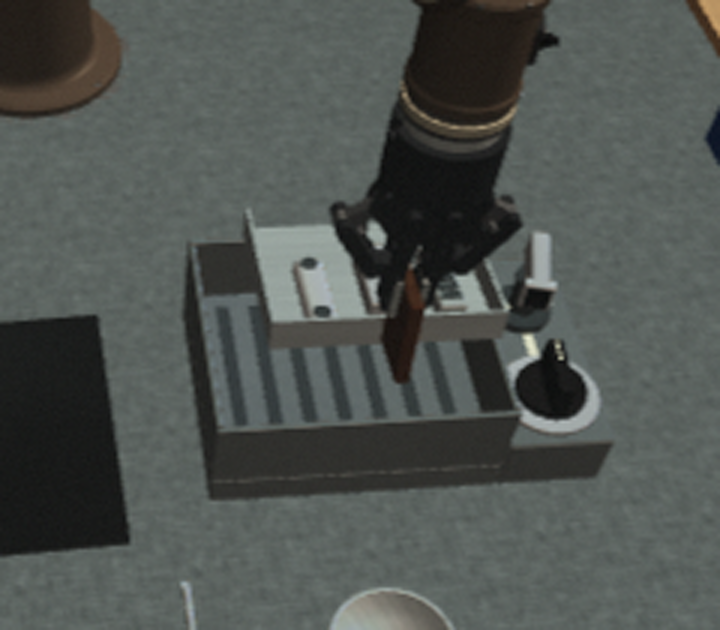

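The tray is over the bin with all three pieces aboard. Lowering the lip inside towards the bin's -x wall.

>>> {"fn": "play_rows", "kwargs": {"series": [[[255,0.8,-0.2,0.2,0],[255,1.5,-0.2,0.3,0],[255,1.7,-0.3,0.2,0],[255,1.5,-0.2,0,0],[255,0.7,-0.2,0,0],[255,0.2,-0.1,0,0],[255,0,0,0,0]]]}}

```text
clock: 28.88
tcp_pos: [0.5759, 0.2175, 0.1186]
tool_rot: [1.254, 1.161, -1.239]
contact_force: [-1.1, -0.2, -3.6]
grip_width: 0.131
```

```bash
python3 -c "
from h import *
plan(.570,.215,.103,-93.1)
alpha('i7.png')
tray_world(7)
look('scene','i7s.png',(280,60,520,270),3)
"
```

```text
t 28.88 tcp [0.5759 0.2175 0.1186] phi -93.2 tilt 1.28 gw 0.131 F [-1.1 -0.2 -3.6] q [ 0.3   0.37  1.74 -0.02  1.02  1.93]
 xaxis [ 0.0205 -0.0088 -0.9998]
 turn -0.002  shift cm [ 1.55 -0.61  0.27] dist 1.69
profile [131, 168, 137, 121, 121, 120, 120, 119, 120, 119, 119, 119, 121, 125, 125, 126, 125, 126, 161, 215, 218, 222, 219, 216, 193]
a 7 tray centre [0.4911 0.2225 0.0838] lip [0.4199 0.2261 0.0734] handle rear bottom [0.611  0.2165 0.1063] pitch(lip down +) 8.3
```

View pics/i7s.png

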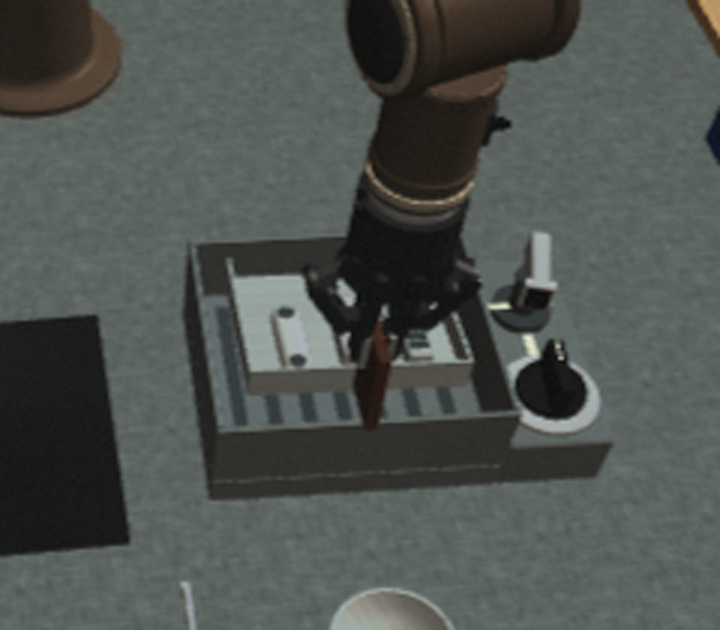

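>>> {"fn": "play_rows", "kwargs": {"series": [[[255,0,-0.6,0,0],[255,0,-0.8,0,0],[255,0,-0.5,0,0],[255,-0.2,-0.5,0,0],[255,-0.3,-0.5,0,0],[255,-0.3,-0.5,0,0]]]}}

```text
clock: 29.72
tcp_pos: [0.5471, 0.2207, 0.1312]
tool_rot: [1.263, 1.151, -1.222]
contact_force: [6.1, -1.7, -3.7]
grip_width: 0.129
```

```bash
python3 -c "
from h import *
plan(.570,.215,.103,-93.1)
alpha('i8.png')
tray_world(8)
look('scene','i8s.png',(280,60,520,270),3)
"
```

```text
t 29.73 tcp [0.5471 0.2207 0.1312] phi -93.1 tilt 2.23 gw 0.129 F [ 6.1 -1.7 -3.7] q [ 0.32  0.3   1.8  -0.02  1.    1.96]
 xaxis [ 0.0384 -0.0063 -0.9992]
 turn 0.0  shift cm [2.91 2.21 0.43] dist 3.68
profile [162, 166, 166, 166, 167, 167, 167, 166, 167, 167, 167, 166, 131, 128, 129, 127, 127, 156, 216, 219, 220, 218, 219, 220, 190]
a 8 tray centre [0.4636 0.2255 0.0938] lip [0.3928 0.2289 0.0809] handle rear bottom [0.5826 0.2198 0.1204] pitch(lip down +) 10.3
```

View pics/i8s.png

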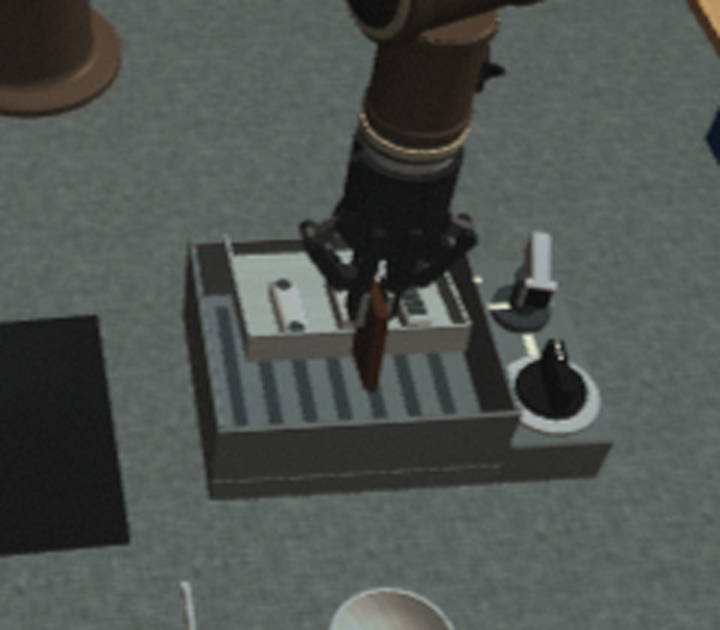

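>>> {"fn": "play_rows", "kwargs": {"series": [[[255,-0.2,-0.7,0,0],[255,-0.3,-0.7,0,0],[255,-0.3,-0.7,0,0],[255,-0.3,-0.7,0,0]]]}}

```text
clock: 30.32
tcp_pos: [0.5353, 0.2217, 0.1511]
tool_rot: [1.28, 1.126, -1.191]
contact_force: [5.7, -2.0, -1.3]
grip_width: 0.131
```

```bash
python3 -c "
from h import *
plan(.570,.215,.103,-93.1)
alpha('i9.png')
tray_world(15)
look('scene','i9s.png',(280,60,520,270),3)
"
```

```text
t 30.32 tcp [0.5353 0.2217 0.1511] phi -92.9 tilt 4.39 gw 0.131 F [ 5.7 -2.  -1.3] q [ 0.34  0.23  1.84 -0.04  0.99  1.98]
 xaxis [ 0.0764 -0.0047 -0.9971]
 turn 0.003  shift cm [5.06 3.12 0.48] dist 5.97
profile [170, 171, 169, 168, 169, 170, 169, 169, 169, 144, 143, 143, 142, 142, 142, 209, 223, 223, 220, 224, 221, 222, 224, 222, 195]
a 15 tray centre [0.4628 0.2259 0.1015] lip [0.3949 0.229  0.0775] handle rear bottom [0.576  0.2207 0.1468] pitch(lip down +) 19.4
```

View pics/i9s.png

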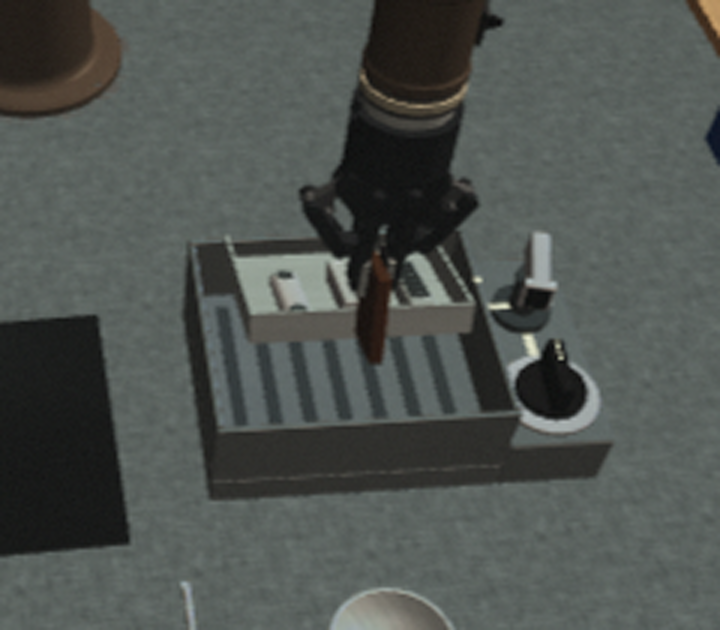

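View pics/i9.png

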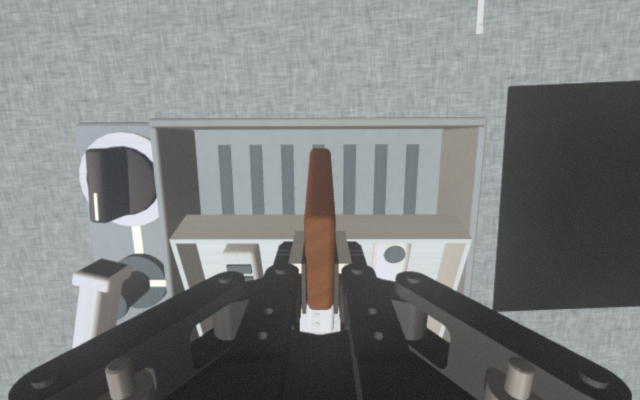

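```bash
python3 -c "
from h import *
tray_world(18);tray_world(22)"
```

```text
a 18 tray centre [0.4673 0.2257 0.0978] lip [0.4008 0.2287 0.0703] handle rear bottom [0.5781 0.2206 0.1489] pitch(lip down +) 22.4
a 22 tray centre [0.4735 0.2254 0.0934] lip [0.4091 0.2283 0.0614] handle rear bottom [0.5804 0.2205 0.1522] pitch(lip down +) 26.4
```

>>> {"fn": "play_rows", "kwargs": {"series": [[[255,-0.3,-0.8,0,0],[255,-0.4,-0.8,0,0],[255,-0.4,-0.8,0,0],[255,-0.4,-0.8,0,0]]]}}

```text
clock: 30.92
tcp_pos: [0.5159, 0.2228, 0.1735]
tool_rot: [1.295, 1.104, -1.165]
contact_force: [4.7, -1.2, -0.7]
grip_width: 0.127
```

```bash
python3 -c "
from h import *
plan(.570,.215,.103,-93.1)
alpha('j1.png')
tray_world(30)
look('scene','j1s.png',(280,60,520,270),3)
"
```

```text
t 30.93 tcp [0.5159 0.2228 0.1735] phi -92.9 tilt 6.26 gw 0.127 F [ 4.7 -1.2 -0.7] q [ 0.36  0.16  1.89 -0.05  0.99  2.  ]
 xaxis [ 0.1089 -0.0036 -0.994 ]
 turn 0.004  shift cm [7.6  4.65 0.5 ] dist 8.92
profile [169, 170, 167, 169, 168, 164, 163, 163, 162, 162, 162, 162, 218, 223, 223, 223, 222, 226, 223, 224, 222, 215, 171, 121, 98]
a 30 tray centre [0.4691 0.2259 0.1071] lip [0.4111 0.2285 0.0645] handle rear bottom [0.5644 0.2215 0.1833] pitch(lip down +) 36.3
```

View pics/j1s.png

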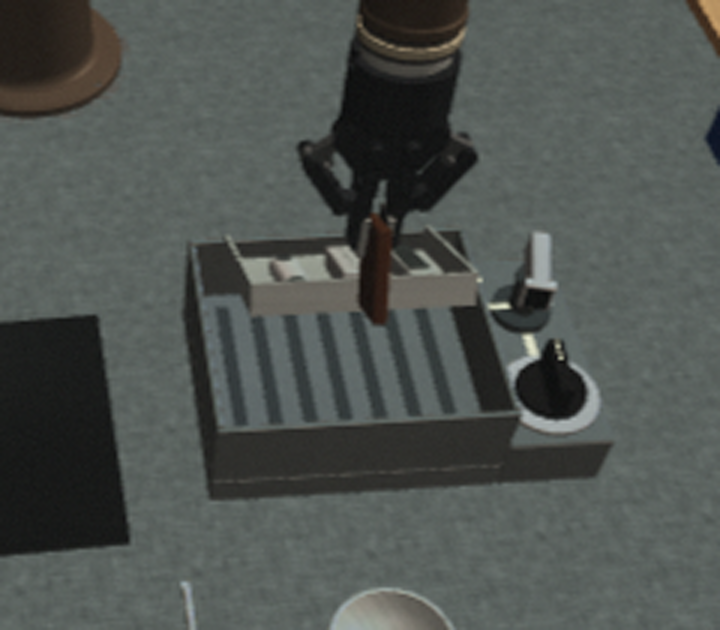

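View pics/j1.png

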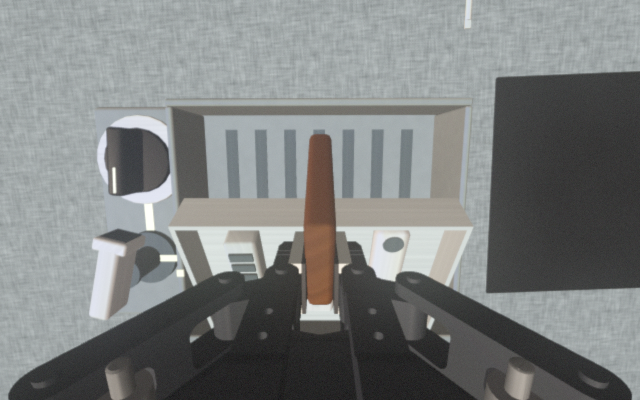

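>>> {"fn": "play_rows", "kwargs": {"series": [[[255,-0.4,-0.8,0,0],[255,-0.5,-0.8,0,0],[255,-0.5,-0.8,0,0],[255,0,0,0,0]]]}}

```text
clock: 31.52
tcp_pos: [0.4951, 0.224, 0.19]
tool_rot: [1.301, 1.095, -1.154]
contact_force: [2.9, -0.8, -1.7]
grip_width: 0.131
```

```bash
python3 -c "
from h import *
plan(.570,.215,.103,-93.1)
alpha('j2.png')
look('scene','j2s.png',(280,60,520,270),3)
"
```

```text
t 31.52 tcp [0.4951 0.224  0.19  ] phi -92.8 tilt 6.97 gw 0.131 F [ 2.9 -0.8 -1.7] q [ 0.37  0.1   1.93 -0.06  1.01  2.02]
 xaxis [ 0.1213 -0.0024 -0.9926]
 turn 0.005  shift cm [9.55 6.42 0.53] dist 11.52
profile [90, 173, 176, 175, 176, 175, 175, 174, 174, 214, 221, 217, 223, 219, 220, 218, 191, 122, 110, 110, 110, 108, 106, 106, 95]
```

View pics/j2s.png

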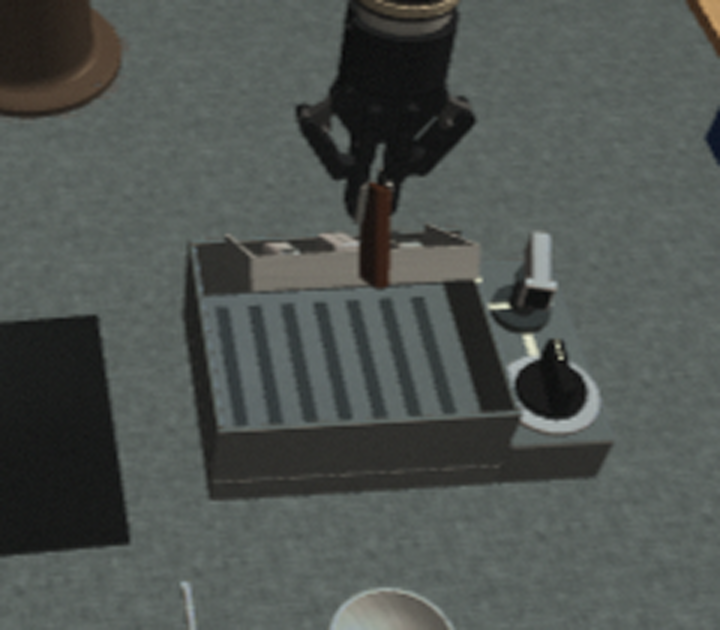

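View pics/j2.png

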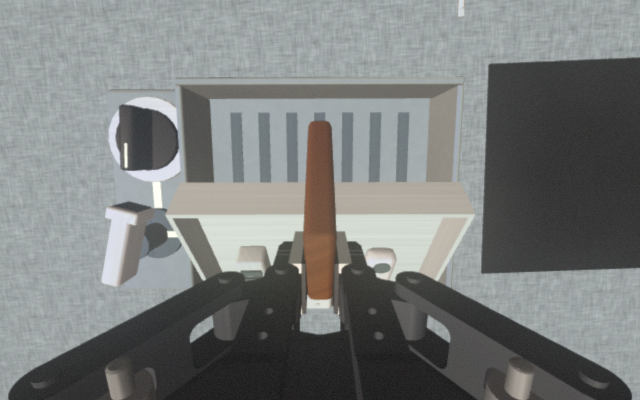

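The pieces have slid towards the lip (bridge end now at (250,258), well off the back wall); pitch is about 40°. Backing the lip off the wall so they drop into the bin.

>>> {"fn": "play_rows", "kwargs": {"series": [[[255,0,0.8,0,0],[255,0,1.5,0,0],[255,0,1.5,0,0],[255,0,0.8,0,0],[255,0,0,0,0],[255,0,0,0,0]]]}}

```text
clock: 32.38
tcp_pos: [0.5389, 0.2208, 0.1904]
tool_rot: [1.294, 1.105, -1.17]
contact_force: [-0.0, -0.8, -2.0]
grip_width: 0.131
```

```bash
python3 -c "
from h import *
plan(.570,.215,.103,-93.1)
alpha('j3.png')
look('scene','j3s.png',(280,60,520,270),3)
"
```

```text
t 32.38 tcp [0.5389 0.2208 0.1904] phi -93.0 tilt 6.03 gw 0.131 F [-0.  -0.8 -2. ] q [ 0.34  0.18  1.83 -0.05  1.04  1.98]
 xaxis [ 0.105  -0.0044 -0.9945]
 turn 0.001  shift cm [9.02 2.2  0.43] dist 9.29
profile [89, 167, 172, 170, 171, 170, 170, 168, 168, 210, 218, 215, 220, 216, 217, 216, 203, 135, 111, 109, 109, 108, 108, 106, 96]
```

View pics/j3s.png

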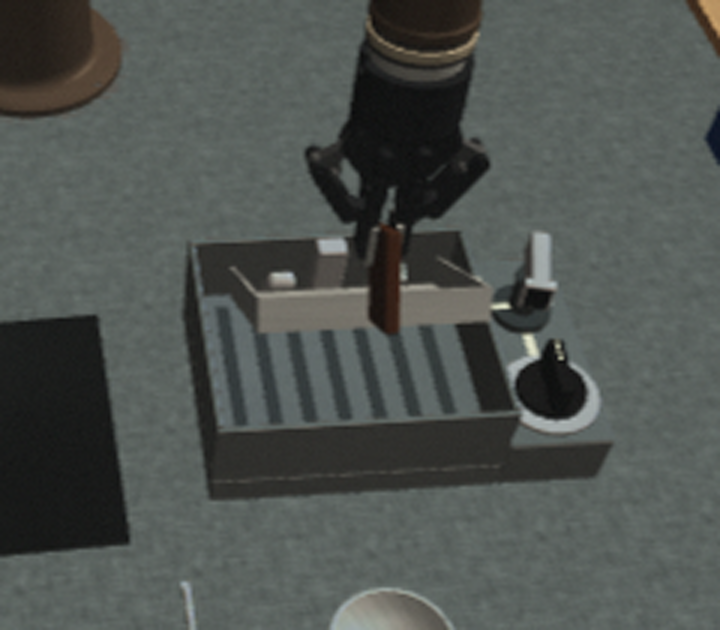

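View pics/j3.png

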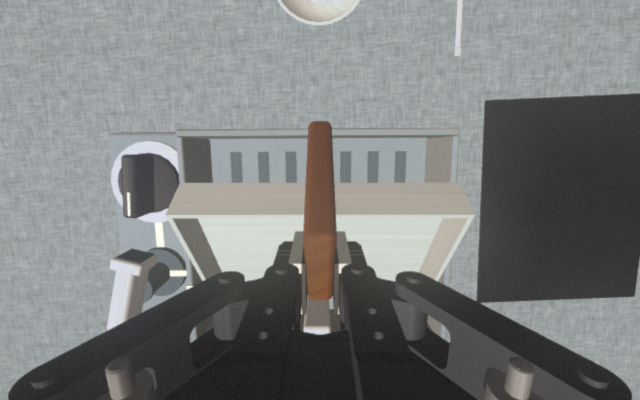

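The pan is empty (weight 2.0 N, the tray alone). The pieces stand steeply between the lip and the -x wall. Moving back a little more to let them lie down, then raising.

>>> {"fn": "play_rows", "kwargs": {"series": [[[255,0,1,0,0],[255,0,1.5,0,0],[255,-0.5,1,0,0],[255,-2,0.5,0,0],[255,-3,0,0,0],[255,-2,0,0,0],[255,0,0,0,0]]]}}

```text
clock: 33.35
tcp_pos: [0.5757, 0.2189, 0.2734]
tool_rot: [1.296, 1.103, -1.168]
contact_force: [-0.3, 0.5, -2.2]
grip_width: 0.131
```

```bash
python3 -c "
from h import *
plan(.570,.215,.103,-93.1)
look('scene','j4s.png',(280,60,520,270),3)
look('top','j4t.png',(170,160,310,275),5)
"
```

```text
t 33.35 tcp [0.5757 0.2189 0.2734] phi -93.0 tilt 6.15 gw 0.131 F [-0.3  0.5 -2.2] q [ 0.31  0.17  1.66 -0.04  1.21  1.95]
 xaxis [ 0.1071 -0.0038 -0.9942]
 turn 0.001  shift cm [16.88 -2.37  0.46] dist 17.06
```

View pics/j4s.png

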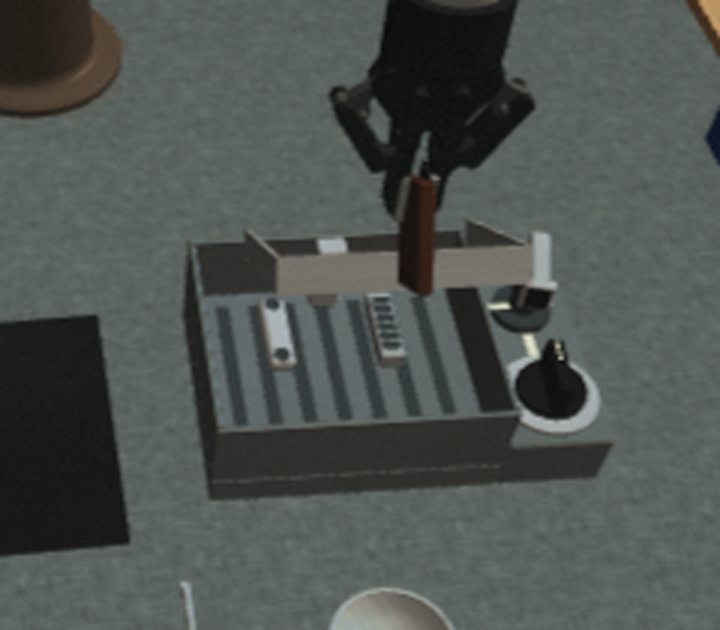

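View pics/j4t.png

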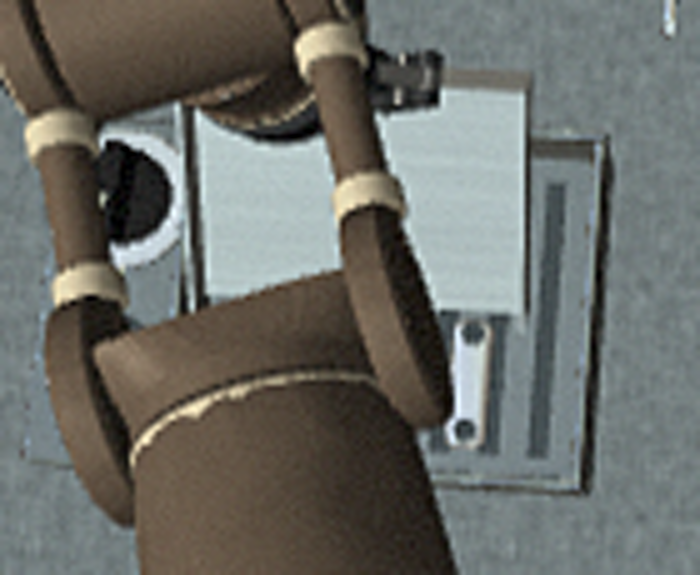

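The tailpiece (278,333) and bridge (387,328) lie flat in the bin. The cover is in the bin too, but standing on end near the -x wall at (330,262); I'll lay it down later. Now to the mat with the tray.

```bash
python3 -c "
from h import *
plan(.535,-.074,.20,-90)
"
```

```text
t 33.45 tcp [0.5741 0.2184 0.2707] phi -93.0 tilt 5.9 gw 0.133 F [-0.2 -0.5 -3.1] q [ 0.31  0.17  1.67 -0.04  1.21  1.95]
 xaxis [ 0.1026 -0.0053 -0.9947]
 turn -0.053  shift cm [ 6.78 -4.63 29.2 ] dist 30.34
```

>>> {"fn": "play_rows", "kwargs": {"series": [[[255,0,0,1,-0.05],[255,0,0,2.5,0],[255,0,0,4,0],[255,0,-0.5,4.5,0],[255,0,-1,4.5,0],[255,0.5,-1,4.5,0],[255,1,-1,4,0],[255,1.5,-0.7,2.5,0],[255,1.5,-0.4,1.2,0],[255,1,0,0.4,0],[255,0.5,0,0,0],[255,0,0,0,0]]]}}

```text
clock: 34.95
tcp_pos: [0.5249, -0.0798, 0.19]
tool_rot: [1.241, 1.149, -1.151]
contact_force: [-0.6, 0.1, -1.2]
grip_width: 0.13
```

```bash
python3 -c "
from h import *
plan(.530,-.072,.145,-90)
alpha('k1.png')
look('scene','k1s.png',(180,60,480,270),2.6)
for a in (32,36): tray_world(a)
"
```

```text
t 34.95 tcp [ 0.5249 -0.0798  0.19  ] phi -89.9 tilt 4.53 gw 0.13 F [-0.6  0.1 -1.2] q [-0.24  0.09  1.93  0.02  1.05  1.32]
 xaxis [ 0.0788 -0.0037 -0.9969]
 turn 0.002  shift cm [ 4.52  0.15 -0.79] dist 4.59
profile [159, 176, 178, 175, 176, 176, 176, 175, 174, 215, 222, 219, 224, 221, 221, 220, 207, 138, 112, 112, 112, 110, 110, 108, 98]
a 32 tray centre [ 0.4808 -0.0799  0.1237] lip [ 0.423  -0.0806  0.0807] handle rear bottom [ 0.5757 -0.0788  0.2005] pitch(lip down +) 36.6
a 36 tray centre [ 0.4879 -0.0799  0.121 ] lip [ 0.4333 -0.0806  0.0741] handle rear bottom [ 0.5772 -0.0788  0.2043] pitch(lip down +) 40.6
```

View pics/k1s.png

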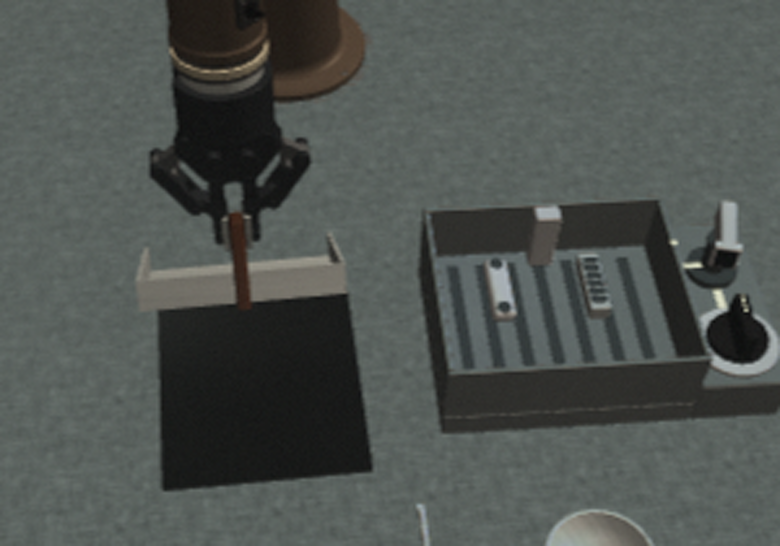

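View pics/k1.png

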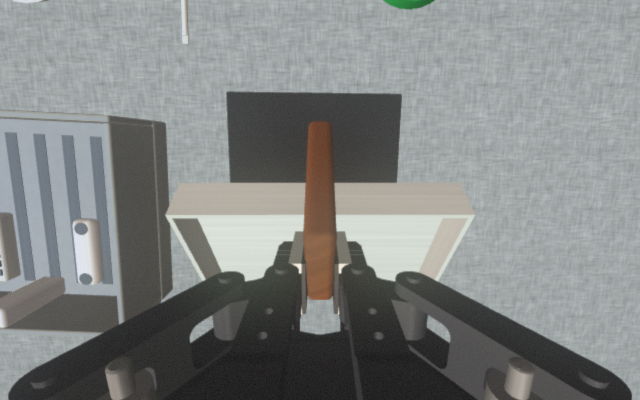

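The hand is behind the mat's middle with the tray pitched down. The cover stands upright in the bin at (545,235). I'll lower the lip to the mat, then follow the arc down so the mat levels the tray.

>>> {"fn": "play_rows", "kwargs": {"series": [[[255,1.5,0,-0.4,0],[255,2,0,-0.4,0],[255,1.5,0,0,0],[255,0.5,0,0,0],[255,0,0,0,0]]]}}

```text
clock: 35.67
tcp_pos: [0.5317, -0.0702, 0.1343]
tool_rot: [1.241, 1.146, -1.146]
contact_force: [0.2, 0.5, -2.2]
grip_width: 0.131
```

```bash
python3 -c "
from h import *
plan(.530,-.072,.145,-90)
look('scene','k2s.png',(180,60,360,270),3)
tray_world(34)
"
```

```text
t 35.67 tcp [ 0.5317 -0.0702  0.1343] phi -89.8 tilt 4.79 gw 0.131 F [ 0.2  0.5 -2.2] q [-0.22  0.17  1.97  0.02  0.93  1.33]
 xaxis [ 0.0835 -0.0043 -0.9965]
 turn 0.004  shift cm [-1.08 -0.08  0.18] dist 1.1
a 34 tray centre [ 0.491  -0.0704  0.0659] lip [ 0.435  -0.0712  0.0207] handle rear bottom [ 0.5829 -0.0691  0.1463] pitch(lip down +) 38.9
```

View pics/k2s.png

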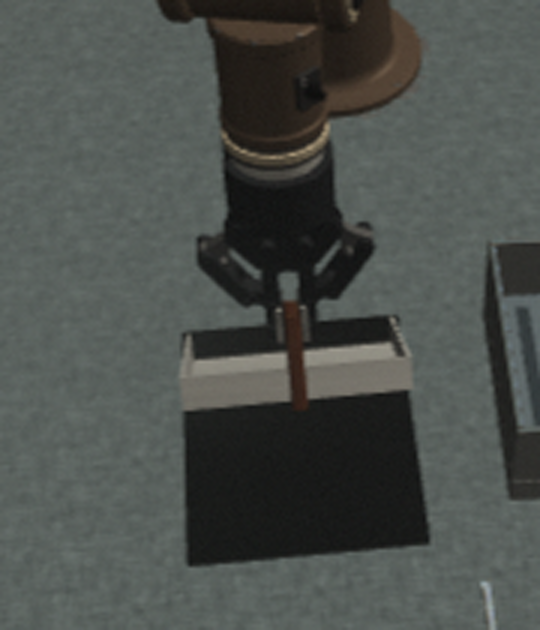

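>>> {"fn": "play_rows", "kwargs": {"series": [[[255,0.8,0,0.1,0],[255,0.5,0.1,0,0],[255,0.4,0.3,0,0],[255,0.4,0.5,0,0],[255,0.4,0.5,0,0],[255,0.5,0.5,0,0]]]}}

```text
clock: 36.48
tcp_pos: [0.5566, -0.0723, 0.1068]
tool_rot: [1.242, 1.142, -1.144]
contact_force: [0.6, -1.3, 3.3]
grip_width: 0.127
```

```bash
python3 -c "
from h import *
plan(.5956,-.072,.026,-90)
look('scene','k3s.png',(180,60,360,270),3)
alpha('k3.png')
"
```

```text
t 36.48 tcp [ 0.5566 -0.0723  0.1068] phi -89.8 tilt 5.07 gw 0.127 F [ 0.6 -1.3  3.3] q [-0.22  0.25  1.93  0.02  0.87  1.34]
 xaxis [ 0.0881 -0.0057 -0.9961]
 turn 0.004  shift cm [ 8.39  3.18 -0.08] dist 8.97
profile [159, 164, 172, 172, 173, 172, 171, 171, 171, 192, 216, 218, 216, 220, 218, 220, 218, 204, 147, 111, 107, 109, 108, 105, 96]
```

View pics/k3s.png

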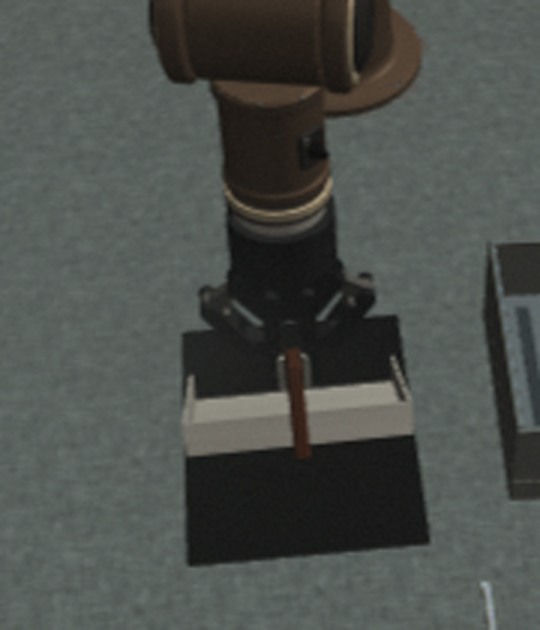

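>>> {"fn": "play_rows", "kwargs": {"series": [[[255,0.8,0,0,0],[255,0.8,0,0,0],[255,0.8,0,0,0],[255,0.8,0,0,0]]]}}

```text
clock: 37.08
tcp_pos: [0.5804, -0.074, 0.0899]
tool_rot: [1.263, 1.107, -1.118]
contact_force: [3.4, -0.2, 6.3]
grip_width: 0.131
```

```bash
python3 -c "
from h import *
plan(.5956,-.072,.026,-90)
look('scene','k4s.png',(180,60,360,270),3)
alpha('k4.png')
"
```

```text
t 37.08 tcp [ 0.5804 -0.074   0.0899] phi -90.1 tilt 7.44 gw 0.131 F [ 3.4 -0.2  6.3] q [-0.21  0.29  1.92  0.03  0.8   1.34]
 xaxis [ 0.1293 -0.0081 -0.9916]
 turn -0.002  shift cm [ 6.53  0.68 -0.25] dist 6.57
profile [71, 70, 72, 72, 73, 73, 101, 150, 150, 149, 147, 148, 148, 208, 216, 214, 213, 214, 211, 217, 214, 213, 214, 214, 186]
```

View pics/k4s.png

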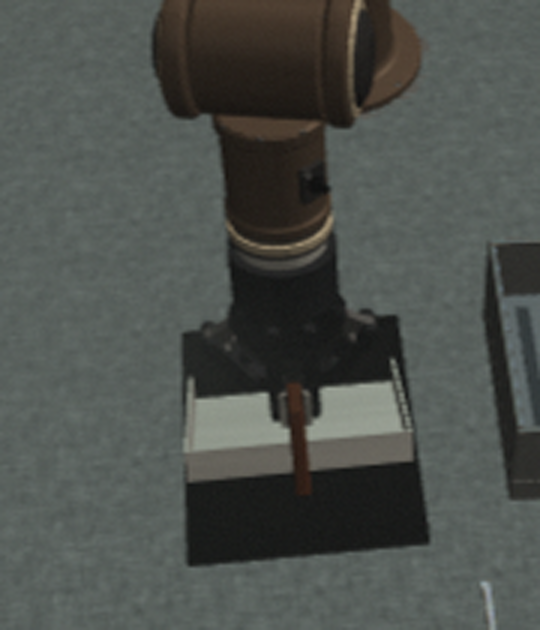

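View pics/k4.png

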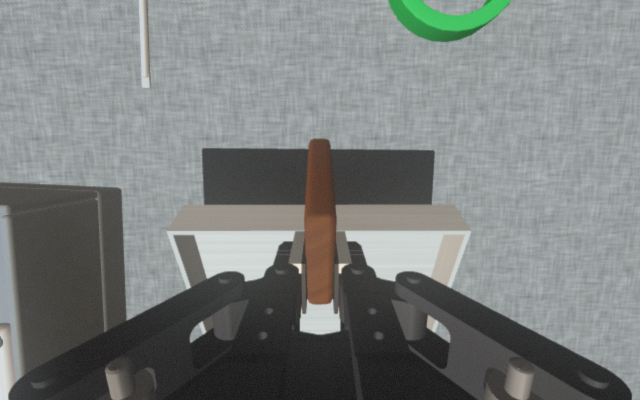

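>>> {"fn": "play_rows", "kwargs": {"series": [[[255,0.8,-0.3,0,0],[255,0.8,-0.3,0,0],[255,0.8,-0.3,0,0],[255,0.8,-0.3,0,0],[255,0.8,-0.3,0,0]]]}}

```text
clock: 37.8
tcp_pos: [0.5984, -0.0769, 0.0668]
tool_rot: [1.29, 1.059, -1.085]
contact_force: [2.8, -0.1, 6.3]
grip_width: 0.129
```

```bash
python3 -c "
from h import *
plan(.5956,-.072,.026,-90)
look('scene','k5s.png',(180,60,360,270),3)
alpha('k5.png')
"
```

```text
t 37.8 tcp [ 0.5984 -0.0769  0.0668] phi -90.6 tilt 10.58 gw 0.129 F [ 2.8 -0.1  6.3] q [-0.22  0.33  1.93  0.04  0.7   1.34]
 xaxis [ 0.1832 -0.0126 -0.983 ]
 turn -0.011  shift cm [ 3.95 -1.02 -0.54] dist 4.11
profile [67, 65, 66, 65, 67, 66, 67, 67, 67, 69, 68, 68, 84, 123, 123, 122, 121, 157, 209, 212, 215, 215, 213, 212, 188]
```

View pics/k5s.png

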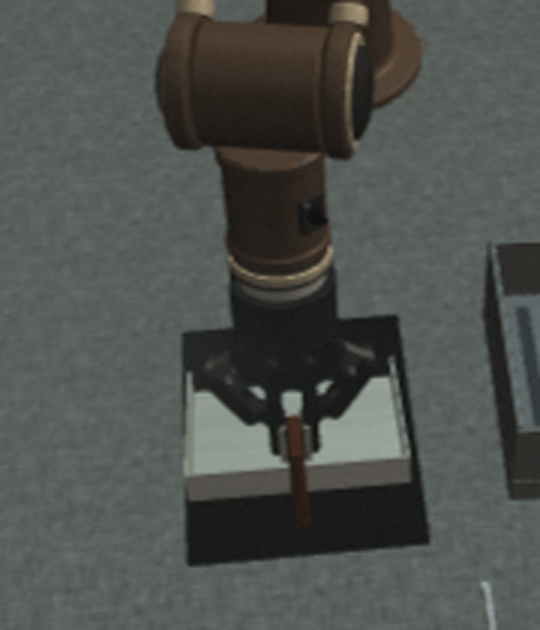

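>>> {"fn": "play_rows", "kwargs": {"series": [[[255,1.2,-0.6,0,0],[255,1.2,-0.6,0,0],[255,1.2,-0.6,0,0],[255,1.2,-0.6,0,0]]]}}

```text
clock: 38.4
tcp_pos: [0.5973, -0.0786, 0.0244]
tool_rot: [1.302, 1.035, -1.069]
contact_force: [1.6, 11.6, 46.8]
grip_width: 0.13
```

```bash
python3 -c "
from h import *
plan(.5956,-.072,.026,-90)
look('scene','k6s.png',(180,60,360,270),3)
alpha('k6.png')
"
```

```text
t 38.4 tcp [ 0.5973 -0.0786  0.0244] phi -90.9 tilt 12.14 gw 0.13 F [ 1.6 11.6 46.8] q [-0.22  0.39  1.97  0.06  0.57  1.32]
 xaxis [ 0.2098 -0.015  -0.9776]
 turn -0.016  shift cm [-0.2  -0.13 -0.65] dist 0.7
profile [71, 72, 71, 70, 69, 68, 68, 66, 66, 64, 65, 66, 65, 65, 65, 66, 66, 65, 65, 65, 66, 65, 86, 104, 93]
```

View pics/k6s.png

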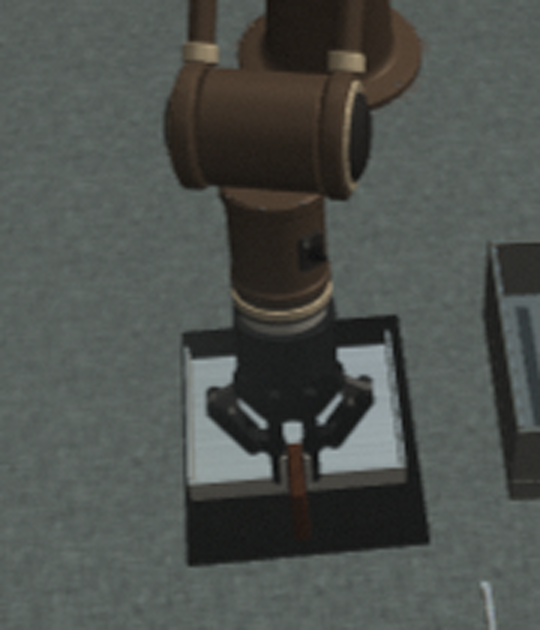

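The tray is pressed flat on the mat (Fz 47 N). Relaxing, then measuring it.

>>> {"fn": "play_rows", "kwargs": {"series": [[[255,-0.1,0,0,0],[255,0,0,0,0]]]}}

```text
clock: 38.75
tcp_pos: [0.5966, -0.0781, 0.0244]
tool_rot: [1.301, 1.036, -1.067]
contact_force: [0.1, -0.7, 4.4]
grip_width: 0.127
```

```bash
python3 -c "
from h import *
plan(.5956,-.072,.026,-90)
im,cal,o=look('scene','k7s.png',(230,150,330,250),6)
look('top','k7t.png',(300,170,400,270),6)
print(proj(cal,[[.5036+a,-.072+b,.004+c] for a,b,c in [(-.072,-.09,0),(-.072,.09,0),(.072,-.09,.027),(.072,.09,.027)]]))
"
```

```text
t 38.75 tcp [ 0.5966 -0.0781  0.0244] phi -90.8 tilt 12.16 gw 0.127 F [ 0.1 -0.7  4.4] q [-0.22  0.39  1.97  0.06  0.57  1.32]
 xaxis [ 0.2101 -0.0155 -0.9776]
 turn -0.014  shift cm [-0.19 -0.07 -0.61] dist 0.64
[[244.13099223 184.56879457]
 [310.5733783  178.53080067]
 [244.667988   223.32009342]
 [317.31461802 216.22458076]]
```

View pics/k7s.png

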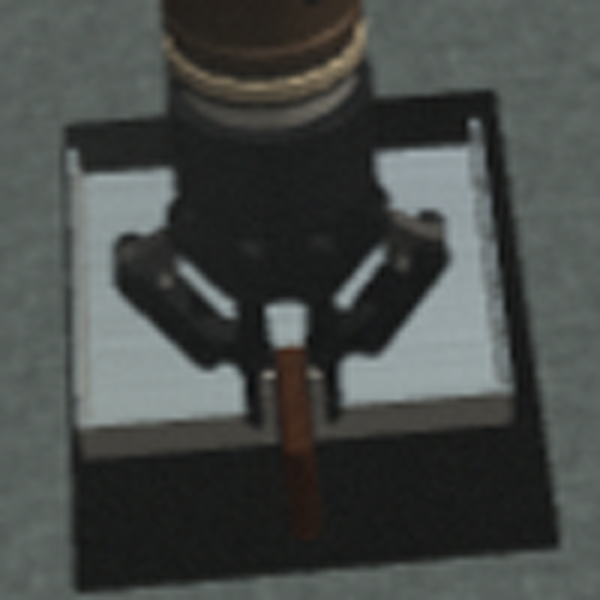

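View pics/k7t.png

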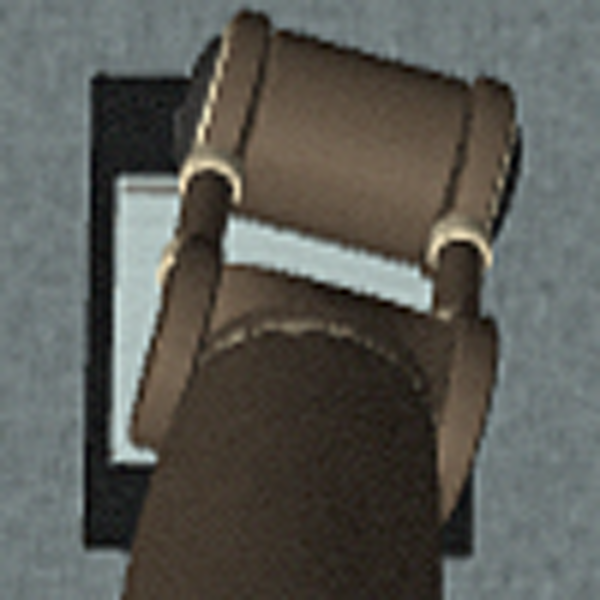

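```bash
python3 -c "
from h import *
cal=calib('top')
print('lipL',cast(cal,[(318.7,247.2)],.006),'want .4316,.018'); print('backL',cast(cal,[(319.5,199.8)],.031),'want .5756,.018')
c=calib('scene'); f=lambda u,v:(u/6+230,v/6+150)
print('back-right top (px 80,430), back-left top (512,397)',cast(c,[f(80,430),f(512,397)],.031),' want .5756,-.162 / .018')
print('lip corners R(80,172) L(480,148)',cast(c,[f(80,172),f(480,148)],.007),'want .4316')
"
```

```text
lipL [[0.42359893 0.01477777]] want .4316,.018
backL [[0.56751159 0.0137555 ]] want .5756,.018
back-right top (px 80,430), back-left top (512,397) [[ 0.57031087 -0.16510422]
 [ 0.57484675  0.01312255]]  want .5756,-.162 / .018
lip corners R(80,172) L(480,148) [[ 0.41331352 -0.16322452]
 [ 0.42033728  0.01774808]] want .4316
```

About 7 mm short in +x and 4 mm in +y. A small nudge while still holding.

>>> {"fn": "play_rows", "kwargs": {"series": [[[255,0,0.4,-0.2,0],[255,0,0.4,-0.2,0],[255,0.1,0,0,0],[255,0.1,0,0,0]]]}}

```text
clock: 39.35
tcp_pos: [0.6008, -0.0751, 0.0238]
tool_rot: [1.294, 1.045, -1.073]
contact_force: [-3.4, 0.3, 14.6]
grip_width: 0.13
```

```bash
python3 -c "
from h import *
plan(.5956,-.072,.026,-90)
im,cal,o=look('scene','k8s.png',(230,150,330,250),6)
look('top','k8t.png',(300,170,400,270),6)
"
```

```text
t 39.35 tcp [ 0.6008 -0.0751  0.0238] phi -90.6 tilt 11.54 gw 0.13 F [-3.4  0.3 14.6] q [-0.21  0.4   1.95  0.05  0.59  1.33]
 xaxis [ 0.1994 -0.0151 -0.9798]
 turn -0.011  shift cm [-0.32 -0.47 -0.3 ] dist 0.64
```

View pics/k8s.png

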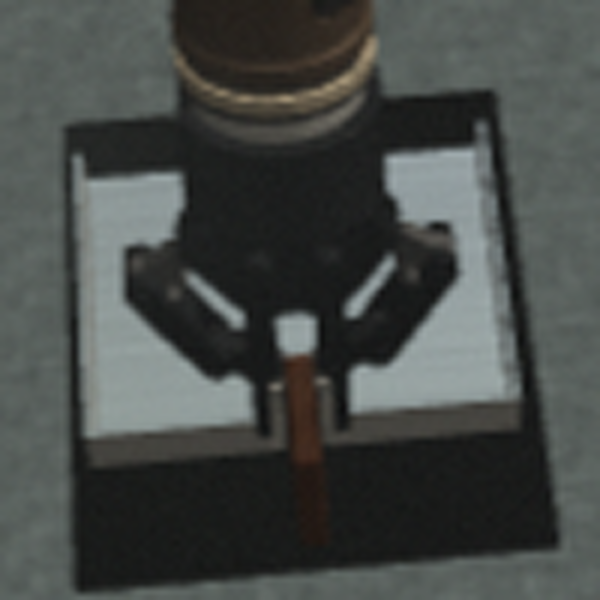

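View pics/k8t.png

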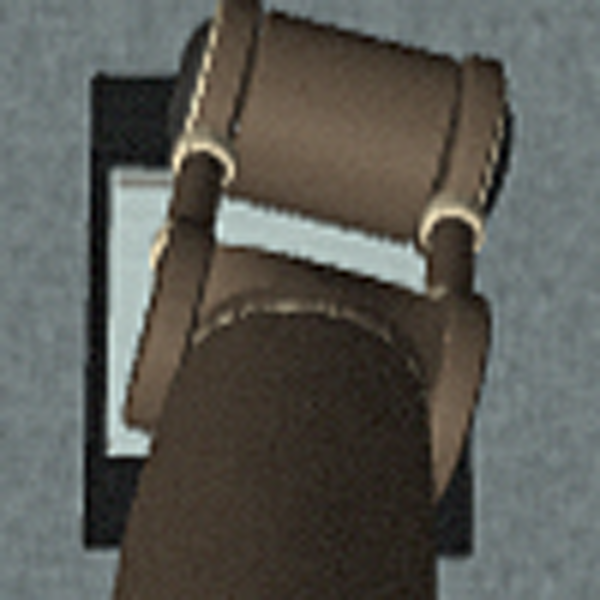

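```bash
python3 -c "
from h import *
cal=calib('top')
print(cast(cal,[(317.8,246.0)],.006),cast(cal,[(318.2,198.2)],.031),' want .4316,.018 / .5756,.018')
c=calib('scene'); f=lambda u,v:(u/6+230,v/6+150)
print(cast(c,[f(88,438),f(522,403)],.031),' want .5756,-.162 / .018')
"
```

```text
[[0.42725147 0.01758477]] [[0.57249019 0.01781492]]  want .4316,.018 / .5756,.018
[[ 0.57465244 -0.16197297]
 [ 0.57832612  0.01686719]]  want .5756,-.162 / .018
```

Within about 3 mm of centre and level. Releasing and rising.

>>> {"fn": "play_rows", "kwargs": {"series": [[[255,-0.1,0,0,0],[150,0,0,0,0],[80,0,0,0,0],[80,0,0,0,0],[80,-2,0,0,0],[80,-4,0,0,0],[80,-5,0,0,0],[80,-4,0,0,0]]]}}

```text
clock: 40.45
tcp_pos: [0.561, -0.0712, 0.1643]
tool_rot: [1.285, 1.068, -1.09]
contact_force: [-0.0, 0.3, 0.1]
grip_width: 0.688
```

```bash
python3 -c "
from h import *
plan(.44,.22,.2,-90)
look('wrist','l1.png')
look('scene','l1s.png',(180,90,480,290),2.6)
"
```

```text
t 40.45 tcp [ 0.561  -0.0712  0.1643] phi -90.5 tilt 10.03 gw 0.688 F [-0.   0.3  0.1] q [-0.22  0.13  1.95  0.04  0.89  1.34]
 xaxis [ 0.1738 -0.0109 -0.9847]
 turn -0.009  shift cm [ -5.94 -11.24 -29.08] dist 31.74
```

View pics/l1.png

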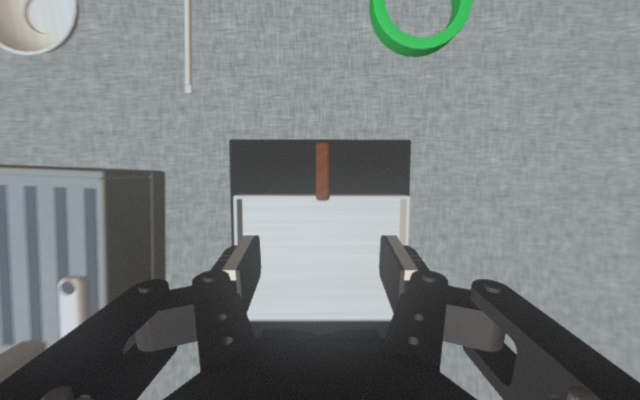

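View pics/l1s.png

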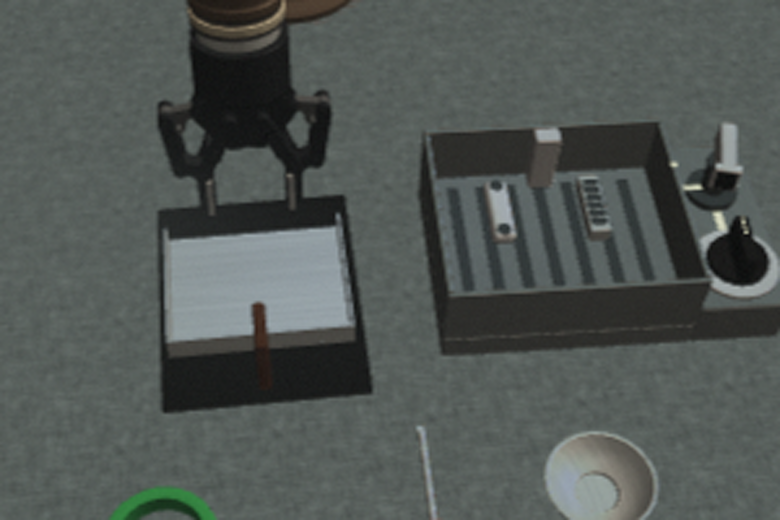

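The tray is back, level, near the mat's centre, and the hand is free. Next a look at the standing cover from above.

```bash
python3 -c "
from h import *
c=calib('scene')
print('cover top',cast(c,[(180+545/2.6,90+133/2.6)],.102),'bottom',cast(c,[(180+541/2.6,90+187/2.6)],.03))
print('tail',cast(c,[(180+500/2.6,90+210/2.6)],.046),'bridge',cast(c,[(180+594/2.6,90+208/2.6)],.048))
plan(.46,.20,.25,-90)
"
```

```text
cover top [[0.41005965 0.22855133]] bottom [[0.41925727 0.23248436]]
tail [[0.45838456 0.17908604]] bridge [[0.4685175 0.2740777]]
t 40.55 tcp [ 0.5646 -0.072   0.1683] phi -90.5 tilt 10.57 gw 0.688 F [ 1.  -0.6  1. ] q [-0.22  0.13  1.95  0.04  0.89  1.34]
 xaxis [ 0.183  -0.0129 -0.983 ]
 turn -0.009  shift cm [-10.3   -8.73 -27.09] dist 30.27
```

>>> {"fn": "play_rows", "kwargs": {"series": [[[80,-5,0,0,0],[80,-5,-1.5,-4,0],[80,0,-1.5,-5,0],[80,0,-1.5,-5,0],[80,0,-1.5,-5,0],[80,0,-1.5,-5,0],[80,0,-1,-3,0],[80,0,0,0,0]]]}}

```text
clock: 41.55
tcp_pos: [0.4603, 0.205, 0.2405]
tool_rot: [1.284, 1.067, -1.094]
contact_force: [0.3, -0.8, -0.6]
grip_width: 0.689
```

```bash
python3 -c "
from h import *
plan(.44,.21,.2,-90)
look('wrist','l2.png')
"
```

```text
t 41.55 tcp [0.4603 0.205  0.2405] phi -90.6 tilt 9.94 gw 0.689 F [ 0.3 -0.8 -0.6] q [ 0.39 -0.07  1.99 -0.09  1.07  2.  ]
 xaxis [ 0.172  -0.0142 -0.985 ]
 turn -0.011  shift cm [ 3.63 -2.7  -0.55] dist 4.56
```

View pics/l2.png

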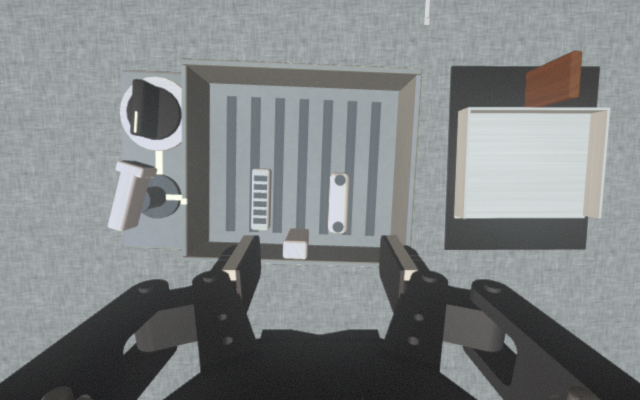

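The cover stands upright against the -x wall, its top at (296,250). The tailpiece (339,203) and bridge (261,200) lie flat with room between. I'll pinch the cover's top, bring it off the wall, then topple it with closed fingers.

```bash
python3 -c "
from h import *
o=get_obs();c=calib('wrist',o)
print(cast(c,[(295,251),(284,257),(308,257),(307,231),(287,231)],.102),cast(c,[(287,231),(308,231)],.1))
plan(.424,.228,.115,-90)
"
```

```text
[[0.40905766 0.22957563]
 [0.40275255 0.2414015 ]
 [0.40230066 0.21589728]
 [0.43038308 0.2164487 ]
 [0.43073639 0.2375381 ]] [[0.43032854 0.23773891]
 [0.42995522 0.21545481]]
t 41.6 tcp [0.4606 0.204  0.2405] phi -90.7 tilt 9.94 gw 0.687 F [ 0.4 -1.2  0.2] q [ 0.38 -0.07  1.99 -0.09  1.07  2.  ]
 xaxis [ 0.172  -0.0149 -0.985 ]
 turn -0.013  shift cm [11.7  -5.76 -2.58] dist 13.29
```

>>> {"fn": "play_rows", "kwargs": {"series": [[[80,2,-2.5,-1.2,0],[80,3,-2,-1.2,0],[80,3,-1,0,0],[80,2,0,0,0],[80,0,0,0,0]]]}}

```text
clock: 42.22
tcp_pos: [0.425, 0.2213, 0.1276]
tool_rot: [1.285, 1.06, -1.103]
contact_force: [-0.2, -0.6, -0.2]
grip_width: 0.689
```

```bash
python3 -c "
from h import *
plan(.424,.2287,.065,-90)
look('wrist','l3.png')
look('scene','l3s.png',(320,90,480,220),4)
"
```

```text
t 42.23 tcp [0.425  0.2213 0.1276] phi -91.1 tilt 9.92 gw 0.689 F [-0.2 -0.6 -0.2] q [ 0.46  0.03  2.14 -0.13  0.83  2.12]
 xaxis [ 0.171  -0.0201 -0.9851]
 turn -0.019  shift cm [ 6.13 -1.17 -0.87] dist 6.3
```

View pics/l3.png

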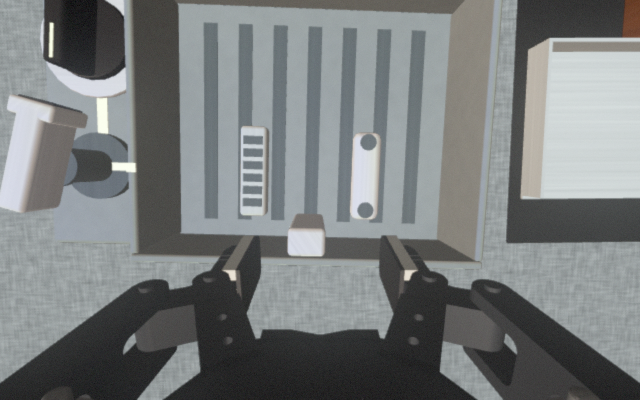

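View pics/l3s.png

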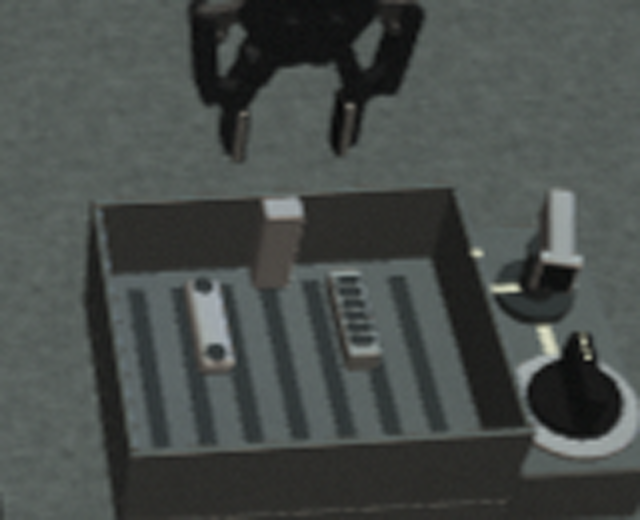

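>>> {"fn": "play_rows", "kwargs": {"series": [[[80,2,-0.6,-0.5,0],[80,2.5,-0.4,-0.3,0],[80,1.4,-0.2,0,0],[80,0,0,0,0]]]}}

```text
clock: 42.82
tcp_pos: [0.4316, 0.2307, 0.0738]
tool_rot: [1.298, 1.052, -1.091]
contact_force: [-0.1, 0.7, 0.2]
grip_width: 0.684
```

```bash
python3 -c "
from h import *
plan(.424,.2287,.065,-90)
look('wrist','l4.png')
"
```

```text
t 42.83 tcp [0.4316 0.2307 0.0738] phi -91.2 tilt 10.71 gw 0.684 F [-0.1  0.7  0.2] q [ 0.47  0.14  2.16 -0.15  0.68  2.17]
 xaxis [ 0.1853 -0.0139 -0.9826]
 turn -0.021  shift cm [ 0.72 -0.91  0.19] dist 1.17
```

View pics/l4.png

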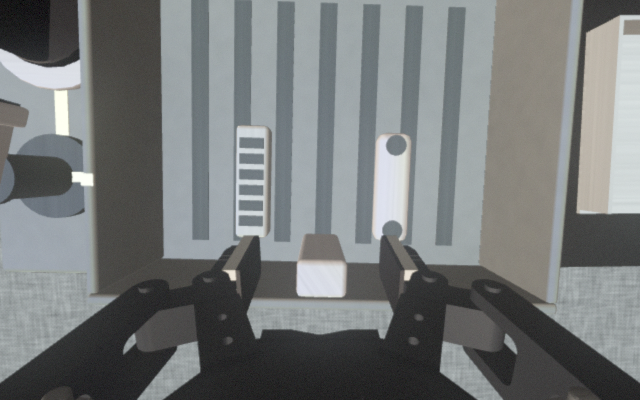

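>>> {"fn": "play_rows", "kwargs": {"series": [[[80,0.7,-0.5,0.1,0],[150,0,0,0,0],[255,0,0,0,0],[255,0,0,0,0],[255,0,0,0,0],[255,0,0,0,0]]]}}

```text
clock: 43.62
tcp_pos: [0.4304, 0.2308, 0.069]
tool_rot: [1.303, 1.05, -1.085]
contact_force: [-0.7, 0.7, -0.9]
grip_width: 0.265
```

```bash
python3 -c "
from h import *
plan(.424,.2287,.065,-90)
look('wrist','l5.png')
"
```

```text
t 43.62 tcp [0.4304 0.2308 0.069 ] phi -91.2 tilt 11.05 gw 0.265 F [-0.7  0.7 -0.9] q [ 0.47  0.14  2.17 -0.16  0.66  2.18]
 xaxis [ 0.1913 -0.011  -0.9815]
 turn -0.021  shift cm [ 0.27 -0.71  0.21] dist 0.79
```

View pics/l5.png

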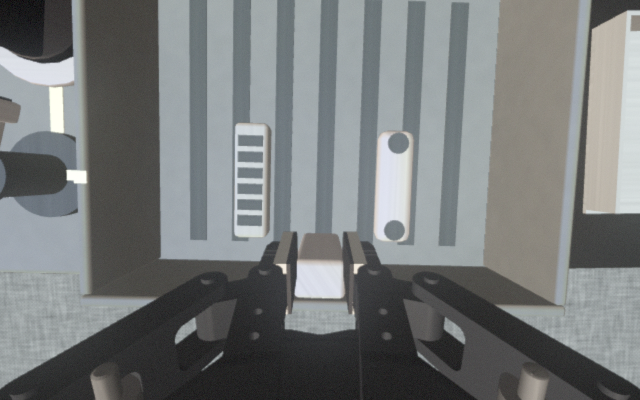

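>>> {"fn": "play_rows", "kwargs": {"series": [[[255,-1,0,0,0],[255,-1,1,0,0],[255,0,2,0,0],[255,0,2,0,0],[255,0,1.5,0,0],[255,0,0,0,0]]]}}

```text
clock: 44.42
tcp_pos: [0.4944, 0.2305, 0.1061]
tool_rot: [1.305, 1.049, -1.082]
contact_force: [-0.4, 0.2, -0.8]
grip_width: 0.262
```

```bash
python3 -c "
from h import *
plan(.49,.2287,.069,-90)
look('wrist','l6.png')
look('scene','l6s.png',(320,90,480,220),4)
"
```

```text
t 44.42 tcp [0.4944 0.2305 0.1061] phi -91.2 tilt 11.22 gw 0.262 F [-0.4  0.2 -0.8] q [ 0.41  0.18  2.03 -0.13  0.76  2.09]
 xaxis [ 0.1943 -0.0094 -0.9809]
 turn -0.021  shift cm [ 3.55 -1.15  0.14] dist 3.74
```

View pics/l6s.png

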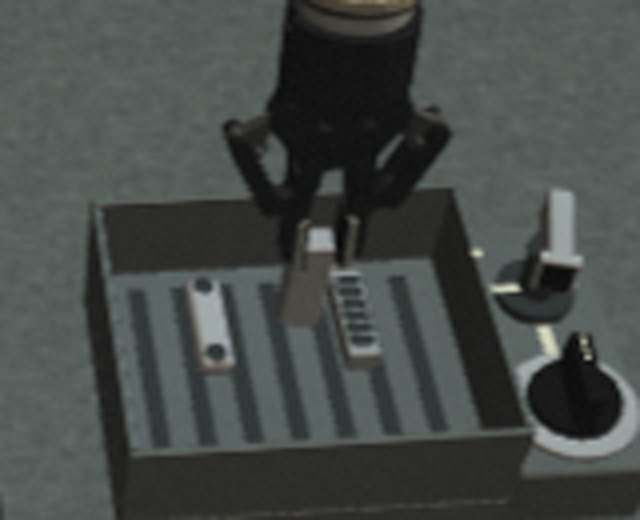

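>>> {"fn": "play_rows", "kwargs": {"series": [[[255,1.5,0,0,0],[255,1.5,0,0,0],[255,1,0.6,0,0],[255,0.8,1,0,0],[255,0.8,1,0,0],[255,0.8,1,0,0]]]}}

```text
clock: 45.28
tcp_pos: [0.5492, 0.2305, 0.0539]
tool_rot: [1.306, 1.043, -1.068]
contact_force: [-2.3, 0.4, 3.9]
grip_width: 0.26
```

```bash
python3 -c "
from h import *
plan(.49,.2287,.069,-90)
look('wrist','l7.png')
look('scene','l7s.png',(320,90,480,220),4)
"
```

```text
t 45.27 tcp [0.5492 0.2305 0.0539] phi -90.9 tilt 11.93 gw 0.26 F [-2.3  0.4  3.9] q [ 0.37  0.34  1.96 -0.14  0.66  2.06]
 xaxis [ 0.2066 -0.0085 -0.9784]
 turn -0.015  shift cm [-2.7  -5.48  0.19] dist 6.12
```

View pics/l7s.png

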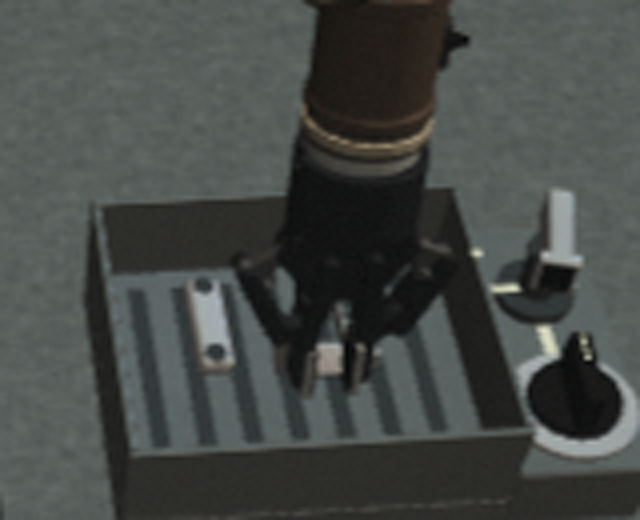

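View pics/l7.png

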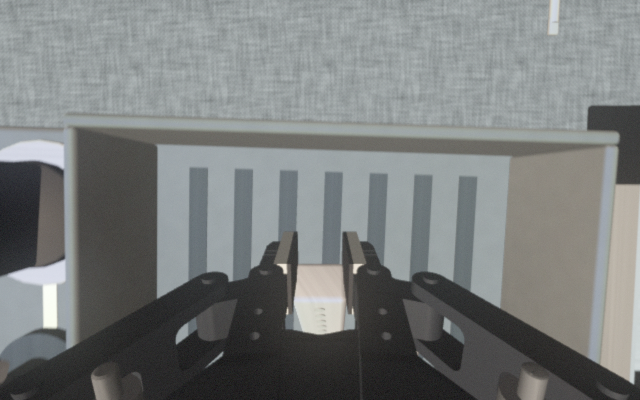

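The cover is leaning over nicely, its dotted top face now visible at (322,315). Releasing it to lie flat.

>>> {"fn": "play_rows", "kwargs": {"series": [[[140,0,0,0,0],[140,0,0,0,0],[140,-3,0,0,0],[140,-5,0,0,0],[140,-5,0,0,0],[140,0,0,0,0]]]}}

```text
clock: 46.12
tcp_pos: [0.5182, 0.2307, 0.1795]
tool_rot: [1.3, 1.046, -1.073]
contact_force: [1.0, 0.7, -0.3]
grip_width: 0.452
```

```bash
python3 -c "
from h import *
plan(.49,.2287,.069,-90)
look('wrist','m1.png')
look('scene','m1s.png',(320,90,480,220),4)
"
```

```text
t 46.12 tcp [0.5182 0.2307 0.1795] phi -90.8 tilt 11.56 gw 0.452 F [ 1.   0.7 -0.3] q [ 0.4   0.11  1.94 -0.11  0.91  2.04]
 xaxis [ 0.2001 -0.0109 -0.9797]
 turn -0.014  shift cm [10.26 -4.97  0.08] dist 11.4
```

View pics/m1s.png

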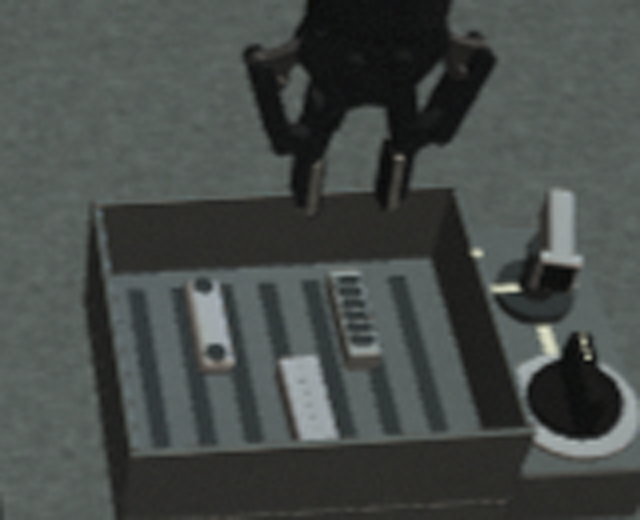

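View pics/m1.png

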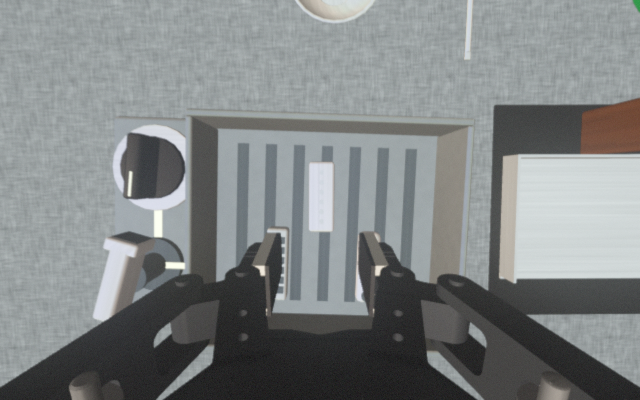

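All three pieces lie flat in the bin: cover (320,195), bridge (282,265), tailpiece (365,270). The tool leans 11.6° forward, so before the controls I'll straighten it by pushing the shut fingertips lightly against the bin's +x inner wall.

```bash
python3 -c "
from h import *
plan(.565,.15,.13,-90)
plan(.575,.15,.053,-90)
"
```

```text
t 46.23 tcp [0.5153 0.2292 0.1748] phi -90.8 tilt 11.11 gw 0.449 F [ 0.2 -0.7 -0.5] q [ 0.39  0.12  1.94 -0.11  0.91  2.04]
 xaxis [ 0.1921 -0.0143 -0.9813]
 turn -0.014  shift cm [5.46 4.   7.86] dist 10.37
t 46.23 tcp [0.5153 0.2292 0.1748] phi -90.8 tilt 11.11 gw 0.449 F [ 0.2 -0.7 -0.5] q [ 0.39  0.12  1.94 -0.11  0.91  2.04]
 xaxis [ 0.1921 -0.0143 -0.9813]
 turn -0.014  shift cm [13.21  3.5   7.74] dist 15.71
```

>>> {"fn": "play_rows", "kwargs": {"series": [[[255,0,1.5,4,0],[255,1,1.5,3.8,0],[255,3,0.5,0,0],[255,4,0,0,0],[255,4,0,0,0],[255,1,0,0,0],[255,0,0,0,0]]]}}

```text
clock: 47.1
tcp_pos: [0.5641, 0.1437, 0.0376]
tool_rot: [1.281, 1.063, -1.099]
contact_force: [0.6, 0.6, 0.2]
grip_width: -0.001
```

```bash
python3 -c "
from h import *
plan(.588,.15,.053,-90)
look('wrist','m2.png')
"
```

```text
t 47.1 tcp [0.5641 0.1437 0.0376] phi -90.8 tilt 9.88 gw -0.001 F [0.6 0.6 0.2] q [ 0.21  0.36  1.97 -0.09  0.65  1.86]
 xaxis [ 0.1705 -0.0192 -0.9852]
 turn -0.014  shift cm [-1.12  2.62 -0.6 ] dist 2.92
```

View pics/m2.png

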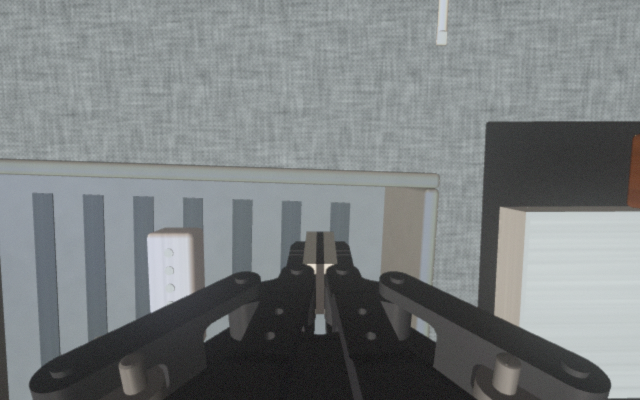

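>>> {"fn": "play_rows", "kwargs": {"series": [[[255,-1.5,0.5,-1,0],[255,0,1,0,0],[255,0,0.8,0,0],[255,0,0.5,0,0],[255,0,0.5,0,0]]]}}

```text
clock: 47.78
tcp_pos: [0.5887, 0.1559, 0.0627]
tool_rot: [1.276, 1.073, -1.111]
contact_force: [-15.5, 2.9, 11.6]
grip_width: 0.003
```

```bash
python3 -c "
from h import *
plan(.588,.15,.053,-90)
"
```

```text
t 47.77 tcp [0.5887 0.1559 0.0627] phi -90.9 tilt 9.06 gw 0.003 F [-15.5   2.9  11.6] q [ 0.22  0.37  1.89 -0.08  0.74  1.85]
 xaxis [ 0.1564 -0.0189 -0.9875]
 turn -0.015  shift cm [ 0.96 -0.22  0.57] dist 1.14
```

>>> {"fn": "play_rows", "kwargs": {"series": [[[255,0,0.4,0,0],[255,0,0.4,0,0],[255,0,0.4,0,0],[255,0,0.4,0,0],[255,0,0.4,0,0]]]}}

```text
clock: 48.4
tcp_pos: [0.587, 0.1558, 0.0631]
tool_rot: [1.255, 1.105, -1.152]
contact_force: [-10.0, 1.7, 8.4]
grip_width: -0.005
```

```bash
python3 -c "
from h import *
plan(.588,.15,.053,-90)
"
```

```text
t 48.4 tcp [0.587  0.1558 0.0631] phi -91.1 tilt 6.3 gw -0.005 F [-10.    1.7   8.4] q [ 0.21  0.39  1.85 -0.06  0.8   1.84]
 xaxis [ 0.1074 -0.0228 -0.994 ]
 turn -0.019  shift cm [ 1.03 -0.01  0.56] dist 1.17
```

Working (11.1° → 6.3°). Continuing.

>>> {"fn": "play_rows", "kwargs": {"series": [[[255,0,0.45,0,0],[255,0,0.45,0,0],[255,0,0.45,0,0],[255,0,0.45,0,0],[255,0,0.45,0,0],[255,0,0.45,0,0],[255,0,0.45,0,0],[255,0,0.45,0,0]]]}}

```text
clock: 49.4
tcp_pos: [0.584, 0.1554, 0.063]
tool_rot: [1.214, 1.164, -1.227]
contact_force: [-10.9, -0.7, 6.5]
grip_width: 0.003
```

```bash
python3 -c "
from h import *
plan(.588,.15,.053,-90)
"
```

```text
t 49.4 tcp [0.584  0.1554 0.063 ] phi -91.4 tilt 1.93 gw 0.003 F [-10.9  -0.7   6.5] q [ 0.21  0.43  1.79 -0.04  0.92  1.82]
 xaxis [ 0.0173 -0.0289 -0.9994]
 turn -0.024  shift cm [1.02 0.38 0.51] dist 1.2
```

>>> {"fn": "play_rows", "kwargs": {"series": [[[255,0,0.45,0,0],[255,0,0.3,0,0],[255,0,-1.5,0,0],[255,-4,-1,0,0],[255,-5,0,0,0],[255,-4,0,0,0],[255,0,0,0,0]]]}}

```text
clock: 50.28
tcp_pos: [0.557, 0.1595, 0.1961]
tool_rot: [1.206, 1.174, -1.24]
contact_force: [0.4, -0.6, 0.7]
grip_width: -0.001
```

```bash
python3 -c "
from h import *
plan(.50,.30,.20,-90)
"
```

```text
t 50.27 tcp [0.557  0.1595 0.1961] phi -91.4 tilt 1.73 gw -0.001 F [ 0.4 -0.6  0.7] q [ 0.22  0.23  1.74 -0.03  1.17  1.83]
 xaxis [ 9.000e-04 -3.020e-02 -9.995e-01]
 turn -0.025  shift cm [ -0.82  -5.7  -14.03] dist 15.17
```

>>> {"fn": "play_rows", "kwargs": {"series": [[[0,0,-1,-4,0],[0,0,-1.5,-5,0],[0,0,-1.5,-5,0],[0,0,-1,-3,0],[0,0,0,-1,0],[0,0,0,0,0]]]}}

```text
clock: 51.02
tcp_pos: [0.5082, 0.3419, 0.1848]
tool_rot: [1.203, 1.171, -1.246]
contact_force: [-0.4, 0.6, -0.4]
grip_width: 1.002
```

```bash
python3 -c "
from h import *
plan(.466,.393,.16,90)
look('wrist','n1.png')
look('scene','n1s.png',(420,110,500,190),7)
"
```

```text
t 51.02 tcp [0.5082 0.3419 0.1848] phi -91.6 tilt 1.96 gw 1.002 F [-0.4  0.6 -0.4] q [ 0.54  0.32  1.66 -0.03  1.18  2.15]
 xaxis [-0.0012 -0.0342 -0.9994]
 turn -0.027  shift cm [ 2.31 -4.22 -5.19] dist 7.07
```

View pics/n1.png

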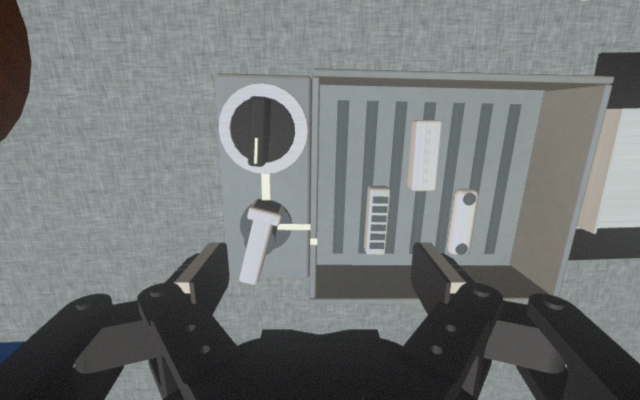

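View pics/n1s.png

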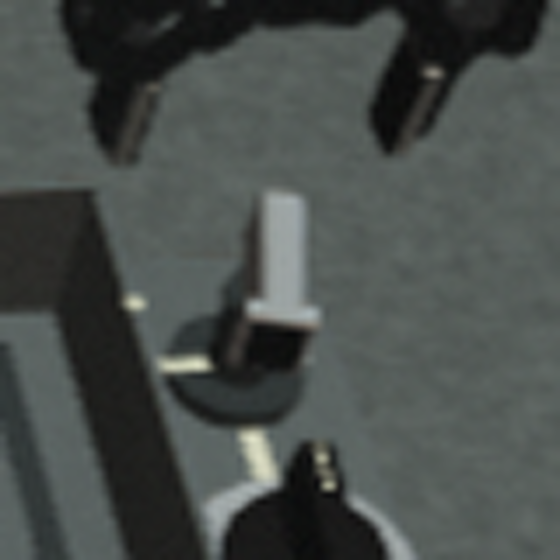

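```bash
python3 -c "
from h import *
o=get_obs();c=calib('wrist',o)
P=cast(c,[(250,207),(281,215),(241,280),(258,284)],.128);print(P.round(4))
m=P[:2].mean(0);t=P[2:].mean(0);d=m-t;L=np.linalg.norm(d);print('mouth',m,'tail',t,'L',L,'width',np.linalg.norm(P[0]-P[1]),np.linalg.norm(P[2]-P[3]),'yaw',np.degrees(np.arctan2(d[1],d[0])))
print('axis',t+d/L*.028*L/.066)
K=cast(c,[(257,100),(257,162),(218,128),(308,128)],.078);print('knob',K.round(4))
print('white mark',cast(c,[(278,228),(310,228),(265,200),(267,174)],.055).round(4))
B=cast(c,[(316,75),(311,296)],.1);print(B,np.degrees(np.arctan2(*(B[0]-B[1])[::-1])))
B=cast(c,[(220,75),(218,275)],.055);print(B)
"
```

```text
[[0.506  0.3933]
 [0.4985 0.3698]
 [0.4435 0.4063]
 [0.4391 0.3927]]
mouth [0.50226836 0.38156644] tail [0.44126655 0.39952563] L 0.06359051331071883 width 0.02461317857645931 0.014314511207338454 yaw -16.404656505381773
axis [0.46714611 0.39190658]
knob [[0.587  0.3893]
 [0.5334 0.3938]
 [0.5646 0.4253]
 [0.562  0.3464]]
white mark [[0.4602 0.382 ]
 [0.4587 0.3486]
 [0.491  0.3931]
 [0.5177 0.389 ]]
[[0.60323413 0.33832664]
 [0.40717486 0.34975249]] -3.3352845386969436
[[0.61078723 0.42471328]
 [0.40884394 0.45022218]]
```

The nozzle bar runs from the mouth head at (265,211) to the tail at (250,282): axis about (0.467,0.392), mouth yaw -16°. The white mark's direction is -92.7°. I'll half-turn the wrist first so the 76° clockwise turn stays within joint 6's range.

>>> {"fn": "play_rows", "kwargs": {"series": [[[0,0,0,0,-0.18],[0,0,0,0,-0.18],[0,0,0,0,-0.18],[0,0,0,0,-0.18],[0,0,0,0,-0.18],[0,0,0,0,-0.18],[0,0,0,0,-0.18],[0,0,0,0,-0.18],[0,0,0,0,-0.18],[0,0,0,0,-0.18],[0,0,0,0,-0.18],[0,0,0,0,-0.18],[0,0,0,0,-0.18],[0,0,0,0,-0.18],[0,0,0,0,-0.18],[0,0,0,0,-0.18]]]}}

```text
clock: 53.12
tcp_pos: [0.5198, 0.3126, 0.1856]
tool_rot: [-1.071, 1.335, 1.015]
contact_force: [1.1, 0.1, 0.0]
grip_width: 1.0
```

```bash
python3 -c "
from h import *
plan(.467,.392,.14,73.6,True)
look('wrist','n2.png')
"
```

```text
t 53.12 tcp [0.5198 0.3126 0.1856] phi 76.9 tilt 2.44 gw 1.0 F [1.1 0.1 0. ] q [ 0.49  0.3   1.68 -0.04  1.18 -0.84]
 xaxis [ 6.000e-04 -4.250e-02 -9.991e-01]
 turn 0.058  shift cm [4.22 7.36 6.3 ] dist 10.57
```

View pics/n2.png

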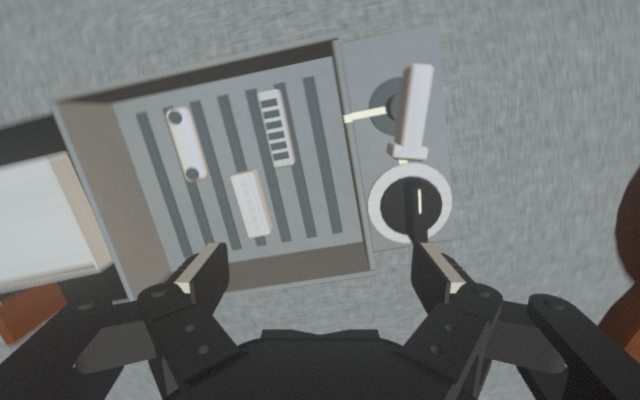

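>>> {"fn": "play_rows", "kwargs": {"series": [[[0,0,3.5,3,0.055],[0,1,3.5,3,0],[0,1.5,0.3,0.3,0],[0,0,0,0,0]]]}}

```text
clock: 53.68
tcp_pos: [0.4681, 0.3871, 0.157]
tool_rot: [-1.02, 1.36, 0.959]
contact_force: [0.9, 0.4, 0.1]
grip_width: 0.996
```

```bash
python3 -c "
from h import *
plan(.467,.392,.08,73.6,True)
look('wrist','n3.png')
"
```

```text
t 53.67 tcp [0.4681 0.3871 0.157 ] phi 72.9 tilt 2.51 gw 0.996 F [0.9 0.4 0.1] q [ 0.64  0.34  1.69 -0.04  1.13 -0.61]
 xaxis [ 0.0029 -0.0437 -0.999 ]
 turn -0.013  shift cm [7.67 0.36 0.76] dist 7.71
```

View pics/n3.png

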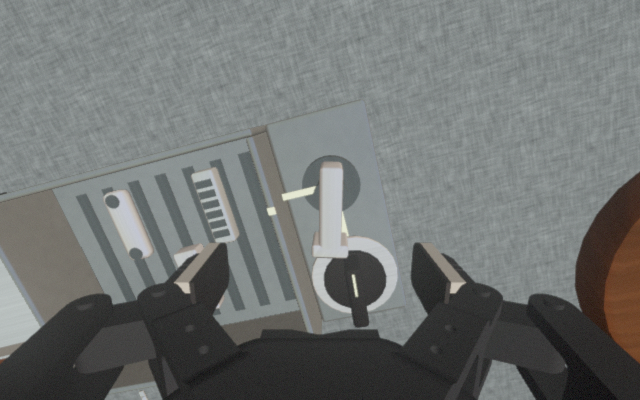

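>>> {"fn": "play_rows", "kwargs": {"series": [[[0,2,0.3,0.6,0],[0,3,0,0.1,0],[0,2,0,0,0],[0,0,0,0,0]]]}}

```text
clock: 54.22
tcp_pos: [0.4716, 0.3897, 0.0844]
tool_rot: [-1.014, 1.359, 0.952]
contact_force: [-0.5, -0.3, -0.4]
grip_width: 1.0
```

```bash
python3 -c "
from h import *
plan(.467,.392,.08,73.6,True)
look('wrist','n4.png')
"
```

```text
t 54.23 tcp [0.4716 0.3897 0.0844] phi 72.4 tilt 2.42 gw 1.0 F [-0.5 -0.3 -0.4] q [ 0.64  0.43  1.73 -0.04  1.   -0.6 ]
 xaxis [ 0.0059 -0.0418 -0.9991]
 turn -0.02  shift cm [0.43 0.51 0.11] dist 0.68
```

View pics/n4.png

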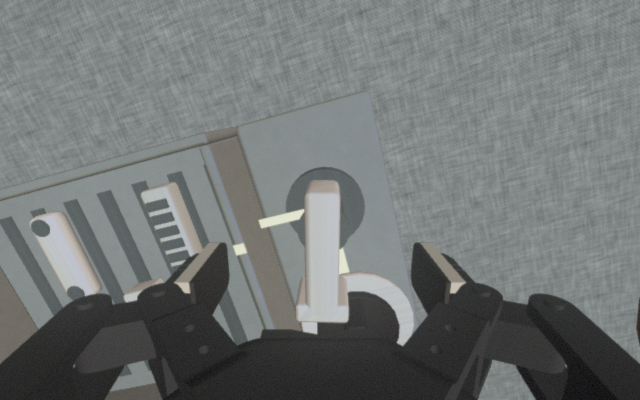

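>>> {"fn": "play_rows", "kwargs": {"series": [[[100,0.4,0.4,0.05,-0.02],[180,0,0,0,0],[255,0,0,0,0],[255,0,0,0,0],[255,0,0,0,0],[255,0,0,0,0]]]}}

```text
clock: 55.02
tcp_pos: [0.4701, 0.3915, 0.0842]
tool_rot: [-1.031, 1.347, 0.966]
contact_force: [-0.5, -1.2, -0.2]
grip_width: 0.169
```

```bash
python3 -c "
from h import *
plan(.467,.392,.08,73.6,True)
look('wrist','n5.png')
"
```

```text
t 55.02 tcp [0.4701 0.3915 0.0842] phi 73.6 tilt 2.39 gw 0.169 F [-0.5 -1.2 -0.2] q [ 0.65  0.43  1.73 -0.05  1.   -0.62]
 xaxis [ 0.0106 -0.0403 -0.9991]
 turn 0.001  shift cm [ 0.41  0.32 -0.03] dist 0.52
```

View pics/n5.png

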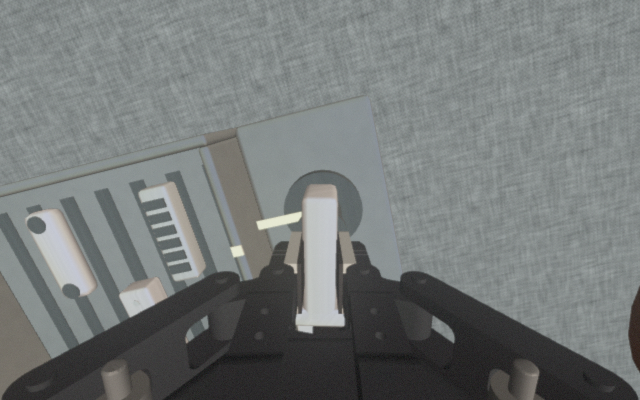

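>>> {"fn": "play_rows", "kwargs": {"series": [[[255,0,0,0,0.12],[255,0,0,0,0.15],[255,0,0,0,0.15],[255,0,0,0,0.15],[255,0,0,0,0.15],[255,0,0,0,0.15],[255,0,0,0,0.12]]]}}

```text
clock: 55.95
tcp_pos: [0.4673, 0.3889, 0.0842]
tool_rot: [-0.244, 1.564, 0.17]
contact_force: [-0.8, -1.7, 0.1]
grip_width: 0.164
```

```bash
python3 -c "
from h import *
plan(.467,.392,.08,-2.7,True)
look('wrist','n6.png')
"
```

```text
t 55.95 tcp [0.4673 0.3889 0.0842] phi 15.1 tilt 2.66 gw 0.164 F [-0.8 -1.7  0.1] q [ 0.64  0.43  1.74 -0.05  1.    0.41]
 xaxis [ 0.003  -0.0464 -0.9989]
 turn 0.311  shift cm [ 0.41  0.32 -0.05] dist 0.52
```

View pics/n6.png

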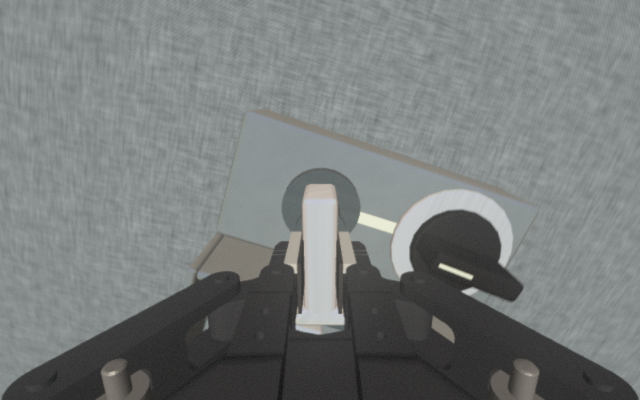

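>>> {"fn": "play_rows", "kwargs": {"series": [[[255,0,0,0,0.14],[255,0,0,0,0.1],[255,0,0,0,0.04],[255,0,0,0,0]]]}}

```text
clock: 56.5
tcp_pos: [0.4662, 0.3888, 0.0842]
tool_rot: [-0.019, 1.57, -0.054]
contact_force: [1.1, -1.6, 0.1]
grip_width: 0.17
```

```bash
python3 -c "
from h import *
plan(.467,.392,.08,-2.7,True)
look('wrist','n7.png')
"
```

```text
t 56.5 tcp [0.4662 0.3888 0.0842] phi -1.3 tilt 2.66 gw 0.17 F [ 1.1 -1.6  0.1] q [ 0.64  0.43  1.74 -0.04  1.01  0.69]
 xaxis [-5.000e-04 -4.640e-02 -9.989e-01]
 turn 0.025  shift cm [0.4  0.34 0.07] dist 0.53
```

View pics/n7.png

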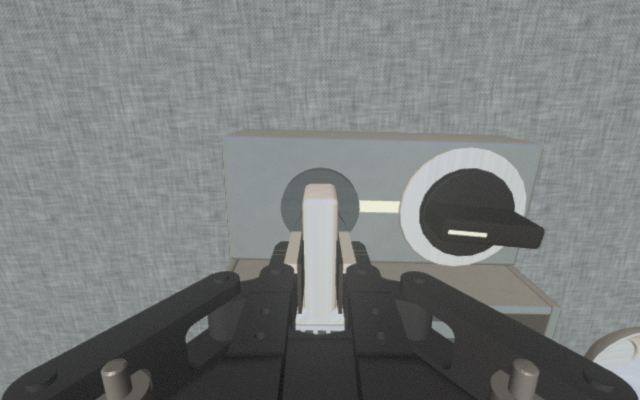

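>>> {"fn": "play_rows", "kwargs": {"series": [[[255,0,0,0,0.025],[255,0,0,0,0],[120,0,0,0,0],[80,0,0,0,0],[0,0,0,0,0],[0,-4,0,0,0],[0,-4,0,0,0],[0,-2,-1.5,0,0],[0,0,0,0,0]]]}}

```text
clock: 57.68
tcp_pos: [0.4658, 0.38, 0.1878]
tool_rot: [0.001, 1.568, -0.071]
contact_force: [0.9, 0.9, 0.2]
grip_width: 1.0
```

```bash
python3 -c "
from h import *
plan(.467,.392,.08,-2.7,True)
look('wrist','n8.png')
look('scene','n8s.png',(380,90,500,210),5)
"
```

```text
t 57.67 tcp [0.4658 0.38   0.1878] phi -2.6 tilt 2.56 gw 1.0 F [0.9 0.9 0.2] q [ 0.63  0.3   1.68 -0.04  1.19  0.69]
 xaxis [ 0.0014 -0.0446 -0.999 ]
 turn 0.002  shift cm [10.72  1.69  0.02] dist 10.85
```

View pics/n8.png

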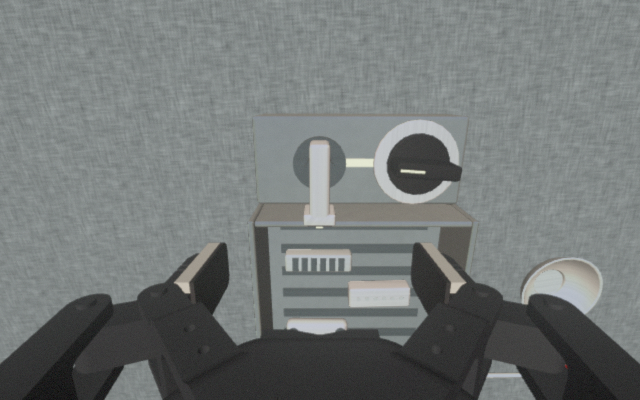

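View pics/n8s.png

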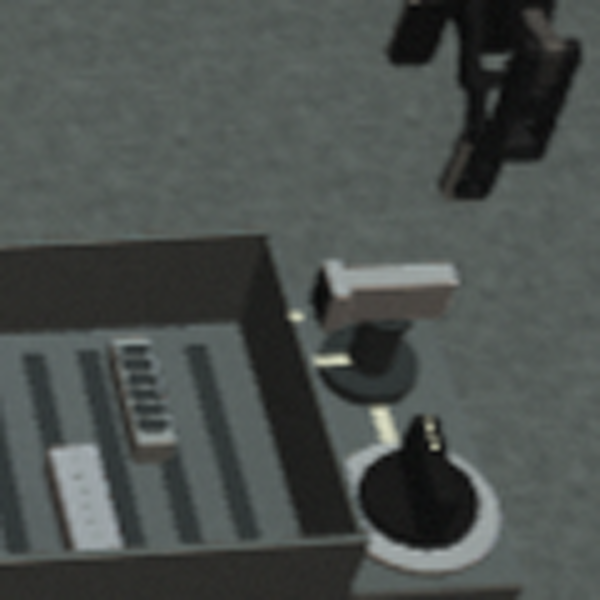

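The nozzle now lies straight down the image (tail (319,142), mouth (319,222)), square to the box's edge, with the white mark peeking out at (320,227). A numeric check, and the knob measurement.

Run:
```python
from h import *
im=cv2.imread('pics/n8.png'); o=get_obs(); c=calib('wrist',o)
g=cv2.cvtColor(im,cv2.COLOR_BGR2GRAY)
cv2.imwrite('pics/n9.png',cv2.resize(im[100:240,240:490],None,fx=3.2,fy=3.2,interpolation=cv2.INTER_CUBIC))
m=np.zeros_like(g); m[135:205,295:345]=(g[135:205,295:345]>170)*255
ys,xs=np.nonzero(m); 
rows=[(v,xs[ys==v].mean(),xs[ys==v].min(),xs[ys==v].max()) for v in range(145,203,6) if (ys==v).any()]
print(np.round(rows,1))
w=cast(c,[(r[1],r[0]) for r in rows],.128); d=w[-1]-w[0]; print('nozzle yaw',np.degrees(np.arctan2(d[1],d[0])))
```

```text
[[145.  319.  310.  328. ]
 [151.  319.  310.  328. ]
 [157.  318.5 310.  327. ]
 [163.  318.5 310.  327. ]
 [169.  318.5 310.  327. ]
 [175.  318.5 310.  327. ]
 [181.  318.5 310.  327. ]
 [187.  318.5 310.  327. ]
 [193.  318.5 310.  327. ]
 [199.  318.5 310.  327. ]]
nozzle yaw -93.2528245260201
```

View pics/n9.png

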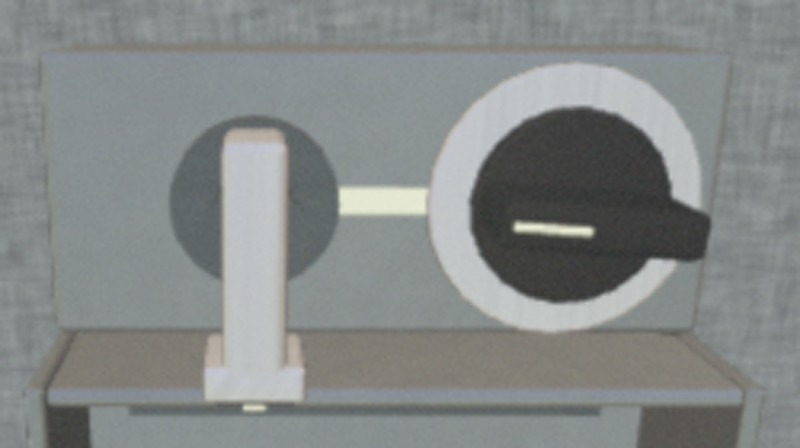

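Run:
```python
from h import *
o=get_obs(); c=calib('wrist',o); f=lambda u,v:(240+u/3.2,100+v/3.2)
def yaw(a,b,z):
    w=cast(c,[f(*a),f(*b)],z); d=w[1]-w[0]; return w.round(4).tolist(),np.degrees(np.arctan2(d[1],d[0])).round(2)
print('rim inner edge',yaw((48,396),(745,393),.1))
print('box back edge',yaw((42,52),(732,54),.055))
print('mark white 2',yaw((340,201),(428,201),.055))
print('knob bar',yaw((515,228),(590,232),.095), 'bar end',cast(c,[f(700,230)],.095))
print('mark tip under mouth',cast(c,[f(254,408)],.1))
print('ring centre',cast(c,[f(566,197)],.06),'black disc centre',cast(c,[f(570,205)],.075))
```

```text
rim inner edge ([[0.4046, 0.35], [0.5989, 0.3418]], np.float64(-2.41))
box back edge ([[0.4038, 0.4409], [0.6072, 0.4308]], np.float64(-2.84))
mark white 2 ([[0.4907, 0.3922], [0.5178, 0.391]], np.float64(-2.68))
knob bar ([[0.5345, 0.3908], [0.5548, 0.3887]], np.float64(-5.78)) bar end [[0.58440179 0.38791139]]
mark tip under mouth [[0.46186915 0.34367781]]
ring centre [[0.55878894 0.39127603]] black disc centre [[0.55536936 0.39203547]]
```

Run:
```python
from h import *
o=get_obs(); cw=calib('wrist',o); cs=calib('scene')
pw=(240+552/3.2,100+230/3.2)
for z in (.07,.08,.09,.1,.11):
    a=cast(cw,[pw],z)[0]; print(z,a.round(4),proj(cs,[[*a,z]]).round(1), 'nozzle-like')
im=cams.read_camera('scene')[:,:,::-1]
v=im[150:195,445:485]; cv2.imwrite('pics/o1.png',cv2.resize(v,None,fx=14,fy=14,interpolation=cv2.INTER_CUBIC))
plan(.560,.390,.15,87.3,True)
```

```text
0.07 [0.552  0.3837] [[460.5 185.7]] nozzle-like
0.08 [0.549  0.3861] [[462.2 182.2]] nozzle-like
0.09 [0.546  0.3886] [[463.8 178.6]] nozzle-like
0.1 [0.543 0.391] [[465.5 175. ]] nozzle-like
0.11 [0.54   0.3934] [[467.2 171.4]] nozzle-like
t 57.83 tcp [0.464  0.3793 0.1845] phi -2.6 tilt 2.75 gw 1.001 F [-0.1 -0.  -0.3] q [ 0.63  0.3   1.69 -0.04  1.19  0.69]
 xaxis [-0.0034 -0.0478 -0.9989]
 turn -1.568  shift cm [ 3.37 -9.54  1.69] dist 10.25
```

View pics/o1.png

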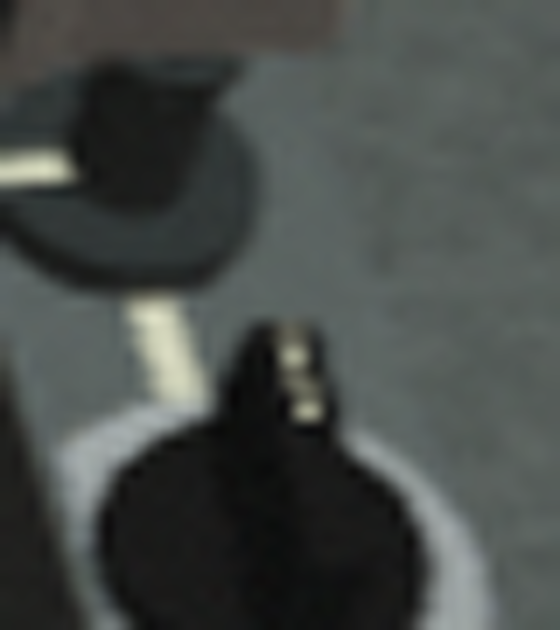

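Knob bar top triangulates to about 97 mm high, with the axis near (0.560,0.390). I'll turn the wrist back and approach with a part-open hand, to clear the bin wall.

>>> {"fn": "play_rows", "kwargs": {"series": [[[135,0,0,0,-0.175],[135,0,0,0,-0.175],[135,0,0,0,-0.175],[135,0,0,0,-0.175],[135,0,0,0,-0.175],[135,0,0,0,-0.175],[135,0,0,0,-0.175],[135,0,0,0,-0.175],[135,0,0,0,-0.1],[135,0,0,0,0]]]}}

```text
clock: 59.08
tcp_pos: [0.4537, 0.3764, 0.1635]
tool_rot: [-1.197, 1.308, 1.151]
contact_force: [-0.3, 0.1, -0.7]
grip_width: 0.47
```

```bash
python3 -c "
from h import *
plan(.560,.390,.15,87.3,True)
"
```

```text
t 59.08 tcp [0.4537 0.3764 0.1635] phi 86.4 tilt 4.14 gw 0.47 F [-0.3  0.1 -0.7] q [ 0.64  0.32  1.7  -0.04  1.18 -0.85]
 xaxis [-0.0306 -0.0654 -0.9974]
 turn -0.015  shift cm [  0.93 -10.58   1.94] dist 10.8
```

>>> {"fn": "play_rows", "kwargs": {"series": [[[135,0,-3.5,0.7,-0.015],[135,0,-4,0.7,0],[135,0.3,-2.5,0.4,0],[135,0,-0.5,0,0],[135,0,0,0,0]]]}}

```text
clock: 59.7
tcp_pos: [0.5577, 0.388, 0.1495]
tool_rot: [-1.203, 1.315, 1.163]
contact_force: [-0.2, -0.4, -0.8]
grip_width: 0.47
```

```bash
python3 -c "
from h import *
plan(.560,.390,.10,87.3,True)
look('wrist','o2.png')
"
```

```text
t 59.7 tcp [0.5577 0.388  0.1495] phi 87.0 tilt 4.64 gw 0.47 F [-0.2 -0.4 -0.8] q [ 0.56  0.51  1.47 -0.04  1.24 -0.94]
 xaxis [-0.0401 -0.0704 -0.9967]
 turn -0.005  shift cm [ 4.91 -0.4   0.57] dist 4.95
```

View pics/o2.png

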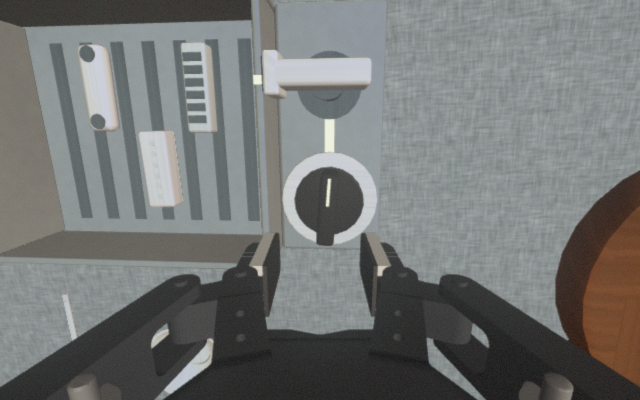

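```bash
python3 -c "
from h import *
o=get_obs();c=calib('wrist',o)
print('disc',cast(c,[(330,199)],.067),'ring',cast(c,[(330,198)],.058),'bar ends',cast(c,[(325,243),(331,170)],.095),'mark',cast(c,[(328.5,192)],.097))
print('nozzle ends',cast(c,[(275,74),(370,74)],.128))
plan(.560,.389,.06,87.3,True)
"
```

```text
disc [[0.55807573 0.39092146]] ring [[0.55928416 0.39052679]] bar ends [[0.58704456 0.38667767]
 [0.52927069 0.39405607]] mark [[0.54555765 0.39149905]]
nozzle ends [[0.46504129 0.36429345]
 [0.46873351 0.42102275]]
t 59.75 tcp [0.5573 0.388  0.1494] phi 87.0 tilt 4.66 gw 0.475 F [ 0.2 -0.3  0.8] q [ 0.56  0.51  1.47 -0.04  1.24 -0.94]
 xaxis [-0.0403 -0.0706 -0.9967]
 turn -0.005  shift cm [ 8.89 -0.6   0.76] dist 8.94
```

```bash
python3 -c "
from h import *
plan(.557,.388,.056,85.5,True)
"
```

```text
t 59.75 tcp [0.5573 0.388  0.1494] phi 87.0 tilt 4.66 gw 0.475 F [ 0.2 -0.3  0.8] q [ 0.56  0.51  1.47 -0.04  1.24 -0.94]
 xaxis [-0.0403 -0.0706 -0.9967]
 turn 0.027  shift cm [ 9.31 -0.29  0.69] dist 9.34
```

>>> {"fn": "play_rows", "kwargs": {"series": [[[135,3,-0.1,0.2,0.02],[135,3,-0.1,0.25,0],[135,2,-0.1,0.15,0],[135,0,0,0,0]]]}}

```text
clock: 60.25
tcp_pos: [0.5541, 0.3891, 0.0691]
tool_rot: [-1.189, 1.323, 1.148]
contact_force: [-1.1, 0.3, 0.3]
grip_width: 0.471
```

```bash
python3 -c "
from h import *
plan(.557,.388,.056,85.5,True)
look('wrist','o3.png')
"
```

```text
t 60.25 tcp [0.5541 0.3891 0.0691] phi 85.9 tilt 4.62 gw 0.471 F [-1.1  0.3  0.3] q [ 0.57  0.59  1.52 -0.04  1.1  -0.91]
 xaxis [-0.0402 -0.0698 -0.9967]
 turn 0.007  shift cm [ 1.3  -0.34  0.  ] dist 1.34
```

View pics/o3.png

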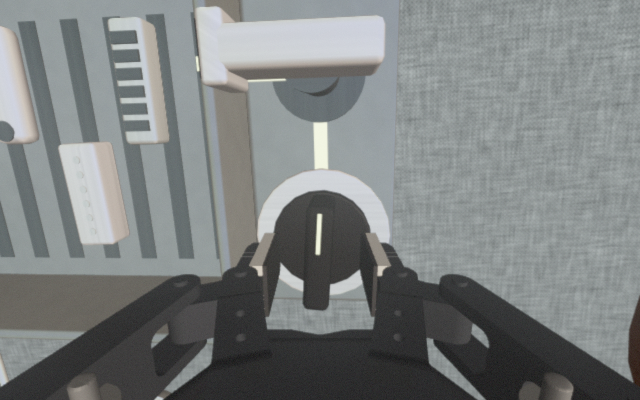

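Bar centred between the fingers at (318,255). Last centimetre down, then pinching.

>>> {"fn": "play_rows", "kwargs": {"series": [[[135,1.3,-0.35,0,0],[200,0,0,0,0],[255,0,0,0,0],[255,0,0,0,0],[255,0,0,0,0]]]}}

```text
clock: 60.92
tcp_pos: [0.5598, 0.3873, 0.06]
tool_rot: [-1.19, 1.32, 1.144]
contact_force: [0.0, -0.8, -2.9]
grip_width: 0.144
```

```bash
python3 -c "
from h import *
plan(.557,.388,.056,85.5,True)
look('wrist','o4.png')
"
```

```text
t 60.92 tcp [0.5598 0.3873 0.06  ] phi 85.8 tilt 4.49 gw 0.144 F [ 0.  -0.8 -2.9] q [ 0.56  0.6   1.52 -0.04  1.09 -0.91]
 xaxis [-0.0362 -0.0695 -0.9969]
 turn 0.006  shift cm [0.41 0.27 0.08] dist 0.49
```

View pics/o4.png

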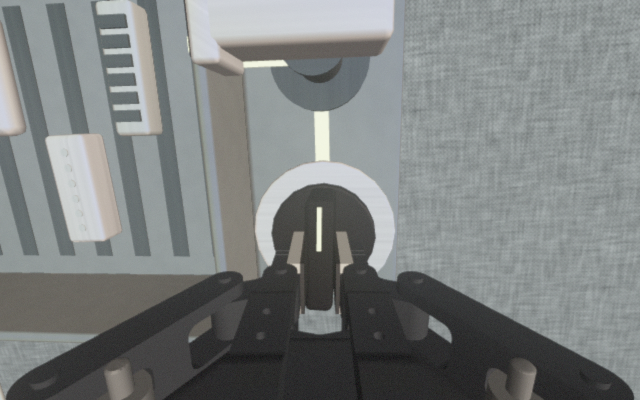

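>>> {"fn": "play_rows", "kwargs": {"series": [[[255,0,0,0,0.12],[255,0,0,0,0.15],[255,0,0,0,0.15],[255,0,0,0,0.15],[255,0,0,0,0.15],[255,0,0,0,0.15]]]}}

```text
clock: 61.72
tcp_pos: [0.5602, 0.3873, 0.06]
tool_rot: [-0.521, 1.573, 0.43]
contact_force: [-0.7, -2.6, -0.2]
grip_width: 0.142
```

```bash
python3 -c "
from h import *
plan(.559,.388,.06,87.3-80.2,True)
look('wrist','o5.png')
"
```

```text
t 61.73 tcp [0.5602 0.3873 0.06  ] phi 34.5 tilt 4.49 gw 0.142 F [-0.7 -2.6 -0.2] q [ 0.56  0.61  1.52 -0.05  1.09 -0.02]
 xaxis [-0.0352 -0.0699 -0.9969]
 turn 0.478  shift cm [ 0.    0.08 -0.11] dist 0.13
```

View pics/o5.png

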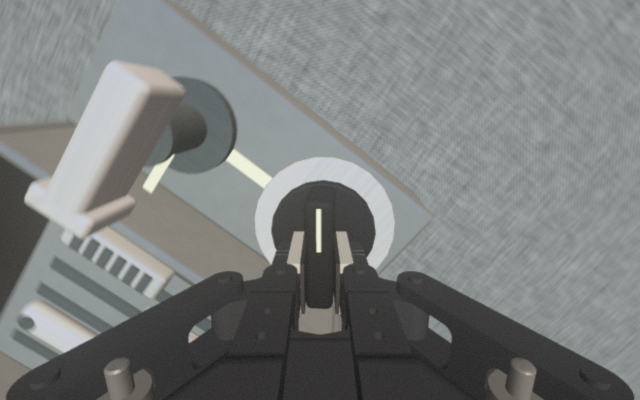

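Past the crest (about 0.9 rad turned, bar still square in the pads). A bit more, then release so it clicks over by itself.

>>> {"fn": "play_rows", "kwargs": {"series": [[[255,0,0,0,0.12],[255,0,0,0,0.12],[255,0,0,0,0.1],[255,0,0,0,0],[180,0,0,0,0],[140,0,0,0,0],[140,0,0,0,0]]]}}

```text
clock: 62.65
tcp_pos: [0.5614, 0.3885, 0.0614]
tool_rot: [-0.256, 1.602, 0.156]
contact_force: [-0.7, 0.3, 0.6]
grip_width: 0.454
```

```bash
python3 -c "
from h import *
plan(.559,.388,.06,87.3-80.2,True)
look('wrist','o6.png')
"
```

```text
t 62.65 tcp [0.5614 0.3885 0.0614] phi 14.9 tilt 4.31 gw 0.454 F [-0.7  0.3  0.6] q [ 0.56  0.6   1.51 -0.05  1.09  0.32]
 xaxis [-0.0325 -0.0677 -0.9972]
 turn 0.136  shift cm [ 0.15 -0.01 -0.24] dist 0.28
```

View pics/o6.png

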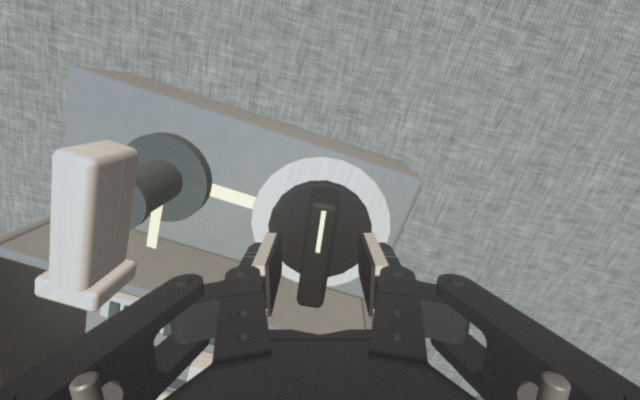

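The bar has moved on clockwise by itself (top tilting right at (323,215)) and is free of the pads. Rising and checking everything.

>>> {"fn": "play_rows", "kwargs": {"series": [[[140,-3,0,0,0],[140,-4,0,0,0],[140,-5,0,0,0],[140,-5,-2,0,0],[140,0,-5,0,0],[140,0,-5,0,0],[140,0,-4,0,0],[140,0,0,0,0]]]}}

```text
clock: 63.7
tcp_pos: [0.6113, 0.2444, 0.248]
tool_rot: [-0.262, 1.595, 0.162]
contact_force: [-0.5, -0.1, 0.1]
grip_width: 0.454
```

```bash
python3 -c "
from h import *
plan(.559,.388,.06,87.3-80.2,True)
look('wrist','p1.png')
look('scene','p1s.png'); look('top','p1t.png')
"
```

```text
t 63.7 tcp [0.6113 0.2444 0.248 ] phi 15.3 tilt 4.12 gw 0.454 F [-0.5 -0.1  0.1] q [ 0.34  0.37  1.46 -0.06  1.36  0.09]
 xaxis [-0.0265 -0.0668 -0.9974]
 turn 0.144  shift cm [17.93 16.06 -2.76] dist 24.23
```

View pics/p1.png

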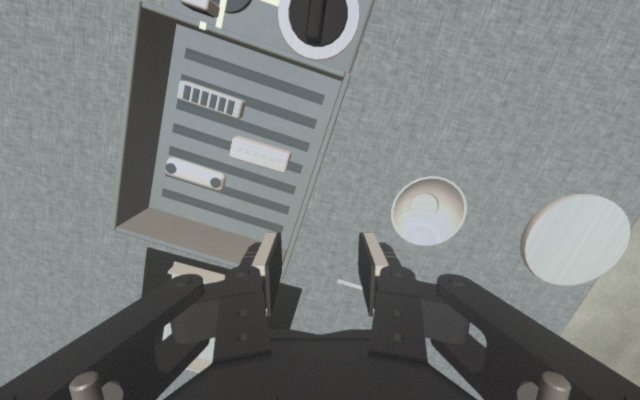

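View pics/p1s.png

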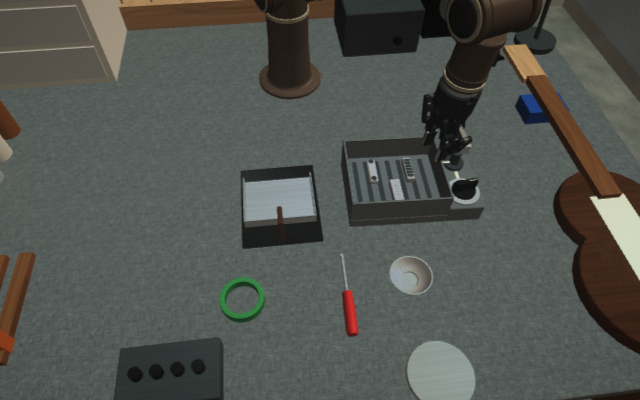

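View pics/p1t.png

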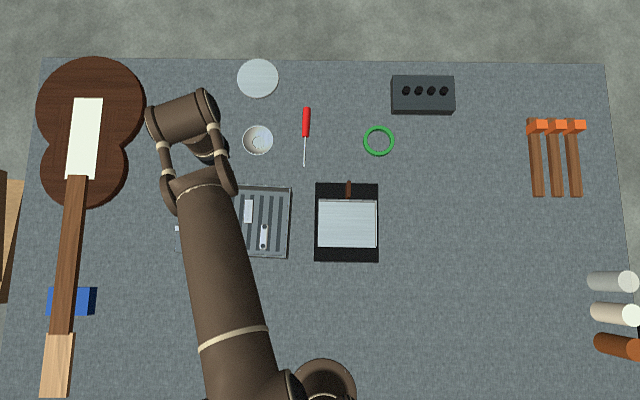

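Everything is in place; the arm hides only the controls from above. Checking the tray's position now, then moving aside for the nozzle and knob.

```bash
python3 -c "
import cv2
im=cv2.imread('pics/p1t.png')[170:270,300:400]
cv2.imwrite('pics/p2.png',cv2.resize(im,None,fx=6,fy=6,interpolation=cv2.INTER_CUBIC))"
```

>>> {"fn": "play_rows", "kwargs": {"series": [[[140,0,-4,0,0],[140,0,-6,0,0],[140,0,-6,0,0],[140,0,-6,0,0],[140,0,-6,0,0],[140,0,-4,0,0],[140,0,0,0,0],[140,0,0,0,0]]]}}

```text
clock: 64.85
tcp_pos: [0.7008, -0.051, 0.2608]
tool_rot: [-0.276, 1.596, 0.188]
contact_force: [0.0, -0.1, -0.4]
grip_width: 0.446
```

```bash
python3 -c "
from h import *
plan(.559,.388,.06)
look('top','p3.png',(170,172,300,267),6); look('scene','p3s.png',(330,120,500,230),4.5)
"
```

```text
t 64.85 tcp [ 0.7008 -0.051   0.2608] phi 16.8 tilt 3.87 gw 0.446 F [ 0.  -0.1 -0.4] q [-0.1   0.44  1.35 -0.06  1.38 -0.39]
 xaxis [-0.0298 -0.0607 -0.9977]
 turn 0  shift cm [17.79 47.06  0.06] dist 50.31
```

View pics/p2.png

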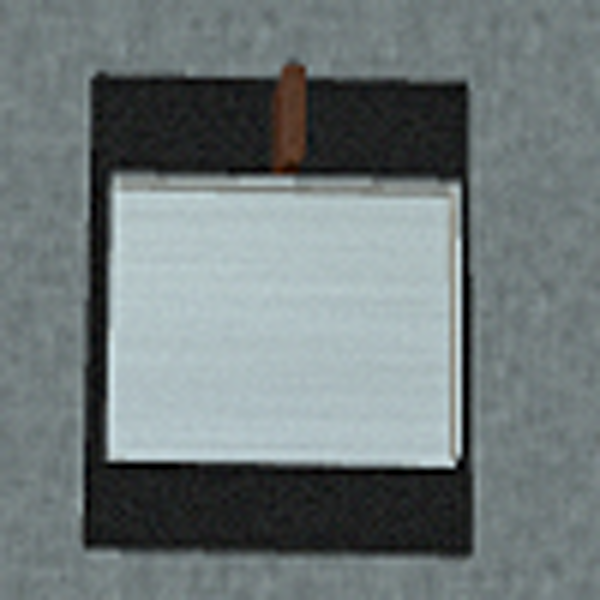

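View pics/p3.png

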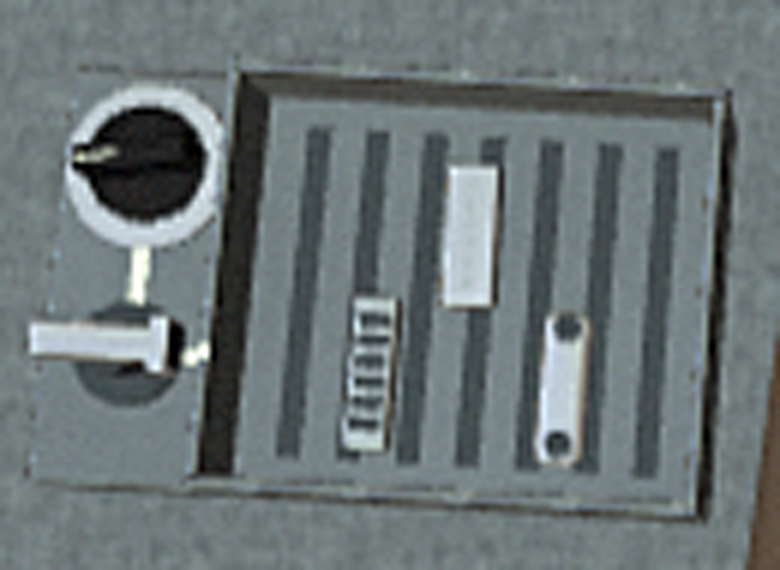

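View pics/p3s.png

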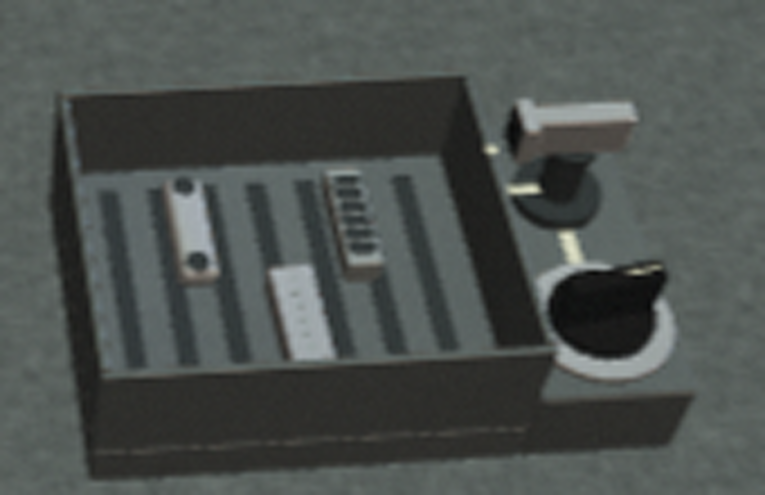

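```bash
python3 -c "
from h import *
cal=calib('top')
L=cast(cal,[(317.9,247.0),(376.4,247.8)],.006); B=cast(cal,[(318.6,199.3),(376.8,200.1)],.031)
u=B.mean(0)-L.mean(0); print(L.round(4),B.round(4),'centre',(L.mean(0)+B.mean(0))/2,'mat .5036 -.0720','yaw',np.degrees(np.arctan2(u[1],u[0])), np.degrees(np.arctan2(*(L[0]-L[1])[::-1]))-90, 'len',np.linalg.norm(u))
f=lambda P,z: cast(cal,np.array(P)/6.+[170,172],z)
k=f([(75,155),(205,155)],.09); d=k[0]-k[1]; print('knob bar',np.degrees(np.arctan2(d[1],d[0])))
n=f([(35,337),(165,343)],.128); d=n[1]-n[0]; print('noz',n.round(3),np.degrees(np.arctan2(d[1],d[0])))
"
```

```text
[[ 0.4242  0.0172]
 [ 0.4234 -0.1632]] [[ 0.5691  0.0165]
 [ 0.5684 -0.1633]] centre [ 0.49625316 -0.07318065] mat .5036 -.0720 yaw -0.1736999482801128 -0.24559920407068603 len 0.1449027862553172
knob bar 90.57995810562552
noz [[0.465 0.419]
 [0.463 0.358]] -92.09674111586386
```

All checks hold, and the hand is clear of everything. Handing in.

```bash
python3 -c "
from h import *
print(workorder.close_job()); print(get_obs()['clock'])
"
```

```text
the job is handed in; nothing more can be done
None
the job is handed in; nothing more can be done
```

The job is handed in, at about 65 s of the 208 s allowed. The bridge, tailpiece and cover (the block was absent) went onto the tray and were tipped into the bin from about 40°. I set the empty tray back on its mat and let go, turned the nozzle onto the white mark, and turned the timer knob last.

**Last checks**
- **Pieces:** all three lie flat in the bin. The cover first landed standing on end against the wall, so I gripped it and laid it down.
- **Tray:** flat on the mat and free, about 7 mm off the mat's centre towards the robot, 1 mm sideways, turned less than 0.3°. It was about 3 mm off when I released it. I left it because moving it after the timer was on would have broken the order.
- **Nozzle:** it measured -93.3° by the wrist camera and -92.1° by the top camera, against -92.7° for straight at the bin. The two readings differ by about 1°.
- **Timer:** it moved on clockwise by itself when released. It reads about 1.5 rad from the top view, a rough figure consistent with the 1.4 rad stop.
- **Tape, screwdriver and dish:** not moved, as far as the pictures show.

**What did not match or go as planned**
- **Finger length:** the fingers end about 20 mm behind the reported tool point, so I lowered every grasp accordingly. The first grasps closed on air.
- **Force on the mat:** the wrist force read 47 N for a moment while I pressed the tray level through its handle. That is below the 120 N wrist limit, and no gripper-body contact was seen.

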